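# Build up a clutch pack and check the cover with a straightedge

### The arm

A 7-joint arm with a two-finger parallel gripper is mounted at the origin on the work surface. World frame = base frame: x ahead of the robot, y to its left, z up, the work surface at z = 0. Lengths are in mm, angles in degrees, forces in N, time in s.
With the tool pointing down it reaches from about 400 to 850 mm from the base axis. Payload 10.4 kg.
Tool frame: the origin (TCP) lies at the very end of the fingers, on their centre line; the grasp point (between the pads) lies 19 mm behind it (arm.grasp_offset is the distance from the TCP to the grasp point, in mm); z points along the fingers, y is the direction in which the jaws open and shut (so a half turn about z gives the same grasp; the last joint's range is limited). The gripper opens to 87 mm and grips with 3 to 60 N. Pads are 19 mm wide; open, the fingers measure 117 mm over their backs; the gripper's body (75 mm by 190 mm) begins 51 mm behind the grasp point.
Start: joints at [68.778, 19.034, -3.707, 83.658, 1.238, 77.344, -5.071], TCP at [213.041, -587.593, 222.576] pointing down, gripper open.
Joint ranges: [-148.97, 148.97], [-28.65, 121.19], [-84.17, 76.75], [9.2, 138.47], [-72.65, 252.65], [3.7, 117.97], [-149.18, 149.18]. Speed limits (degrees/s): [127.2, 127.2, 159.86, 159.86, 180, 180, 180].

### API

Orientations are given as [roll, pitch, yaw] about the fixed x, y, z axes, in that order (R = Rz(yaw) Ry(pitch) Rx(roll)).
In Python, from workcell import arm gives the robot as it stands. The module is installed in compiled form; this text tells all that it offers.
- The arm moves only by the shell command python3 -m inch 'ROWS'. ROWS is JSON, a list of rows, each an object of numbers: "wx", "wy", "wz": the turn, a rotation vector about the tool's x, y, z in units of 5 degrees (1.0 is 5 degrees); "dx", "dy", "dz": the shift along the tool's x, y, z in cm; "gripper": the closure in counts, from 0 (fully open) to 255 (shut). In form: [{"wx": .., "wy": .., "wz": .., "dx": .., "dy": .., "dz": .., "gripper": ..}, ...]. A call has 1 to 20 rows; each row shifts and turns the pose as measured when the row begins, along the tool's axes as they then stand; what a row does not reach is not made up. A row lasts 1/12 s, in which the tool goes at most 41.7 mm and 7.16 degrees, less where a joint would pass 70% of its speed; a pose out of reach is approached as far as the arm can. A call with a gripper value outside its range is refused whole. The fingers move at their own pace and stop on an object; the grip force is fixed at half the most. Time passes only in rows, so rows that do not move let the fingers close. It gives the time, the measured TCP pose, the force and the opening at its end, in the units of the state.
- arm.observe(): the state, without advancing time (a new reading comes with each control period).
- arm.camera(name): name is "scene" or "side" or "wrist"; returns a dict with "img" (420x560x3 uint8, blue, green, red), "fx", "fy", "cx", "cy" (pixels), "extrinsics" (4x4, takes a point from camera to world coordinates). Camera axes: x right, y up, looking along -z (the intrinsics and any distortion apply to the point x, -y, -z); pixel columns grow to the right and rows downward; lengths in mm; the calibration is good to about 2 mm. A picture is of the moment at which its call begins. There is no depth.
- arm.sign_off(): hands the job in, once; it reports no verdict.
The state is a dict: "t": time; "joint_pos": joint angles; "dq": joint speeds; "joint_torque": joint torques, N m; "tcp_pos": TCP position; "tcp_rot": TCP orientation; "force": force on the tool from outside, world axes, zero at the start; "moment": the same for the moment, N m; "opening": finger opening in mm.
Only numpy, scipy, OpenCV 4.12 (cv2) and the standard library are available. Lean on these libraries where they do the work, as an engineer would, in place of code of your own. Each camera call takes 0.05 s, during which the arm holds its last target.

### The job

Take the protective cap off the clutch housing's shaft and put it in the small grey tray, then fit every clutch plate on the mat over the shaft and its anti-rotation pin together. When all the plates are on, lower the clutch cover, boss up, over shaft and pin until it lies flat on the pack, and last stand the straightedge on the housing's ledge, roughly centred and flush against the cover's straight front edge, and leave it there. Leave the tin, the wrench and the carton alone.

Things in the scene. Friction and masses are not known exactly. Their poses are not given: they have to be found in the camera images.
- housing: Fixed aluminium slab 20 mm high (top z = 20 mm), own x -110..+70, y -80..+80 mm; origin at the underside on the shaft axis. On it stand a steel shaft at the origin (20 mm diameter, top z = 74, last 8 mm tapered) and at x = +40 mm, y = 0 the dark anti-rotation pin (8 mm diameter, top z = 66, last 6 mm tapered). The ledge is its free top face on the -x side, away from the pin. Place and yaw vary.
- shaft_top (a point): Centre of the shaft's top, 74 mm above the bench.
- pin_top (a point): Centre of the anti-rotation pin's top, 66 mm above the bench, 40 mm from the shaft axis along the housing's +x.
- cap: Black plastic cap standing over the shaft on the housing's top face at the start: a round cup, mouth down, 36 mm diameter, 60 mm high, bore 25 mm wide and 56 mm deep, 40 g; origin at the centre of its lower rim, z up. Just lifts off; in the tray it may lie in any attitude.
- cap_mid (a point): Middle of the cap, 30 mm above its lower rim.
- tray: Open grey plastic tray, fixed, 110 x 110 mm, 30 mm high, walls and floor 4 mm; origin at the centre of its underside.
- mat: Black rubber mat, fixed, 300 x 310 mm, 2 mm thick, on which the plates lie; origin at the centre of its underside.
- plate0: Steel clutch plate, 8 mm thick, 130 g (2 to 4 present, all alike; None if absent): disc 56 mm diameter with a 22 mm hole for the shaft, and an ear 24 mm wide along own +x, ending 53 mm from the centre, with a slot for the pin (10.4 mm wide, 28 to 46 mm from the centre). Origin at the hole's centre, underside. Either face up. Starts on the mat; plates stack on the housing's top face in any order.
- plate1: Steel clutch plate, 8 mm thick, 130 g (2 to 4 present, all alike; None if absent): disc 56 mm diameter with a 22 mm hole for the shaft, and an ear 24 mm wide along own +x, ending 53 mm from the centre, with a slot for the pin (10.4 mm wide, 28 to 46 mm from the centre). Origin at the hole's centre, underside. Either face up. Starts on the mat; plates stack on the housing's top face in any order.
- plate2: Steel clutch plate, 8 mm thick, 130 g (2 to 4 present, all alike; None if absent): disc 56 mm diameter with a 22 mm hole for the shaft, and an ear 24 mm wide along own +x, ending 53 mm from the centre, with a slot for the pin (10.4 mm wide, 28 to 46 mm from the centre). Origin at the hole's centre, underside. Either face up. Starts on the mat; plates stack on the housing's top face in any order.
- plate3: Steel clutch plate, 8 mm thick, 130 g (2 to 4 present, all alike; None if absent): disc 56 mm diameter with a 22 mm hole for the shaft, and an ear 24 mm wide along own +x, ending 53 mm from the centre, with a slot for the pin (10.4 mm wide, 28 to 46 mm from the centre). Origin at the hole's centre, underside. Either face up. Starts on the mat; plates stack on the housing's top face in any order.
- plate0_slot (a point): Point on the underside of plate0, 40 mm from its centre along the ear, where the pin belongs (None if absent).
- plate1_slot (a point): Point on the underside of plate1, 40 mm from its centre along the ear, where the pin belongs (None if absent).
- plate2_slot (a point): Point on the underside of plate2, 40 mm from its centre along the ear, where the pin belongs (None if absent).
- plate3_slot (a point): Point on the underside of plate3, 40 mm from its centre along the ear, where the pin belongs (None if absent).
- cover: Aluminium clutch cover, 400 g: flange x -72..+55, y -50..+50 mm, 10 mm thick, round boss on top to grip (40 mm diameter, z 10 to 30 mm). 22 mm shaft hole through flange and boss at the origin; pin hole 14 (x) by 10.4 mm (y) at x = +40 mm. Its straight front edge is the face at x = -72 mm, opposite the pin hole. Origin on the hole's axis at the underside, z up (boss side). Starts flat on the bench.
- cover_slot (a point): Centre of the cover's pin hole, on the underside, 40 mm along the cover's +x.
- straightedge: Aluminium box-section straightedge, 400 g: bar 150 mm long (y), 24 mm thick (x), 55 mm high (z), standing on its 24 mm wide side, with a black grip block on top at mid-length (30 mm in y, 16 mm in x, from 55 to 85 mm high). Origin at the underside's centre. Either long face may go against the cover: flush, its origin is at x = -84 mm in the cover's frame, length along the cover's y.
- grease_tin: Grey tin, 72 mm diameter, 75 mm high; not part of the job. Origin at the centre of its underside.
- wrench: Steel wrench lying on the bench; not part of the job. Origin at its underside.
- shop_box: Small closed carton 100 x 70 x 50 mm; not part of the job. Origin at the centre of its underside.
Mind the look-alikes: they are no part of the job. What is shaped like the straightedge but blue, orange or pink is not meant.

How it is judged:
By the outcome, as a careful person would: the job done as asked, in the order asked, and still so for the second after the job is handed in, with the robot touching nothing.
Of plate0, plate1, plate2, plate3 only 2 to 4 are there at a start; the rules pass over those that are not, and their reading is None.
At some moment in a run one of plate0, plate1, plate2, plate3, cover may be knocked a few centimetres aside while the robot is not near it.
It also fails if it takes over 210 s, if anything falls off the work surface, if the arm or the gripper's body presses on something with over 40 N, if the wrist force passes 120 N, or if a joint passes its speed limit or range.

## Working session

There is one attempt and no reset: what is moved stays moved. The work goes in short steps, Python scripts to look and compute and a shell command to move; the robot and the scene stay as the last step left them, time stands still between calls to the robot, and variables do not carry over. Pictures are saved under pics/ and viewed, and the job is handed in when it is done.

```bash
mkdir -p pics; ls
python3 - <<'E'
from workcell import arm
import cv2,numpy as np
print(arm.observe())
for n in ["scene","side","wrist"]:
    c=arm.camera(n); cv2.imwrite(f"pics/a_{n}.png",c["img"]); print(n,c["fx"],c["fy"],c["cx"],c["cy"],[k for k in c]); print(np.round(c["extrinsics"],3).tolist())
E
```

```text
pics
{'t': 0.0, 'joint_pos': array([68.77721151, 19.07129321, -3.70717901, 83.70516528,  1.23702423,
       77.34437127, -5.07377777]), 'dq': array([-0.0039178 , -0.04246226, -0.06349639,  0.00179711,  0.09674725,
        0.00244413,  0.00509649]), 'joint_torque': array([ 1.17991112e-04, -6.23256898e+01,  2.46131793e-02, -3.89896202e+01,
       -6.13083341e-02,  3.99201934e-02,  1.27411736e-04]), 'tcp_pos': array([ 212.88980692, -587.21181858,  221.76837819]), 'tcp_rot': array([-1.79919059e+02,  3.20733565e-03,  1.99260049e+01]), 'force': array([-0.17180294, -0.14052534, -0.78061039]), 'moment': array([ 0.02431664, -0.00138551, -0.01884191]), 'opening': 87.20023895878774}
scene 386.4290418339991 386.4290418339991 285.27184812012973 206.0621834286946 ['img', 'fx', 'fy', 'cx', 'cy', 'extrinsics']
[[0.313, -0.662, 0.681, 1324.191], [0.95, 0.204, -0.238, -404.802], [0.019, 0.721, 0.692, 860.842], [0.0, 0.0, 0.0, 1.0]]
side 534.4641115573253 534.4641115573253 276.8397039456052 207.98866076685215 ['img', 'fx', 'fy', 'cx', 'cy', 'extrinsics']
[[-0.995, 0.064, -0.072, 418.913], [-0.095, -0.59, 0.802, 1148.033], [0.009, 0.805, 0.594, 1006.286], [0.0, 0.0, 0.0, 1.0]]
wrist 343.9518604870506 343.9518604870506 277.55746380191727 204.8887465161628 ['img', 'fx', 'fy', 'cx', 'cy', 'extrinsics']
[[0.343, 0.909, 0.239, 277.918], [-0.939, 0.331, 0.086, -562.484], [-0.001, -0.254, 0.967, 384.066], [0.0, 0.0, 0.0, 1.0]]
```

View pics/a_scene.png

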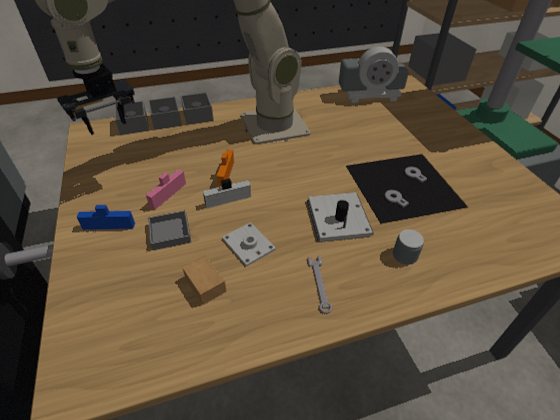

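View pics/a_side.png

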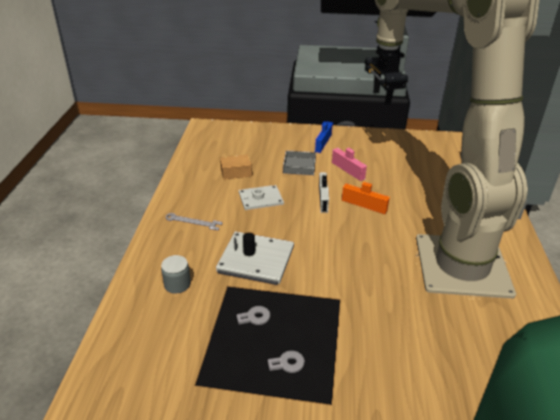

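View pics/a_wrist.png

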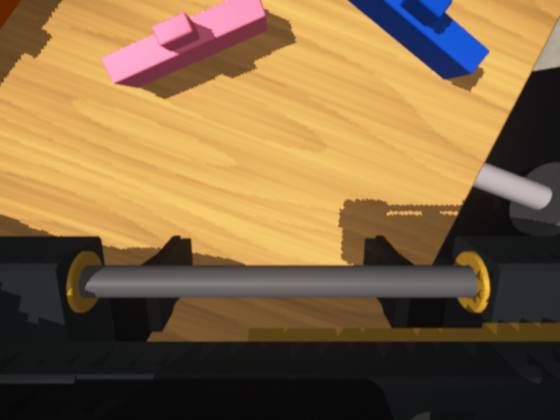

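The views show two plates on the mat (scene ≈(415,174),(397,198); side ≈(258,316),(290,362)). The cap is on the shaft (342,210), the cover is at (250,241), the tray at (169,230), and the grey straightedge at (228,194). The blue, orange and pink blocks are the look-alikes.

```bash
cat > h.py <<'E'
from workcell import arm
import cv2,numpy as np
from scipy.spatial.transform import Rotation as R
def cam(n,save=None):
    c=arm.camera(n)
    if save: cv2.imwrite(f"pics/{save}.png",c["img"])
    return c
def ray(c,u,v):
    d=np.array([(u-c["cx"])/c["fx"],-(v-c["cy"])/c["fy"],-1.]);E=c["extrinsics"]
    d=E[:3,:3]@d; return E[:3,3],d/np.linalg.norm(d)
def onz(c,u,v,z):
    o,d=ray(c,u,v); return o+d*(z-o[2])/d[2]
def tri(r):
    A=np.zeros((3,3));b=np.zeros(3)
    for o,d in r:
        P=np.eye(3)-np.outer(d,d);A+=P;b+=P@o
    x=np.linalg.solve(A,b); return x,[round(float(np.linalg.norm((np.eye(3)-np.outer(d,d))@(x-o))),1) for o,d in r]
def proj(c,p):
    E=c["extrinsics"];q=E[:3,:3].T@(np.array(p)-E[:3,3])
    return c["cx"]+c["fx"]*q[0]/-q[2], c["cy"]-c["fy"]*q[1]/-q[2]
def crop(c,u,v,w,h,k,name):
    i=c["img"][max(0,int(v-h)):int(v+h),max(0,int(u-w)):int(u+w)]
    cv2.imwrite(f"pics/{name}.png",cv2.resize(i,None,fx=k,fy=k,interpolation=cv2.INTER_CUBIC))
def go(x,y,z,yaw=None):
    """tool-axes shift in cm and turn (5deg units), tool vertical, final yaw"""
    s=arm.observe();M=R.from_euler('xyz',s["tcp_rot"],degrees=True)
    d=M.inv().apply(np.array([x,y,z])-s["tcp_pos"])/10
    print("t",round(s["t"],2),"pos",np.round(s["tcp_pos"],1),"rot",np.round(s["tcp_rot"],2),"op",round(s["opening"],1),"F",np.round(s["force"],1))
    if yaw is None: yaw=s["tcp_rot"][2]
    T=R.from_euler('xyz',[180,0,yaw],degrees=True)
    w=(M.inv()*T).as_rotvec(degrees=True)/5
    print("d cm",np.round(d,2),"w",np.round(w,2))
    dn=T.inv().apply(np.array([x,y,z])-s["tcp_pos"])/10
    print("d after turn",np.round(dn,2))
E
python3 - <<'E'
from h import *
S=cam("scene");D=cam("side")
np.save("S.npy",S["img"]);
crop(S,340,215,45,40,8,"s_h");crop(D,255,250,50,35,8,"d_h")
for n,(a,b,z) in dict(plateA=((415,174),(290,362),10),plateB=((397,198),(258,316),10),cap=((343,205),(249,238),80),cover=((250,241),(259,195),20),tray=((169,230),(300,163),20),se=((228,186),(323,183),60)).items():
    x,e=tri([ray(S,*a),ray(D,*b)]);print(n,x.round(),e,onz(S,*a,z).round(),onz(D,*b,z).round())
E
```

```text
plateA [456. 380.   3.] [3.3, 3.3] [467. 375.  10.] [454. 383.  10.]
plateB [547. 253.   4.] [5.5, 5.5] [559. 250.  10.] [542. 254.  10.]
cap [594.  32.  72.] [0.0, 0.0] [602.  27.  80.] [593.  42.  80.]
cover [ 602. -256.   15.] [1.2, 1.2] [ 605. -257.   20.] [ 601. -247.   20.]
tray [ 483. -474.   10.] [0.0, 0.0] [ 493. -473.   20.] [ 482. -457.   20.]
se [ 400. -274.   63.] [0.3, 0.3] [ 397. -273.   60.] [ 399. -279.   60.]
```

View pics/s_h.png

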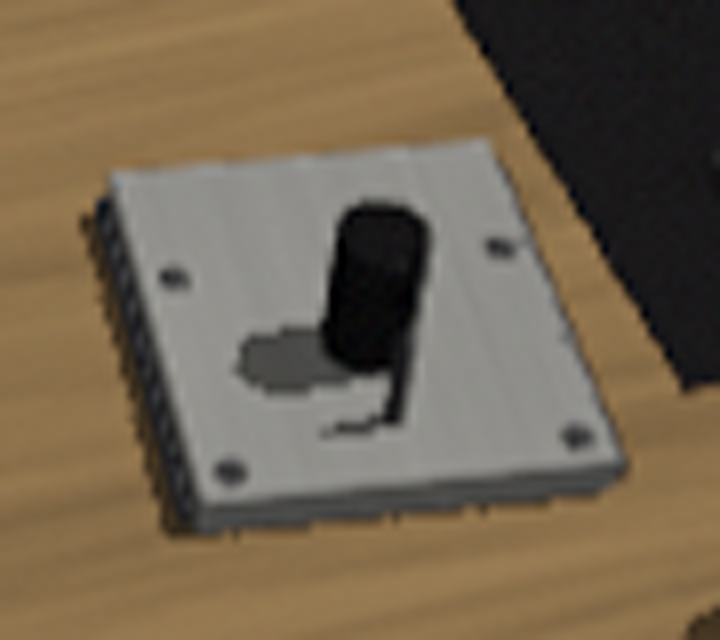

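View pics/d_h.png

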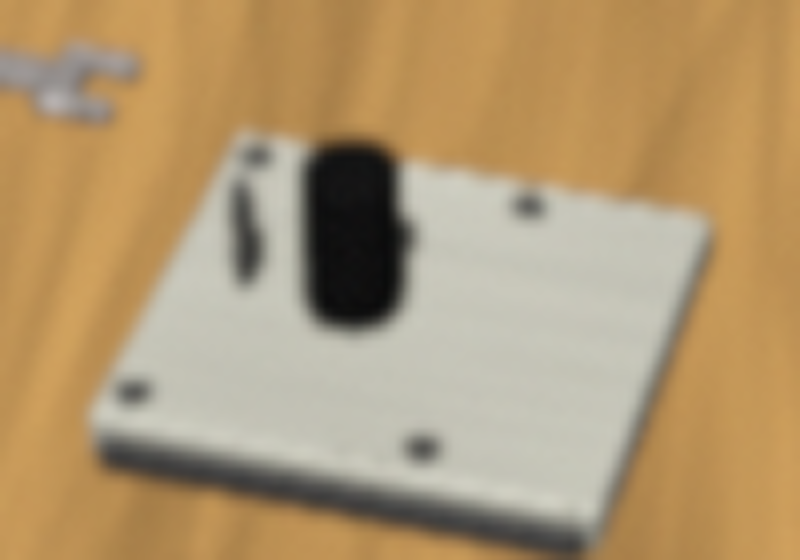

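Run:
```python
from h import *
S=cam("scene");D=cam("side")
P=[onz(S,295+u/8,175+v/8,20) for u,v in [(110,175),(490,140),(625,465),(200,500)]]
Q=[onz(D,205+u/8,215+v/8,20) for u,v in [(710,220),(590,530),(95,430),(240,133)]]
for p in (P,Q):
    p=np.array(p);print(p.round(0).tolist());
    for i in range(4):
        e=p[(i+1)%4]-p[i];print(np.linalg.norm(e[:2]).round(),np.degrees(np.arctan2(e[1],e[0])).round(1))
print("cap base", )
# wrist cam in tool frame
s=arm.observe();c=cam("wrist");M=R.from_euler('xyz',s["tcp_rot"],degrees=True)
print(M.inv().apply(c["extrinsics"][:3,3]-s["tcp_pos"]),(M.as_matrix().T@c["extrinsics"][:3,:3]).round(3).tolist())
go(590,35,250,100)
```

```text
[[479.0, -30.0, 20.0], [505.0, 127.0, 20.0], [683.0, 96.0, 20.0], [652.0, -60.0, 20.0]]
159.0 80.6
181.0 -9.9
159.0 -101.1
176.0 170.0
[[474.0, -23.0, 20.0], [502.0, 138.0, 20.0], [672.0, 108.0, 20.0], [649.0, -54.0, 20.0]]
164.0 80.1
173.0 -10.1
164.0 -98.2
177.0 169.9
cap base
[  69.5613713    -1.34110754 -162.22727757] [[0.002, 0.967, 0.254], [1.0, -0.002, -0.001], [-0.001, 0.254, -0.967]]
t 0.4 pos [ 213.  -587.6  222.5] rot [-179.99   -0.     19.93] op 86.9 F [-0.2 -0.1 -0.2]
d cm [ 56.66 -45.68  -2.75] w [ -0.    -0.   -16.01]
d after turn [54.76 47.94 -2.75]
```

Run:
```python
from h import *
go(590,35,250,-10)
```

```text
t 0.4 pos [ 213.  -587.6  222.5] rot [-179.99   -0.     19.93] op 86.9 F [-0.2 -0.1 -0.2]
d cm [ 56.66 -45.68  -2.75] w [-0.    0.    5.99]
d after turn [ 26.31 -67.86  -2.75]
```

```bash
python3 -m inch '[{"wz":1.2},{"wz":1.2},{"wz":1.2},{"wz":1.2},{"wz":1.2}]'; python3 -m inch '[{"dx":1.32,"dy":-3.4,"dz":-0.14},{"dx":1.32,"dy":-3.4,"dz":-0.14},{"dx":1.32,"dy":-3.4,"dz":-0.14},{"dx":1.32,"dy":-3.4,"dz":-0.14},{"dx":1.32,"dy":-3.4,"dz":-0.14},{"dx":1.32,"dy":-3.4,"dz":-0.14},{"dx":1.32,"dy":-3.4,"dz":-0.14},{"dx":1.32,"dy":-3.4,"dz":-0.14},{"dx":1.32,"dy":-3.4,"dz":-0.14},{"dx":1.32,"dy":-3.4,"dz":-0.14},{"dx":1.32,"dy":-3.4,"dz":-0.14},{"dx":1.32,"dy":-3.4,"dz":-0.14},{"dx":1.32,"dy":-3.4,"dz":-0.14},{"dx":1.32,"dy":-3.4,"dz":-0.14},{"dx":1.32,"dy":-3.4,"dz":-0.14},{"dx":1.32,"dy":-3.4,"dz":-0.14},{"dx":1.32,"dy":-3.4,"dz":-0.14},{"dx":1.32,"dy":-3.4,"dz":-0.14},{"dx":1.32,"dy":-3.4,"dz":-0.14},{"dx":1.32,"dy":-3.4,"dz":-0.14}]'
python3 - <<'E'
from h import *
go(590,35,250,-10); cam("wrist","w1")
E
```

```text
t 0.4 pos [ 213.  -587.6  222.5] rot [-179.99   -0.     19.93] op 86.9 F [-0.2 -0.1 -0.2]
d cm [ 56.66 -45.68  -2.75] w [-0.    0.    5.99]
d after turn [ 26.31 -67.86  -2.75]invalid input at $[0]: expected keys wx, wy, wz, dx, dy, dz, gripper
invalid input at $[0]: expected keys wx, wy, wz, dx, dy, dz, gripper
```

```bash
python3 -m inch '[{"wx":0,"wy":0,"wz":1.2,"dx":0,"dy":0,"dz":-0.5,"gripper":0},{"wx":0,"wy":0,"wz":1.2,"dx":0,"dy":0,"dz":-0.5,"gripper":0},{"wx":0,"wy":0,"wz":1.2,"dx":0,"dy":0,"dz":-0.5,"gripper":0},{"wx":0,"wy":0,"wz":1.2,"dx":0,"dy":0,"dz":-0.5,"gripper":0},{"wx":0,"wy":0,"wz":1.2,"dx":0,"dy":0,"dz":-0.5,"gripper":0},{"wx":0,"wy":0,"wz":0,"dx":1.3,"dy":-3.4,"dz":0,"gripper":0},{"wx":0,"wy":0,"wz":0,"dx":1.3,"dy":-3.4,"dz":0,"gripper":0},{"wx":0,"wy":0,"wz":0,"dx":1.3,"dy":-3.4,"dz":0,"gripper":0},{"wx":0,"wy":0,"wz":0,"dx":1.3,"dy":-3.4,"dz":0,"gripper":0},{"wx":0,"wy":0,"wz":0,"dx":1.3,"dy":-3.4,"dz":0,"gripper":0},{"wx":0,"wy":0,"wz":0,"dx":1.3,"dy":-3.4,"dz":0,"gripper":0},{"wx":0,"wy":0,"wz":0,"dx":1.3,"dy":-3.4,"dz":0,"gripper":0},{"wx":0,"wy":0,"wz":0,"dx":1.3,"dy":-3.4,"dz":0,"gripper":0},{"wx":0,"wy":0,"wz":0,"dx":1.3,"dy":-3.4,"dz":0,"gripper":0},{"wx":0,"wy":0,"wz":0,"dx":1.3,"dy":-3.4,"dz":0,"gripper":0}]'
python3 - <<'E'
from h import *
go(590,35,250,-10)
E
```

```text
t: 1.7
tcp_pos: [410.3, -275.1, 247.3]
tcp_rot: [179.7, 0.1, -12.5]
force: [0.2, -0.6, -0.2]
opening: 86.9
t 1.7 pos [ 410.3 -275.1  247.3] rot [ 1.7972e+02  6.0000e-02 -1.2550e+01] op 86.9 F [ 0.2 -0.6 -0.2]
d cm [ 10.81 -34.18  -0.45] w [ 0.06  0.01 -0.51]
d after turn [ 12.32 -33.66  -0.27]
```

```bash
python3 -m inch '[{"wx":0,"wy":0,"wz":-0.1,"dx":1.1,"dy":-3.4,"dz":0,"gripper":0},{"wx":0,"wy":0,"wz":-0.1,"dx":1.1,"dy":-3.4,"dz":0,"gripper":0},{"wx":0,"wy":0,"wz":-0.1,"dx":1.1,"dy":-3.4,"dz":0,"gripper":0},{"wx":0,"wy":0,"wz":-0.1,"dx":1.1,"dy":-3.4,"dz":0,"gripper":0},{"wx":0,"wy":0,"wz":-0.1,"dx":1.1,"dy":-3.4,"dz":0,"gripper":0},{"wx":0,"wy":0,"wz":0,"dx":1.1,"dy":-3.4,"dz":0,"gripper":0},{"wx":0,"wy":0,"wz":0,"dx":1.1,"dy":-3.4,"dz":0,"gripper":0},{"wx":0,"wy":0,"wz":0,"dx":1.1,"dy":-3.4,"dz":0,"gripper":0},{"wx":0,"wy":0,"wz":0,"dx":1.1,"dy":-3.3,"dz":0,"gripper":0},{"wx":0,"wy":0,"wz":0,"dx":0,"dy":0,"dz":0,"gripper":0},{"wx":0,"wy":0,"wz":0,"dx":0,"dy":0,"dz":0,"gripper":0}]'
python3 - <<'E'
from h import *
go(590,35,250,-10); cam("wrist","w1")
E
```

```text
t: 2.62
tcp_pos: [572.2, 30.5, 248.0]
tcp_rot: [179.9, -0.3, -9.4]
force: [-0.4, -0.8, 0.5]
opening: 87.1
t 2.62 pos [572.2  30.5 248. ] rot [179.86  -0.26  -9.4 ] op 87.1 F [-0.4 -0.8  0.5]
d cm [ 1.68 -0.74 -0.2 ] w [ 0.03 -0.05  0.12]
d after turn [ 1.67 -0.75 -0.2 ]
```

View pics/w1.png

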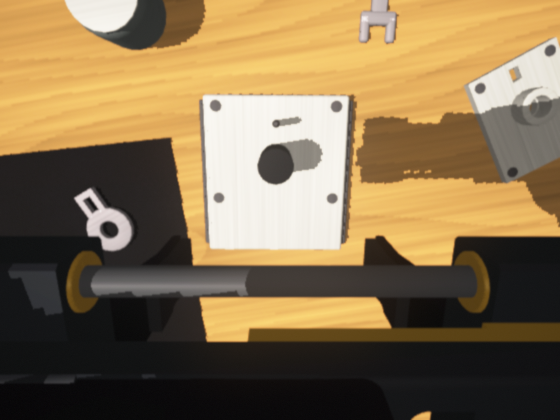

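The wrist view shows the housing squarely. The slab corners are near (204,96), (352,96), (340,247) and (212,247), the cap is at (276,164), and the pin is at (277,123).

```bash
cat >> h.py <<'E'
def slab(c,zt=20,roi=None):
    g=cv2.cvtColor(c["img"],cv2.COLOR_BGR2GRAY)
    hsv=cv2.cvtColor(c["img"],cv2.COLOR_BGR2HSV)
    m=((hsv[...,1]<60)&(hsv[...,2]>170)).astype(np.uint8)
    if roi: k=np.zeros_like(m);k[roi[1]:roi[3],roi[0]:roi[2]]=1;m*=k
    cs,_=cv2.findContours(m,cv2.RETR_EXTERNAL,cv2.CHAIN_APPROX_NONE)
    return max(cs,key=cv2.contourArea),m
def linecorner(q,c,z):
    P=np.array([onz(c,*p,z)[:2] for p in q.reshape(-1,2)],np.float32)
    r=cv2.minAreaRect(P);return P,r
E
python3 - <<'E'
from h import *
c=cam("wrist")
q,m=slab(c,roi=(190,85,362,250))
P,r=linecorner(q,c,20);print(r)
g=cv2.cvtColor(c["img"],cv2.COLOR_BGR2GRAY)
d=(g<45).astype(np.uint8);k=np.zeros_like(d);k[130:200,240:320]=1
n,l,st,ce=cv2.connectedComponentsWithStats(d*k)
i=1+np.argmax(st[1:,4]);print(st[i],ce[i])
cc,_=cv2.findContours((l==i).astype(np.uint8),cv2.RETR_EXTERNAL,cv2.CHAIN_APPROX_NONE)
W=np.array([onz(c,*p,80)[:2] for p in cc[0].reshape(-1,2)],np.float32)
print("cap circle@80",cv2.minEnclosingCircle(W),W.min(0),W.max(0))
x=onz(c,276.5,123.5,66);print("pin",x)
crop(c,278,150,60,45,6,"w1c")
E
```

```text
((574.4369506835938, 33.88777542114258), (158.9518585205078, 178.7640380859375), 80.28730773925781)Traceback (most recent call last):
  File "<stdin>", line 8, in <module>
    return _wrapfunc(a, 'argmax', axis=axis, out=out, **kwds)
    return bound(*args, **kwds)
ValueError: attempt to get argmax of an empty sequence
```

Run:
```python
from h import *
c=cam("wrist")
g=cv2.cvtColor(c["img"],cv2.COLOR_BGR2GRAY)
print(g[164,265:330:5])
d=(g<70).astype(np.uint8);k=np.zeros_like(d);k[130:200,240:320]=1
n,l,st,ce=cv2.connectedComponentsWithStats(d*k)
i=1+np.argmax(st[1:,4]);print(st[i],ce[i])
cc,_=cv2.findContours((l==i).astype(np.uint8),cv2.RETR_EXTERNAL,cv2.CHAIN_APPROX_NONE)
W=np.array([onz(c,*p,80)[:2] for p in cc[0].reshape(-1,2)],np.float32)
print("cap circle@80",cv2.minEnclosingCircle(W),W.min(0),W.max(0))
crop(c,278,150,60,45,6,"w1c")
```

```text
[ 68  65  64  63  62  60 139 137 135 137 143 242 243]
[258 145  34  38 987] [274.71428571 163.52988855]
cap circle@80 ((596.0473022460938, 29.09955596923828), 18.187009811401367) [578.22424   13.257053] [614.04333   45.153316]
```

View pics/w1c.png

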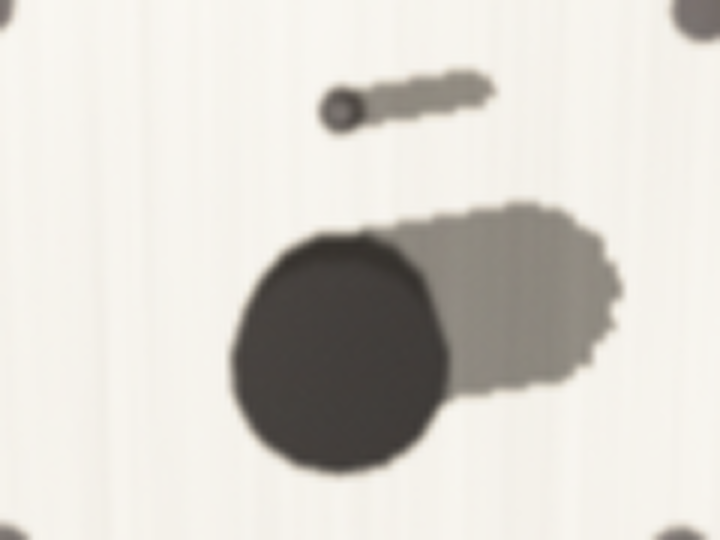

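Run:
```python
from h import *
go(594.5,30.5,48,-9.7)
```

```text
t 2.77 pos [571.7  28.3 248.2] rot [179.82  -0.27  -9.56] op 86.9 F [ 0.4 -0.9 -0.2]
d cm [ 2.12 -0.66 20.02] w [ 0.04 -0.05  0.03]
d after turn [ 2.21 -0.6  20.02]
```

```bash
python3 -m inch '[{"wx":0.04,"wy":-0.05,"wz":0.03,"dx":0.7,"dy":-0.2,"dz":2,"gripper":0},{"wx":0,"wy":0,"wz":0,"dx":0.7,"dy":-0.2,"dz":2,"gripper":0},{"wx":0,"wy":0,"wz":0,"dx":0.7,"dy":-0.2,"dz":2,"gripper":0},{"wx":0,"wy":0,"wz":0,"dx":0,"dy":0,"dz":1,"gripper":0},{"wx":0,"wy":0,"wz":0,"dx":0,"dy":0,"dz":0,"gripper":0},{"wx":0,"wy":0,"wz":0,"dx":0,"dy":0,"dz":0,"gripper":0}]'
python3 - <<'E'
from h import *
go(594.5,30.5,48,-9.7);c=cam("wrist","w2")
E
```

```text
t: 3.27
tcp_pos: [593.8, 20.6, 178.4]
tcp_rot: [179.8, -0.3, -10.5]
force: [-0.2, 0.1, 0.7]
opening: 87.0
t 3.27 pos [593.8  20.6 178.4] rot [179.77  -0.28 -10.46] op 87.0 F [-0.2  0.1  0.7]
d cm [-0.17 -1.03 13.03] w [ 0.05 -0.06 -0.15]
d after turn [-0.1  -0.98 13.04]
```

View pics/w2.png

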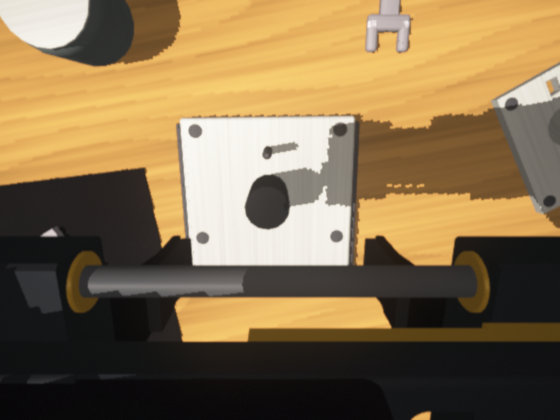

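```bash
python3 -m inch '[{"wx":0,"wy":0,"wz":0,"dx":0,"dy":0,"dz":0,"gripper":0}]';python3 -m inch '[{"wx":0,"wy":0,"wz":0,"dx":0,"dy":0,"dz":0,"gripper":0}]';python3 -m inch '[{"wx":0,"wy":0,"wz":0,"dx":0,"dy":-0.3,"dz":0,"gripper":0}]';python3 -m inch '[{"wx":0,"wy":0,"wz":0,"dx":0,"dy":-0.3,"dz":0,"gripper":0}]';python3 -m inch '[{"wx":0,"wy":0,"wz":0,"dx":0,"dy":-0.3,"dz":0,"gripper":0}]'
```

```text
t: 3.4
tcp_pos: [593.9, 20.2, 179.6]
tcp_rot: [179.8, -0.4, -10.5]
force: [-0.4, 0.5, 0.3]
opening: 86.8
t: 3.48
tcp_pos: [594.1, 19.9, 180.7]
tcp_rot: [179.8, -0.4, -10.5]
force: [1.1, 0.2, -0.2]
opening: 86.8
t: 3.57
tcp_pos: [594.9, 22.1, 181.7]
tcp_rot: [179.7, -0.5, -10.6]
force: [0.6, -0.7, 0.1]
opening: 86.7
t: 3.65
tcp_pos: [595.7, 25.3, 182.6]
tcp_rot: [179.8, -0.6, -10.6]
force: [0.9, 0.5, 0.5]
opening: 86.9
t: 3.73
tcp_pos: [596.5, 28.7, 183.2]
tcp_rot: [179.8, -0.6, -10.6]
force: [0.3, 0.6, 0.6]
opening: 87.0
```

Run:
```python
from h import *
go(594.5,30.5,48,-9.7)
for i in range(4): cam("wrist"); go(594.5,30.5,48,-9.7)
```

```text
t 3.73 pos [596.5  28.7 183.2] rot [179.77  -0.64 -10.6 ] op 87.0 F [0.3 0.6 0.6]
d cm [-0.38 -0.2  13.51] w [ 0.05 -0.13 -0.18]
d after turn [-0.23 -0.14 13.52]
t 3.78 pos [596.6  29.7 183.2] rot [179.8   -0.64 -10.54] op 87.0 F [-0.2  1.2 -0. ]
d cm [-0.37 -0.09 13.52] w [ 0.04 -0.13 -0.17]
d after turn [-0.22 -0.05 13.52]
t 3.83 pos [596.5  29.4 183. ] rot [179.79  -0.62 -10.53] op 87.4 F [-0.4 -0.1  0.3]
d cm [-0.36 -0.12 13.49] w [ 0.04 -0.12 -0.17]
d after turn [-0.21 -0.08 13.5 ]
t 3.88 pos [596.3  29.  182.8] rot [179.77  -0.6  -10.54] op 87.2 F [ 0.4 -0.8  0.3]
d cm [-0.35 -0.17 13.47] w [ 0.05 -0.12 -0.17]
d after turn [-0.21 -0.12 13.48]
t 3.93 pos [596.3  28.6 182.6] rot [179.76  -0.59 -10.56] op 86.8 F [-0.3  0.1  0.3]
d cm [-0.35 -0.21 13.46] w [ 0.05 -0.12 -0.17]
d after turn [-0.21 -0.16 13.46]
```

```bash
python3 -m inch '[{"wx":0.05,"wy":-0.12,"wz":-0.17,"dx":-0.2,"dy":-0.2,"dz":1.5,"gripper":0},{"wx":0,"wy":0,"wz":0,"dx":0,"dy":0,"dz":2,"gripper":0},{"wx":0,"wy":0,"wz":0,"dx":0,"dy":0,"dz":2,"gripper":0},{"wx":0,"wy":0,"wz":0,"dx":0,"dy":0,"dz":2,"gripper":0},{"wx":0,"wy":0,"wz":0,"dx":0,"dy":0,"dz":1,"gripper":0}]'
python3 - <<'E'
from h import *
go(594.5,30.5,48,-9.7);c=cam("wrist","w3");go(594.5,30.5,48,-9.7)
E
```

```text
t: 4.35
tcp_pos: [595.8, 31.0, 94.2]
tcp_rot: [-179.9, -0.1, -9.6]
force: [1.1, -0.9, -0.8]
opening: 87.2
t 4.35 pos [595.8  31.   94.2] rot [-1.7991e+02 -1.2000e-01 -9.5600e+00] op 87.2 F [ 1.1 -0.9 -0.8]
d cm [-0.13  0.08  4.62] w [-0.02 -0.02  0.03]
d after turn [-0.12  0.07  4.62]
t 4.4 pos [595.   30.9  92.9] rot [-1.7993e+02  1.0000e-02 -9.5700e+00] op 86.8 F [-1.8 -0.2 -1.8]
d cm [-0.04  0.05  4.49] w [-0.01  0.    0.03]
d after turn [-0.04  0.05  4.49]
```

View pics/w3.png

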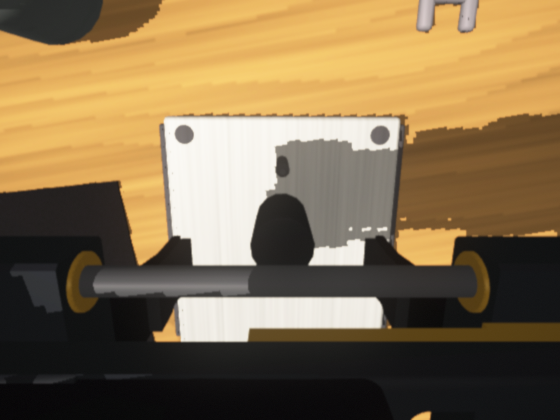

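The cap is centred between the fingers: it appears at u≈282, and the finger tips at 180 and 377. I'll continue down and grip.

```bash
python3 -m inch '[{"wx":0,"wy":0,"wz":0,"dx":0,"dy":0,"dz":1.5,"gripper":0},{"wx":0,"wy":0,"wz":0,"dx":0,"dy":0,"dz":1.5,"gripper":0},{"wx":0,"wy":0,"wz":0,"dx":0,"dy":0,"dz":1.0,"gripper":0},{"wx":0,"wy":0,"wz":0,"dx":0,"dy":0,"dz":0,"gripper":255},{"wx":0,"wy":0,"wz":0,"dx":0,"dy":0,"dz":0,"gripper":255},{"wx":0,"wy":0,"wz":0,"dx":0,"dy":0,"dz":0,"gripper":255},{"wx":0,"wy":0,"wz":0,"dx":0,"dy":0,"dz":0,"gripper":255},{"wx":0,"wy":0,"wz":0,"dx":0,"dy":0,"dz":0,"gripper":255}]'
python3 - <<'E'
from h import *
go(594.5,30.5,48,-9.7)
E
```

```text
t: 5.07
tcp_pos: [596.2, 31.2, 53.6]
tcp_rot: [-179.9, -0.0, -9.5]
force: [0.2, -0.3, 0.6]
opening: 61.6
t 5.07 pos [596.2  31.2  53.6] rot [-1.7987e+02 -4.0000e-02 -9.5100e+00] op 61.6 F [ 0.2 -0.3  0.6]
d cm [-0.16  0.1   0.56] w [-0.03 -0.01  0.04]
d after turn [-0.16  0.1   0.56]
```

```bash
python3 -m inch '[{"wx":0,"wy":0,"wz":0,"dx":0,"dy":0,"dz":0.2,"gripper":255},{"wx":0,"wy":0,"wz":0,"dx":0,"dy":0,"dz":0,"gripper":255},{"wx":0,"wy":0,"wz":0,"dx":0,"dy":0,"dz":0,"gripper":255},{"wx":0,"wy":0,"wz":0,"dx":0,"dy":0,"dz":0,"gripper":255},{"wx":0,"wy":0,"wz":0,"dx":0,"dy":0,"dz":0,"gripper":255},{"wx":0,"wy":0,"wz":0,"dx":0,"dy":0,"dz":0,"gripper":255},{"wx":0,"wy":0,"wz":0,"dx":0,"dy":0,"dz":0,"gripper":255},{"wx":0,"wy":0,"wz":0,"dx":0,"dy":0,"dz":0,"gripper":255}]'
python3 - <<'E'
from h import *
go(594.5,30.5,48,-9.7)
E
```

```text
t: 5.73
tcp_pos: [597.3, 31.0, 53.3]
tcp_rot: [-179.9, -0.2, -9.5]
force: [-0.8, 0.3, -0.1]
opening: 35.0
t 5.73 pos [597.3  31.   53.3] rot [-179.86   -0.21   -9.52] op 35.0 F [-0.8  0.3 -0.1]
d cm [-0.27  0.1   0.53] w [-0.03 -0.04  0.04]
d after turn [-0.27  0.1   0.53]
```

```bash
python3 -m inch '[{"wx":0,"wy":0,"wz":0,"dx":0,"dy":0,"dz":-1.5,"gripper":255},{"wx":0,"wy":0,"wz":0,"dx":0,"dy":0,"dz":-2.5,"gripper":255},{"wx":0,"wy":0,"wz":0,"dx":0,"dy":0,"dz":-2.5,"gripper":255},{"wx":0,"wy":0,"wz":0,"dx":0,"dy":0,"dz":-2.5,"gripper":255},{"wx":0,"wy":0,"wz":0,"dx":0,"dy":0,"dz":-2,"gripper":255},{"wx":0,"wy":0,"wz":0,"dx":0,"dy":0,"dz":-1,"gripper":255},{"wx":0,"wy":0,"wz":0,"dx":0,"dy":0,"dz":0,"gripper":255}]'
python3 - <<'E'
from h import *
S=cam("scene","s2");D=cam("side","d2")
crop(S,169,230,40,30,9,"s_t");crop(D,300,163,40,30,9,"d_t");crop(S,340,205,40,50,6,"s_c")
go(483,-474,180,-9.7)
E
```

```text
t: 6.32
tcp_pos: [595.5, 30.2, 176.2]
tcp_rot: [-179.9, 0.0, -9.5]
force: [1.1, 0.5, -0.1]
opening: 35.2
t 6.42 pos [594.5  30.  173.7] rot [-179.95    0.19   -9.51] op 35.9 F [-1.1 -0.5 -0.5]
d cm [-2.67 51.55 -0.67] w [-0.01  0.04  0.04]
d after turn [-2.5  51.56 -0.63]
```

View pics/s_t.png

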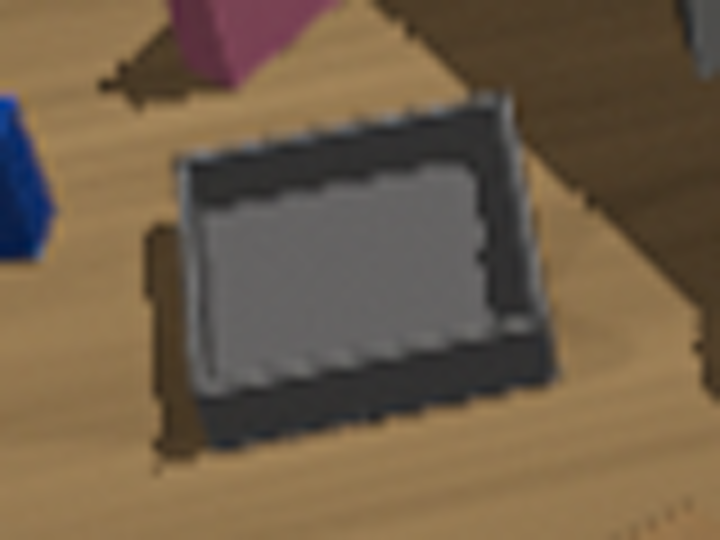

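View pics/d_t.png

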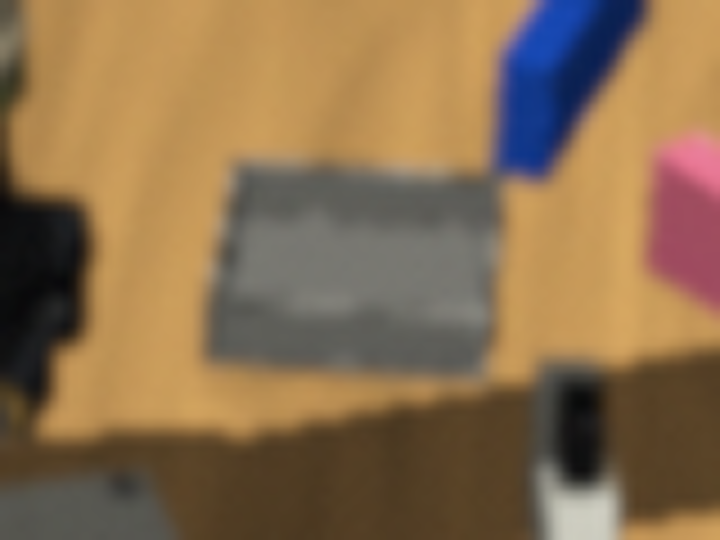

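View pics/s_c.png

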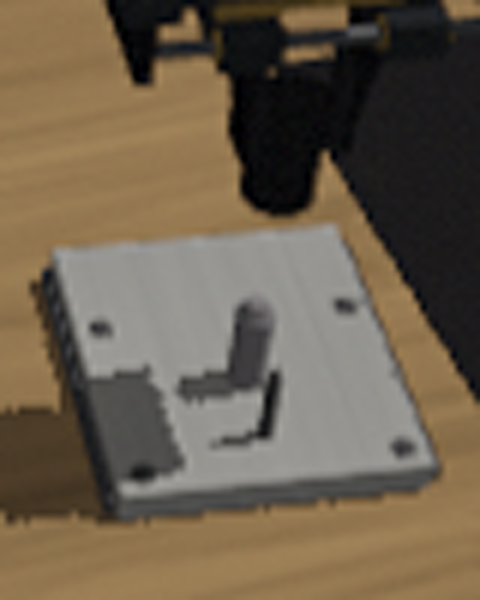

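Run:
```python
from h import *
S=cam("scene");D=cam("side")
P=np.array([onz(S,129+u/9,200+v/9,30) for u,v in [(180,160),(505,95),(545,325),(205,390)]])
Q=np.array([onz(D,260+u/9,133+v/9,30) for u,v in [(240,163),(498,180),(485,372),(212,358)]])
print(P.round().tolist(),P.mean(0),Q.round().tolist(),Q.mean(0))
for i in range(4): e=P[(i+1)%4]-P[i]; print(np.linalg.norm(e),np.degrees(np.arctan2(e[1],e[0])))
m=(P.mean(0)+Q.mean(0))/2; go(m[0],m[1],180)
```

```text
[[435.0, -523.0, 30.0], [436.0, -417.0, 30.0], [544.0, -419.0, 30.0], [540.0, -523.0, 30.0]] [ 488.91096093 -470.58826196   30.        ] [[534.0, -517.0, 30.0], [431.0, -515.0, 30.0], [431.0, -373.0, 30.0], [533.0, -372.0, 30.0]] [ 482.26426489 -444.17992862   30.        ]
106.39664219947166 89.65634750566885
108.27722423765012 -1.083412224485381
104.2773551032741 -92.26602945029114
104.77306571880418 -179.91708959289747
t 6.52 pos [593.8  29.8 172.4] rot [-179.98    0.33   -9.51] op 35.5 F [-0.2  1.5 -0.4]
d cm [-2.62 49.84 -0.77] w [-0.    0.07 -0.  ]
d after turn [-2.61 49.84 -0.76]
```

```bash
python3 -m inch '[{"wx":0,"wy":0,"wz":0,"dx":-0.2,"dy":2,"dz":0,"gripper":255},{"wx":0,"wy":0,"wz":0,"dx":-0.2,"dy":3.5,"dz":0,"gripper":255},{"wx":0,"wy":0,"wz":0,"dx":-0.2,"dy":3.5,"dz":0,"gripper":255},{"wx":0,"wy":0,"wz":0,"dx":-0.2,"dy":3.5,"dz":0,"gripper":255},{"wx":0,"wy":0,"wz":0,"dx":-0.2,"dy":3.5,"dz":0,"gripper":255},{"wx":0,"wy":0,"wz":0,"dx":-0.2,"dy":3.5,"dz":0,"gripper":255},{"wx":0,"wy":0,"wz":0,"dx":-0.2,"dy":3.5,"dz":0,"gripper":255},{"wx":0,"wy":0,"wz":0,"dx":-0.2,"dy":3.5,"dz":0,"gripper":255},{"wx":0,"wy":0,"wz":0,"dx":-0.2,"dy":3.5,"dz":0,"gripper":255},{"wx":0,"wy":0,"wz":0,"dx":-0.2,"dy":3.5,"dz":0,"gripper":255},{"wx":0,"wy":0,"wz":0,"dx":-0.2,"dy":3.5,"dz":0,"gripper":255},{"wx":0,"wy":0,"wz":0,"dx":-0.2,"dy":3.5,"dz":0,"gripper":255},{"wx":0,"wy":0,"wz":0,"dx":0,"dy":3.5,"dz":0,"gripper":255},{"wx":0,"wy":0,"wz":0,"dx":0,"dy":2,"dz":0,"gripper":255},{"wx":0,"wy":0,"wz":0,"dx":0,"dy":0,"dz":0,"gripper":255},{"wx":0,"wy":0,"wz":0,"dx":0,"dy":0,"dz":0,"gripper":255}]'
python3 - <<'E'
from h import *
c=cam("wrist","w4")
go(487,-471,45,-9.7)
E
```

```text
t: 7.85
tcp_pos: [478.0, -435.4, 142.7]
tcp_rot: [-179.3, 2.4, -9.1]
force: [0.7, 0.7, 0.4]
opening: 35.8
t 7.9 pos [ 477.7 -435.3  142.4] rot [-179.35    2.48   -9.13] op 35.3 F [-0.7 -0.3 -0.4]
d cm [1.91 3.49 9.63] w [-0.13  0.5   0.11]
d after turn [1.52 3.37 9.74]
```

View pics/w4.png

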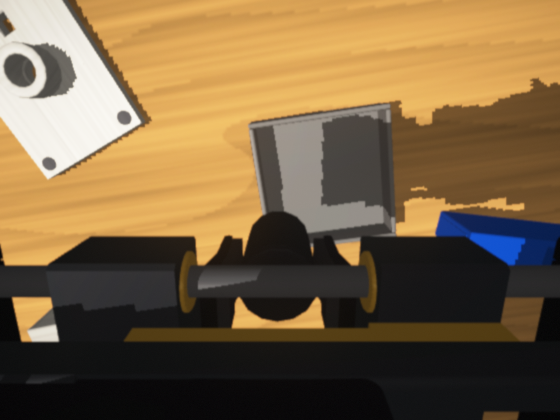

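The tray rim corners are visible at (250,124), (390,104) and (395,236), with the cap still held at (277,260).

Run:
```python
from h import *
c=cam("wrist")
a,b,d=[onz(c,*p,30) for p in [(250,124),(390,104),(395,236)]]
m=(a+d)/2;print(a,b,d,np.linalg.norm(a-b),np.linalg.norm(b-d),m)
go(m[0],m[1],80,-9.7)
```

```text
[ 537.76249426 -420.93499932   30.        ] [ 535.69664839 -528.07822729   30.        ] [ 427.49806581 -525.57391861   30.        ] 107.1631420676363 108.2275604182095 [ 482.63028004 -473.25445896   30.        ]
t 7.95 pos [ 478.5 -434.2  143.1] rot [-179.34    2.43   -9.03] op 35.4 F [-0.4  0.5 -0.1]
d cm [1.28 3.87 6.21] w [-0.13  0.49  0.13]
d after turn [1.06 3.78 6.31]
```

```bash
python3 -m inch '[{"wx":-0.13,"wy":0.4,"wz":0.13,"dx":0.4,"dy":1.3,"dz":0,"gripper":255},{"wx":0,"wy":0.1,"wz":0,"dx":0.4,"dy":1.3,"dz":0,"gripper":255},{"wx":0,"wy":0,"wz":0,"dx":0.3,"dy":1.0,"dz":1,"gripper":255},{"wx":0,"wy":0,"wz":0,"dx":0,"dy":0,"dz":2,"gripper":255},{"wx":0,"wy":0,"wz":0,"dx":0,"dy":0,"dz":2,"gripper":255},{"wx":0,"wy":0,"wz":0,"dx":0,"dy":0,"dz":1,"gripper":255},{"wx":0,"wy":0,"wz":0,"dx":0,"dy":0,"dz":0,"gripper":255}]'
python3 - <<'E'
from h import *
go(483,-473,44,-9.7)
E
```

```text
t: 8.53
tcp_pos: [489.2, -466.7, 78.7]
tcp_rot: [-179.8, -0.1, -9.0]
force: [-0.7, 0.2, -0.3]
opening: 36.0
t 8.53 pos [ 489.2 -466.7   78.7] rot [-1.7981e+02 -1.1000e-01 -9.0200e+00] op 36.0 F [-0.7  0.2 -0.3]
d cm [-0.52  0.73  3.47] w [-0.04 -0.02  0.14]
d after turn [-0.51  0.73  3.47]
```

```bash
python3 -m inch '[{"wx":0,"wy":0,"wz":0,"dx":-0.4,"dy":0.5,"dz":1,"gripper":255},{"wx":0,"wy":0,"wz":0,"dx":0,"dy":0,"dz":1,"gripper":255},{"wx":0,"wy":0,"wz":0,"dx":0,"dy":0,"dz":0.7,"gripper":255},{"wx":0,"wy":0,"wz":0,"dx":0,"dy":0,"dz":0.4,"gripper":255},{"wx":0,"wy":0,"wz":0,"dx":0,"dy":0,"dz":0,"gripper":255}]'
```

```text
t: 8.95
tcp_pos: [485.2, -470.9, 45.5]
tcp_rot: [-179.8, -0.1, -8.9]
force: [0.7, -0.6, -0.8]
opening: 35.3
```

```bash
python3 -m inch '[{"wx":0,"wy":0,"wz":0,"dx":0,"dy":0,"dz":0.5,"gripper":255},{"wx":0,"wy":0,"wz":0,"dx":0,"dy":0,"dz":0.2,"gripper":255},{"wx":0,"wy":0,"wz":0,"dx":0,"dy":0,"dz":0,"gripper":0},{"wx":0,"wy":0,"wz":0,"dx":0,"dy":0,"dz":0,"gripper":0},{"wx":0,"wy":0,"wz":0,"dx":0,"dy":0,"dz":0,"gripper":0},{"wx":0,"wy":0,"wz":0,"dx":0,"dy":0,"dz":0,"gripper":0},{"wx":0,"wy":0,"wz":0,"dx":0,"dy":0,"dz":0,"gripper":0}]'
python3 -m inch '[{"wx":0,"wy":0,"wz":0,"dx":0,"dy":0,"dz":-1.5,"gripper":0},{"wx":0,"wy":0,"wz":0,"dx":0,"dy":0,"dz":-3,"gripper":0},{"wx":0,"wy":0,"wz":0,"dx":0,"dy":0,"dz":-3,"gripper":0},{"wx":0,"wy":0,"wz":0,"dx":0,"dy":0,"dz":-3,"gripper":0},{"wx":0,"wy":0,"wz":0,"dx":0,"dy":0,"dz":-3,"gripper":0},{"wx":0,"wy":0,"wz":0,"dx":0,"dy":0,"dz":-2,"gripper":0},{"wx":0,"wy":0,"wz":0,"dx":0,"dy":0,"dz":-2,"gripper":0}]'
python3 - <<'E'
from h import *
c=cam("wrist","w5")
go(594.5,30.5,250,-9.7)
E
```

```text
t: 9.53
tcp_pos: [486.5, -471.5, 40.0]
tcp_rot: [-179.9, -0.3, -8.9]
force: [-0.2, 0.0, 0.2]
opening: 61.0
t: 10.12
tcp_pos: [483.3, -469.7, 217.4]
tcp_rot: [-179.6, 0.2, -8.9]
force: [0.0, 0.2, -0.0]
opening: 87.0
t 10.17 pos [ 484.8 -470.8  222.8] rot [-1.7979e+02 -1.5000e-01 -8.8700e+00] op 86.8 F [-0.1  0.3  4.4]
d cm [  3.12 -51.23  -2.52] w [-0.04 -0.03  0.17]
d after turn [  2.37 -51.26  -2.72]
```

View pics/w5.png

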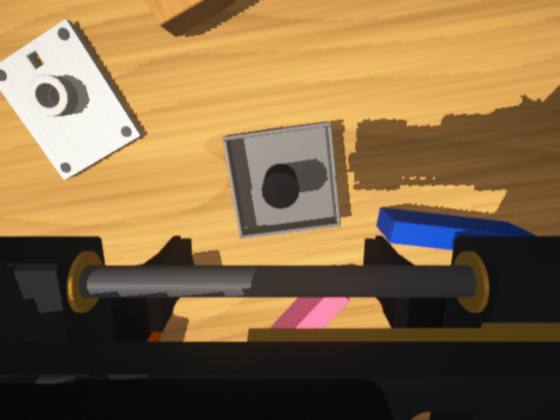

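The cap now stands in the tray, at (280,186). Next I'll go to the shaft and measure it and the pin precisely.

```bash
python3 -m inch '[{"wx":0,"wy":0,"wz":0,"dx":0.2,"dy":-2,"dz":-0.5,"gripper":0},{"wx":0,"wy":0,"wz":0,"dx":0.2,"dy":-3.5,"dz":-0.5,"gripper":0},{"wx":0,"wy":0,"wz":0,"dx":0.2,"dy":-3.5,"dz":-0.3,"gripper":0},{"wx":0,"wy":0,"wz":0,"dx":0.2,"dy":-3.5,"dz":-0.3,"gripper":0},{"wx":0,"wy":0,"wz":0,"dx":0.2,"dy":-3.5,"dz":-0.3,"gripper":0},{"wx":0,"wy":0,"wz":0,"dx":0.2,"dy":-3.5,"dz":-0.2,"gripper":0},{"wx":0,"wy":0,"wz":0,"dx":0.2,"dy":-3.5,"dz":-0.2,"gripper":0},{"wx":0,"wy":0,"wz":0,"dx":0.2,"dy":-3.5,"dz":-0.2,"gripper":0},{"wx":0,"wy":0,"wz":0,"dx":0.2,"dy":-3.5,"dz":-0.2,"gripper":0},{"wx":0,"wy":0,"wz":0,"dx":0.2,"dy":-3.5,"dz":-0.2,"gripper":0},{"wx":0,"wy":0,"wz":0,"dx":0.2,"dy":-3.5,"dz":-0.2,"gripper":0},{"wx":0,"wy":0,"wz":0,"dx":0.2,"dy":-3.5,"dz":-0.2,"gripper":0},{"wx":0,"wy":0,"wz":0,"dx":0,"dy":-3.5,"dz":-0.2,"gripper":0},{"wx":0,"wy":0,"wz":0,"dx":0,"dy":-2,"dz":0,"gripper":0},{"wx":0,"wy":0,"wz":0,"dx":0,"dy":0,"dz":0,"gripper":0},{"wx":0,"wy":0,"wz":0,"dx":0,"dy":0,"dz":0,"gripper":0}]'
python3 - <<'E'
from h import *
for i in range(3):cam("wrist")
c=cam("wrist","w6")
go(594.5,30.5,250,-9.7)
crop(c,277,150,70,60,5,"w6c")
E
```

```text
t: 11.5
tcp_pos: [583.6, -1.1, 264.4]
tcp_rot: [179.8, -0.9, -9.1]
force: [0.1, -1.2, -0.2]
opening: 87.1
t 11.7 pos [583.5  -4.  264.1] rot [179.77  -0.84  -9.35] op 87.0 F [-0.5  0.2 -1. ]
d cm [ 0.51 -3.59  1.4 ] w [ 0.05 -0.17  0.07]
d after turn [ 0.51 -3.59  1.41]
```

View pics/w6.png

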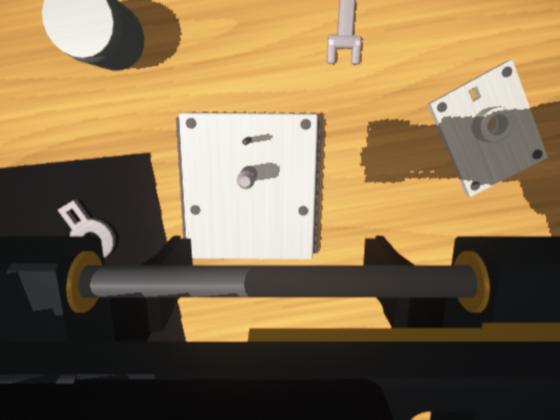

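View pics/w6c.png

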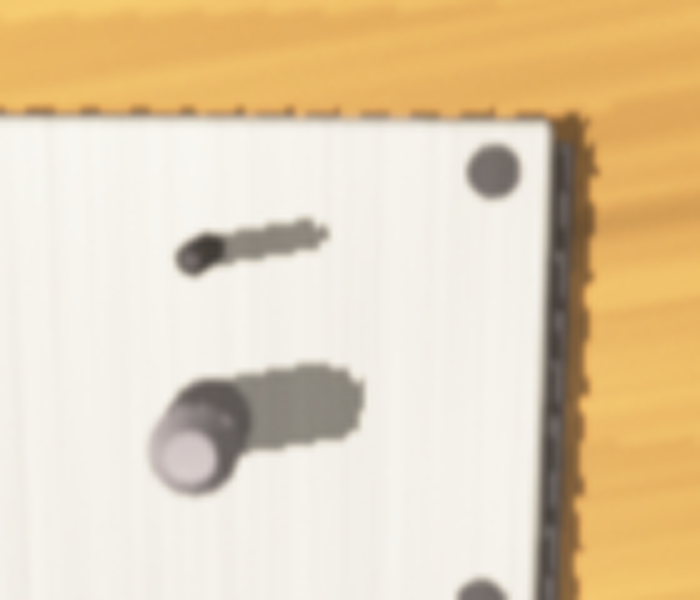

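Shaft top disc centre is at ≈(244.6,181.4) and the pin top at ≈(244.6,142); the cover is at (487,124).

Run:
```python
from h import *
c=cam("wrist")
np.save("c6.npy",c["img"])
print("shaft@74",onz(c,244.6,181.4,74),"pin@66",onz(c,244.6,142,66))
S=cam("scene");D=cam("side")
crop(D,250,245,25,25,12,"d3"); crop(S,342,215,25,25,12,"s3")
q,m=slab(c,roi=(170,105,330,262))
P,r=linecorner(q,c,20);print(r)
print(arm.observe()["joint_pos"].round(1))
for u,v in [(95,237),(72,213)]: print(onz(c,u,v,10).round(1))
```

```text
shaft@74 [593.44179792  29.37337244  74.        ] pin@66 [632.78948007  22.75379736  66.        ]
((574.8211669921875, 33.61127853393555), (158.9010467529297, 178.18739318847656), 80.38066101074219)
[  22.4   14.9  -32.3   86.     8.4   80.8 -109.6]
[543.5 238.5  10. ]
[578.8 257.8  10. ]
```

View pics/d3.png

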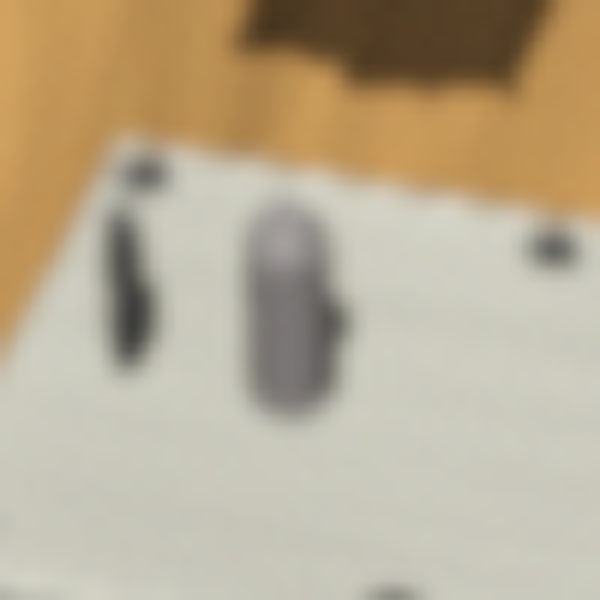

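View pics/s3.png

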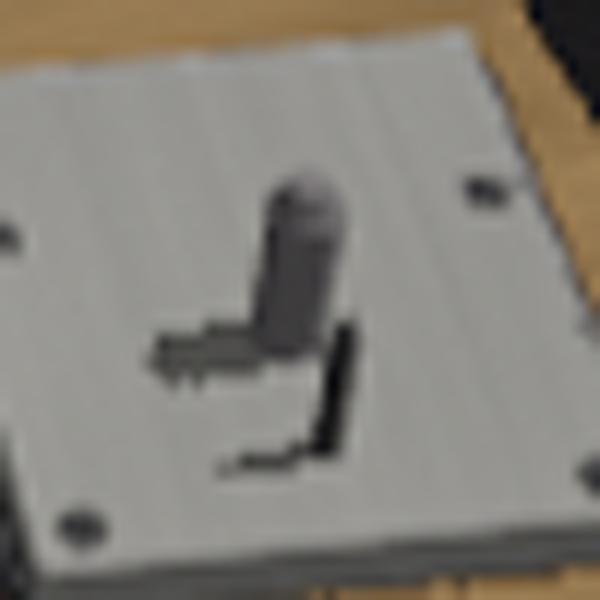

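```bash
python3 -m inch '[{"wx":0,"wy":0,"wz":-1.4,"dx":0,"dy":0,"dz":0,"gripper":0},{"wx":0,"wy":0,"wz":-1.4,"dx":0,"dy":0,"dz":0,"gripper":0},{"wx":0,"wy":0,"wz":-1.4,"dx":0,"dy":0,"dz":0,"gripper":0},{"wx":0,"wy":0,"wz":-1.4,"dx":0,"dy":0,"dz":0,"gripper":0},{"wx":0,"wy":0,"wz":-1.4,"dx":0,"dy":0,"dz":0,"gripper":0},{"wx":0,"wy":0,"wz":-1.4,"dx":0,"dy":0,"dz":0,"gripper":0},{"wx":0,"wy":0,"wz":-1.4,"dx":0,"dy":0,"dz":0,"gripper":0},{"wx":0,"wy":0,"wz":-1.4,"dx":0,"dy":0,"dz":0,"gripper":0},{"wx":0,"wy":0,"wz":-1.4,"dx":0,"dy":0,"dz":0,"gripper":0},{"wx":0,"wy":0,"wz":-1.4,"dx":0,"dy":0,"dz":0,"gripper":0},{"wx":0,"wy":0,"wz":-1.4,"dx":0,"dy":0,"dz":0,"gripper":0},{"wx":0,"wy":0,"wz":-1.4,"dx":0,"dy":0,"dz":0,"gripper":0},{"wx":0,"wy":0,"wz":-1.4,"dx":0,"dy":0,"dz":0,"gripper":0},{"wx":0,"wy":0,"wz":-1.4,"dx":0,"dy":0,"dz":0,"gripper":0},{"wx":0,"wy":0,"wz":-1.4,"dx":0,"dy":0,"dz":0,"gripper":0}]'
python3 - <<'E'
from h import *
S=cam("scene");D=cam("side")
print(tri([ray(D,249,240),ray(S,342.4,206.2)]))
go(594.5,30.5,250,200); print(arm.observe()["joint_pos"].round(1))
E
```

```text
t: 13.1
tcp_pos: [583.1, -17.4, 263.5]
tcp_rot: [179.3, 0.7, 97.8]
force: [0.4, 0.1, -0.6]
opening: 87.2
(array([593.45353952,  31.97282421,  65.261914  ]), [0.9, 0.9])
t 13.2 pos [583.1 -17.5 263.5] rot [179.35   0.65  97.61] op 86.8 F [-0.3  0.7  0.5]
d cm [4.62 1.75 1.32] w [-2.000e-02  2.100e-01 -2.048e+01]
d after turn [-2.72  4.12  1.35]
[ 34.   17.5 -45.7  85.5  13.2  81.7  -4.6]
```

```bash
python3 -m inch '[{"wx":0,"wy":0.1,"wz":-1.4,"dx":0,"dy":0,"dz":0,"gripper":0},{"wx":0,"wy":0,"wz":-1.4,"dx":0,"dy":0,"dz":0,"gripper":0},{"wx":0,"wy":0,"wz":-1.4,"dx":0,"dy":0,"dz":0,"gripper":0},{"wx":0,"wy":0,"wz":-1.4,"dx":0,"dy":0,"dz":0,"gripper":0},{"wx":0,"wy":0,"wz":-1.4,"dx":0,"dy":0,"dz":0,"gripper":0},{"wx":0,"wy":0,"wz":-1.4,"dx":0,"dy":0,"dz":0,"gripper":0},{"wx":0,"wy":0,"wz":-1.4,"dx":0,"dy":0,"dz":0,"gripper":0},{"wx":0,"wy":0,"wz":-1.4,"dx":0,"dy":0,"dz":0,"gripper":0},{"wx":0,"wy":0,"wz":-1.4,"dx":0,"dy":0,"dz":0,"gripper":0},{"wx":0,"wy":0,"wz":-1.4,"dx":0,"dy":0,"dz":0,"gripper":0},{"wx":0,"wy":0,"wz":-1.4,"dx":0,"dy":0,"dz":0,"gripper":0},{"wx":0,"wy":0,"wz":-1.4,"dx":0,"dy":0,"dz":0,"gripper":0},{"wx":0,"wy":0,"wz":-1.4,"dx":0,"dy":0,"dz":0,"gripper":0},{"wx":0,"wy":0,"wz":-1.4,"dx":0,"dy":0,"dz":0,"gripper":0},{"wx":0,"wy":0,"wz":-1,"dx":0,"dy":0,"dz":0,"gripper":0}]'
python3 - <<'E'
from h import *
cam("wrist")
go(578,258,230,209); print(arm.observe()["joint_pos"].round(1))
E
```

```text
t: 14.45
tcp_pos: [582.8, -25.0, 263.0]
tcp_rot: [-179.6, 0.5, -159.9]
force: [0.3, -0.3, 0.7]
opening: 87.3
t 14.5 pos [582.8 -25.2 263. ] rot [-179.61    0.48 -159.64] op 87.1 F [-0.3 -0.2  0. ]
d cm [-9.38 26.74  3.19] w [-0.08  0.09 -1.73]
d after turn [-13.31  25.     3.3 ]
[ 46.1  23.1 -62.6  84.9  20.8  83.9  93.7]
```

```bash
python3 -m inch '[{"wx":0,"wy":0,"wz":0,"dx":-1.1,"dy":2,"dz":0,"gripper":0},{"wx":0,"wy":0,"wz":0,"dx":-1.1,"dy":3.2,"dz":0.3,"gripper":0},{"wx":0,"wy":0,"wz":0,"dx":-1.1,"dy":3.2,"dz":0.3,"gripper":0},{"wx":0,"wy":0,"wz":0,"dx":-1.1,"dy":3.2,"dz":0.3,"gripper":0},{"wx":0,"wy":0,"wz":0,"dx":-1.1,"dy":3.2,"dz":0.3,"gripper":0},{"wx":0,"wy":0,"wz":0,"dx":-1.1,"dy":3.2,"dz":0.3,"gripper":0},{"wx":0,"wy":0,"wz":0,"dx":-1.1,"dy":3.2,"dz":0.3,"gripper":0},{"wx":0,"wy":0,"wz":-0.5,"dx":-1.1,"dy":3.2,"dz":0.3,"gripper":0},{"wx":0,"wy":0,"wz":-1,"dx":-0.3,"dy":1.5,"dz":0,"gripper":0},{"wx":0,"wy":0,"wz":0,"dx":0,"dy":0,"dz":0,"gripper":0}]'
python3 - <<'E'
from h import *
cam("wrist");c=cam("wrist","w7")
go(578,258,200,209); print(arm.observe()["joint_pos"].round(1))
E
```

```text
t: 15.33
tcp_pos: [588.3, 252.6, 237.3]
tcp_rot: [-179.5, 0.3, -156.7]
force: [-0.7, 0.5, 0.6]
opening: 86.8
t 15.43 pos [589.5 249.1 237.3] rot [-179.4     0.28 -157.14] op 86.8 F [ 0.4 -0.6  0.1]
d cm [0.73 1.3  3.72] w [-0.12  0.05 -1.23]
d after turn [0.58 1.33 3.73]
[ 14.   32.3 -61.   77.9  28.6  85.6  67.7]
```

View pics/w7.png

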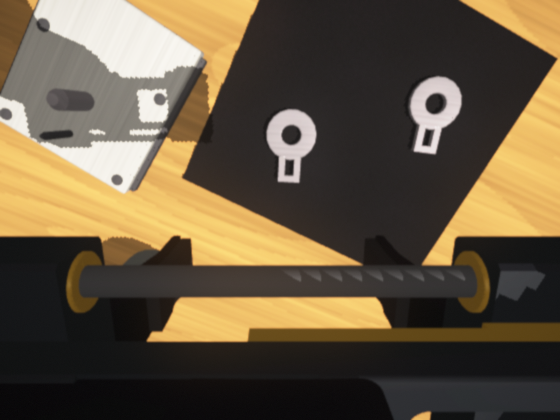

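The view shows plate B with its hole at (291,135) and slot at (289,172), and plate A with its hole at (436,102) and slot at (428,137).

```bash
cat >> h.py <<'E'
def plates(c,z,thr=150,roi=None,verbose=True):
    """find plates: bright blobs with two holes; returns centre(hole), slot centre at plane z"""
    g=cv2.cvtColor(c["img"],cv2.COLOR_BGR2GRAY);hsv=cv2.cvtColor(c["img"],cv2.COLOR_BGR2HSV)
    m=((g>thr)&(hsv[...,1]<50)).astype(np.uint8)
    if roi: k=np.zeros_like(m);k[roi[1]:roi[3],roi[0]:roi[2]]=1;m*=k
    cs,h=cv2.findContours(m,cv2.RETR_CCOMP,cv2.CHAIN_APPROX_NONE);out=[]
    if h is None: return out
    def cen(q):
        P=np.array([onz(c,*p,z)[:2] for p in q.reshape(-1,2)],np.float32);M=cv2.moments(P.reshape(-1,1,2));return np.array([M['m10'],M['m01']])/M['m00'],cv2.contourArea(P)
    for i in range(len(cs)):
        if h[0][i][3]>=0 or cv2.contourArea(cs[i])<400: continue
        ch=[cs[j] for j in range(len(cs)) if h[0][j][3]==i and cv2.contourArea(cs[j])>20]
        a=[cen(q) for q in ch];a.sort(key=lambda t:-t[1])
        if len(a)>=2:
            e=a[1][0]-a[0][0]
            o=dict(c=a[0][0],s=a[1][0],dia=2*np.sqrt(a[0][1]/np.pi),dist=np.linalg.norm(e),yaw=np.degrees(np.arctan2(e[1],e[0])),sa=a[1][1])
            out.append(o)
            if verbose: print({k:np.round(v,1) for k,v in o.items()})
        elif verbose: print("blob",cv2.boundingRect(cs[i]),[np.round(t[1]) for t in a])
    return out
E
python3 - <<'E'
from h import *
c=cam("wrist")
p=plates(c,10)
for o in p:
    u=np.array([np.cos(np.radians(o['yaw'])),np.sin(np.radians(o['yaw']))])
    t=o['c']+41*u; print("ear tcp",t); go(t[0],t[1],100,o['yaw']+180)
E
```

```text
blob (40, 140, 117, 53) [np.float64(128.0)]
{'c': array([540.6, 246.2]), 's': array([574.9, 258.4]), 'dia': np.float64(23.4), 'dist': np.float64(36.4), 'yaw': np.float64(19.7), 'sa': np.float64(229.0)}
blob (0, 99, 36, 41) [np.float64(141.0)]
blob (136, 88, 34, 36) []
{'c': array([448.9, 376.3]), 's': array([483.8, 386.3]), 'dia': np.float64(23.5), 'dist': np.float64(36.3), 'yaw': np.float64(16.1), 'sa': np.float64(216.5)}
blob (36, 0, 169, 80) []
ear tcp [579.23382401 259.97058932]
t 15.48 pos [590.2 247.5 237.4] rot [-179.35    0.29 -157.21] op 86.9 F [ 0.3 -0.8  0.9]
d cm [ 0.6   1.73 13.72] w [-0.13  0.06  0.63]
d after turn [ 0.62  1.54 13.74]
ear tcp [488.28932407 387.63185813]
t 15.48 pos [590.2 247.5 237.4] rot [-179.35    0.29 -157.21] op 86.9 F [ 0.3 -0.8  0.9]
d cm [ 4.04 17.02 13.53] w [-0.13  0.07  1.33]
d after turn [ 5.9  16.29 13.74]
```

```bash
python3 -m inch '[{"wx":-0.1,"wy":0.05,"wz":0.3,"dx":0.3,"dy":0.8,"dz":1,"gripper":0},{"wx":0,"wy":0,"wz":0.3,"dx":0.3,"dy":0.8,"dz":2,"gripper":0},{"wx":0,"wy":0,"wz":0,"dx":0,"dy":0,"dz":2.5,"gripper":0},{"wx":0,"wy":0,"wz":0,"dx":0,"dy":0,"dz":2.5,"gripper":0},{"wx":0,"wy":0,"wz":0,"dx":0,"dy":0,"dz":1.5,"gripper":0},{"wx":0,"wy":0,"wz":0,"dx":0,"dy":0,"dz":1,"gripper":0}]'
python3 - <<'E'
from h import *
cam("wrist");cam("wrist");c=cam("wrist","w8")
p=plates(c,10)
for o in p:
    u=np.array([np.cos(np.radians(o['yaw'])),np.sin(np.radians(o['yaw']))])
    t=o['c']+41*u; print("ear tcp",t); go(t[0],t[1],5,o['yaw']+180)
E
```

```text
t: 15.98
tcp_pos: [586.4, 246.8, 132.5]
tcp_rot: [-179.5, 0.5, -162.8]
force: [0.1, 0.1, 0.3]
opening: 86.9
blob (0, 160, 104, 76) []
{'c': array([540.6, 246.1]), 's': array([574.9, 258.5]), 'dia': np.float64(23.2), 'dist': np.float64(36.5), 'yaw': np.float64(19.8), 'sa': np.float64(217.4)}
{'c': array([448.8, 376.2]), 's': array([483.7, 386.4]), 'dia': np.float64(23.5), 'dist': np.float64(36.3), 'yaw': np.float64(16.2), 'sa': np.float64(207.2)}
blob (0, 0, 163, 113) []
ear tcp [579.16231855 260.00389919]
t 16.13 pos [586.3 248.  133.8] rot [-179.59    0.51 -162.67] op 86.8 F [ 0.8 -0.6  0.5]
d cm [ 0.44  1.45 12.87] w [-0.08  0.1  -0.48]
d after turn [ 0.26  1.37 12.88]
ear tcp [488.1611732  387.69479997]
t 16.13 pos [586.3 248.  133.8] rot [-179.59    0.51 -162.67] op 86.8 F [ 0.8 -0.6  0.5]
d cm [ 5.32 16.35 12.72] w [-0.08  0.1   0.22]
d after turn [ 5.51 16.16 12.88]
```

View pics/w8.png

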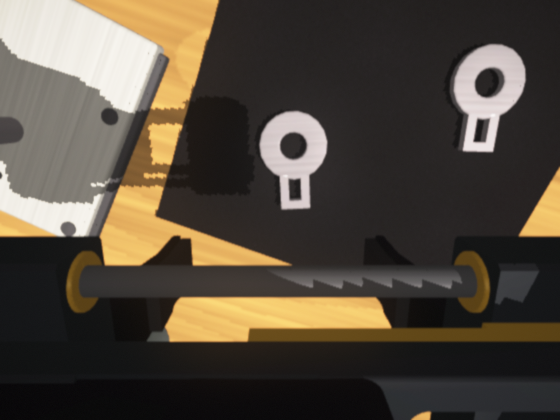

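```bash
python3 -m inch '[{"wx":-0.08,"wy":0.1,"wz":-0.48,"dx":0.1,"dy":0.7,"dz":1,"gripper":0},{"wx":0,"wy":0,"wz":0,"dx":0.1,"dy":0.7,"dz":2,"gripper":0},{"wx":0,"wy":0,"wz":0,"dx":0,"dy":0,"dz":2,"gripper":0},{"wx":0,"wy":0,"wz":0,"dx":0,"dy":0,"dz":2,"gripper":0},{"wx":0,"wy":0,"wz":0,"dx":0,"dy":0,"dz":1,"gripper":0},{"wx":0,"wy":0,"wz":0,"dx":0,"dy":0,"dz":0,"gripper":0}]'
python3 - <<'E'
from h import *
cam("wrist");cam("wrist");c=cam("wrist","w9")
p=plates(c,10)
for o in p[:1]:
    u=np.array([np.cos(np.radians(o['yaw'])),np.sin(np.radians(o['yaw']))])
    t=o['c']+41*u; print("ear tcp",t); go(t[0],t[1],5,o['yaw']+180)
E
```

```text
t: 16.63
tcp_pos: [586.6, 261.3, 61.6]
tcp_rot: [180.0, 0.8, -160.8]
force: [0.4, -0.3, 0.0]
opening: 87.0
blob (256, 100, 65, 79) []
{'c': array([448.9, 376.1]), 's': array([483.8, 386.5]), 'dia': np.float64(22.9), 'dist': np.float64(36.4), 'yaw': np.float64(16.6), 'sa': np.float64(193.4)}
blob (0, 0, 104, 228) [np.float64(9.0)]
ear tcp [488.20679893 387.80016675]
t 16.78 pos [587.4 262.1  63.8] rot [ 179.95    0.95 -160.78] op 87.2 F [-0.7 -0.4  0.6]
d cm [ 5.33 15.13  5.8 ] w [0.01 0.19 0.53]
d after turn [ 5.93 14.88  5.88]
```

View pics/w9.png

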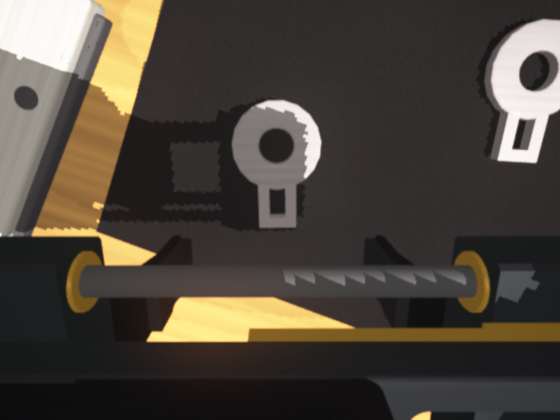

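Run:
```python
from h import *
c=cam("wrist")
p=plates(c,10,thr=85,roi=(225,90,330,235))
go(579.2,260,5,-160.2)
```

```text
{'c': array([540.3, 245.9]), 's': array([573.9, 258.2]), 'dia': np.float64(22.2), 'dist': np.float64(35.9), 'yaw': np.float64(20.1), 'sa': np.float64(188.8)}
t 16.83 pos [587.4 262.2  63.8] rot [ 179.96    0.97 -160.76] op 87.0 F [ 0.5 -0.  -0.6]
d cm [0.95 0.06 5.87] w [ 0.01  0.19 -0.11]
d after turn [0.85 0.07 5.88]
```

```bash
python3 -m inch '[{"wx":0,"wy":0.19,"wz":-0.11,"dx":0.5,"dy":0,"dz":1,"gripper":0},{"wx":0,"wy":0,"wz":0,"dx":0.4,"dy":0,"dz":1.5,"gripper":0},{"wx":0,"wy":0,"wz":0,"dx":0,"dy":0,"dz":1.2,"gripper":0},{"wx":0,"wy":0,"wz":0,"dx":0,"dy":0,"dz":0.5,"gripper":0},{"wx":0,"wy":0,"wz":0,"dx":0,"dy":0,"dz":0,"gripper":0}]'
python3 - <<'E'
from h import *
go(579.2,260,5,-160.2)
cam("wrist")
go(579.2,260,5,-160.2)
E
```

```text
t: 17.25
tcp_pos: [580.4, 259.6, 22.6]
tcp_rot: [180.0, 0.2, -160.2]
force: [-0.9, 0.1, -0.3]
opening: 86.8
t 17.25 pos [580.4 259.6  22.6] rot [ 1.7998e+02  1.5000e-01 -1.6017e+02] op 86.8 F [-0.9  0.1 -0.3]
d cm [0.1  0.08 1.76] w [0.   0.03 0.01]
d after turn [0.1  0.08 1.76]
t 17.3 pos [580.6 259.7  23. ] rot [ 1.7998e+02  1.7000e-01 -1.6018e+02] op 87.3 F [-0.2 -0.   0.1]
d cm [0.12 0.08 1.8 ] w [0.   0.03 0.  ]
d after turn [0.12 0.08 1.8 ]
```

```bash
python3 -m inch '[{"wx":0,"wy":0.03,"wz":0,"dx":0.1,"dy":0.08,"dz":0.8,"gripper":0},{"wx":0,"wy":0,"wz":0,"dx":0,"dy":0,"dz":0.7,"gripper":120},{"wx":0,"wy":0,"wz":0,"dx":0,"dy":0,"dz":0.4,"gripper":120},{"wx":0,"wy":0,"wz":0,"dx":0,"dy":0,"dz":0.1,"gripper":120}]'
python3 -m inch '[{"wx":0,"wy":0,"wz":0,"dx":0,"dy":0,"dz":0,"gripper":150},{"wx":0,"wy":0,"wz":0,"dx":0,"dy":0,"dz":0,"gripper":150},{"wx":0,"wy":0,"wz":0,"dx":0,"dy":0,"dz":0,"gripper":150}]'
python3 - <<'E'
from h import *
go(579.2,260,5,-160.2)
E
```

```text
t: 17.63
tcp_pos: [580.2, 260.7, 2.6]
tcp_rot: [180.0, 0.1, -160.2]
force: [0.1, -5.1, 11.0]
opening: 74.1
t: 17.88
tcp_pos: [580.7, 260.8, 2.8]
tcp_rot: [180.0, 0.1, -160.2]
force: [1.2, 0.6, 0.4]
opening: 55.1
t 17.88 pos [580.7 260.8   2.8] rot [ 1.7998e+02  1.4000e-01 -1.6019e+02] op 55.1 F [1.2 0.6 0.4]
d cm [ 0.17 -0.02 -0.22] w [0.   0.03 0.  ]
d after turn [ 0.17 -0.02 -0.22]
```

```bash
python3 -m inch '[{"wx":0,"wy":0,"wz":0,"dx":0.1,"dy":0,"dz":-0.15,"gripper":200},{"wx":0,"wy":0,"wz":0,"dx":0,"dy":0,"dz":0,"gripper":255},{"wx":0,"wy":0,"wz":0,"dx":0,"dy":0,"dz":0,"gripper":255},{"wx":0,"wy":0,"wz":0,"dx":0,"dy":0,"dz":0,"gripper":255},{"wx":0,"wy":0,"wz":0,"dx":0,"dy":0,"dz":0,"gripper":255},{"wx":0,"wy":0,"wz":0,"dx":0,"dy":0,"dz":0,"gripper":255},{"wx":0,"wy":0,"wz":0,"dx":0,"dy":0,"dz":0,"gripper":255},{"wx":0,"wy":0,"wz":0,"dx":0,"dy":0,"dz":0,"gripper":255}]'
python3 - <<'E'
from h import *
go(579.2,260,5,-160.2);c=cam("wrist","w10")
E
```

```text
t: 18.55
tcp_pos: [579.6, 260.6, 4.8]
tcp_rot: [180.0, 0.2, -160.2]
force: [-0.3, -0.4, -0.0]
opening: 23.8
t 18.55 pos [579.6 260.6   4.8] rot [ 1.7995e+02  1.6000e-01 -1.6018e+02] op 23.8 F [-0.3 -0.4 -0. ]
d cm [ 0.06 -0.05 -0.02] w [0.01 0.03 0.  ]
d after turn [ 0.06 -0.05 -0.02]
```

View pics/w10.png

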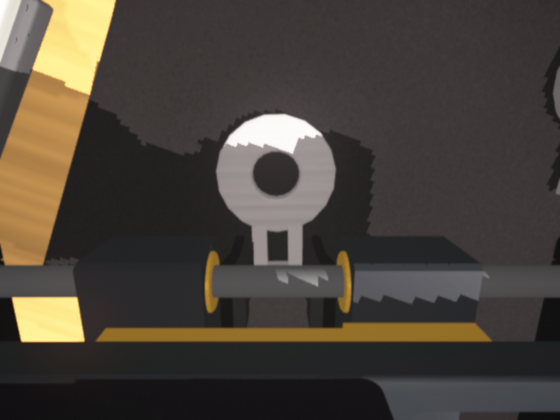

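The ear is gripped (opening 23.8 mm) and the hole is clearly visible at (276,174). Lifting next.

```bash
python3 -m inch '[{"wx":0,"wy":0,"wz":0,"dx":0,"dy":0,"dz":-1,"gripper":255},{"wx":0,"wy":0,"wz":0,"dx":0,"dy":0,"dz":-2,"gripper":255},{"wx":0,"wy":0,"wz":0,"dx":0,"dy":0,"dz":-3,"gripper":255},{"wx":0,"wy":0,"wz":0,"dx":0,"dy":0,"dz":-3,"gripper":255},{"wx":0,"wy":0,"wz":0,"dx":0,"dy":0,"dz":-2,"gripper":255},{"wx":0,"wy":0,"wz":0,"dx":0,"dy":0,"dz":-1,"gripper":255},{"wx":0,"wy":0,"wz":0,"dx":0,"dy":0,"dz":0,"gripper":255}]'
cat >> h.py <<'E'
def held(c,s,off=5.2,thr=75,roi=(200,95,350,235)):
    """hole of the held plate in the tool frame; plate top is 'off' mm above TCP"""
    g=cv2.cvtColor(c["img"],cv2.COLOR_BGR2GRAY);hsv=cv2.cvtColor(c["img"],cv2.COLOR_BGR2HSV)
    z=s["tcp_pos"][2]+off
    return z
E
python3 - <<'E'
from h import *
cam("wrist");cam("wrist");c=cam("wrist","w11");s=arm.observe()
go(593.5+39,29.5-6.7,110,170.4)
crop(c,277,180,75,70,5,"w11c")
print(s["joint_pos"].round(1))
E
```

```text
t: 19.18
tcp_pos: [577.4, 260.2, 131.1]
tcp_rot: [179.9, -0.1, -160.1]
force: [1.2, -0.1, -0.8]
opening: 24.2
t 19.33 pos [576.2 259.1 127.4] rot [ 179.96   -0.34 -160.08] op 23.7 F [ 0.8 -0.6 -1.4]
d cm [  2.75 -24.14   1.74] w [-0.01 -0.07  5.9 ]
d after turn [ -9.49 -22.36   1.74]
[ 12.9  36.3 -58.3  86.6  31.3  75.   61.1]
```

View pics/w11.png

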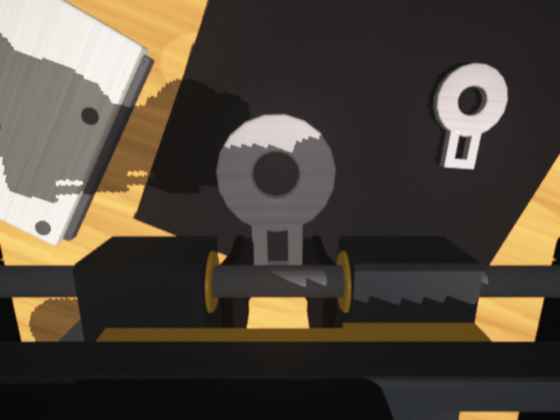

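```bash
python3 -m inch '[{"wx":0,"wy":0,"wz":1.2,"dx":0,"dy":0,"dz":-0.3,"gripper":255},{"wx":0,"wy":0,"wz":1.2,"dx":0,"dy":0,"dz":0,"gripper":255},{"wx":0,"wy":0,"wz":1.2,"dx":0,"dy":0,"dz":0,"gripper":255},{"wx":0,"wy":0,"wz":1.2,"dx":0,"dy":0,"dz":0,"gripper":255},{"wx":0,"wy":0,"wz":1.0,"dx":0,"dy":0,"dz":0,"gripper":255},{"wx":0,"wy":0,"wz":0,"dx":-1,"dy":-2,"dz":0,"gripper":255},{"wx":0,"wy":0,"wz":0,"dx":-1.2,"dy":-3,"dz":0,"gripper":255},{"wx":0,"wy":0,"wz":0,"dx":-1.2,"dy":-3,"dz":0,"gripper":255},{"wx":0,"wy":0,"wz":0,"dx":-1.2,"dy":-3,"dz":0,"gripper":255},{"wx":0,"wy":0,"wz":0,"dx":-1.2,"dy":-3,"dz":0,"gripper":255},{"wx":0,"wy":0,"wz":0,"dx":-1.2,"dy":-3,"dz":0,"gripper":255},{"wx":0,"wy":0,"wz":0,"dx":-1.2,"dy":-2,"dz":0,"gripper":255},{"wx":0,"wy":0,"wz":0,"dx":-0.7,"dy":-1,"dz":0,"gripper":255},{"wx":0,"wy":0,"wz":0,"dx":0,"dy":0,"dz":0,"gripper":255}]'
python3 - <<'E'
from h import *
cam("wrist");cam("wrist");c=cam("wrist","w12");s=arm.observe()
go(593.5+40.5,29.5-6.7,100,170.4)
print(s["joint_pos"].round(1))
E
```

```text
t: 20.5
tcp_pos: [617.0, 33.4, 103.5]
tcp_rot: [-179.1, -2.3, 169.7]
force: [0.0, 0.7, -0.7]
opening: 23.8
t 20.65 pos [616.1  38.9 104.6] rot [-179.2    -2.26  170.09] op 24.0 F [-0.6  0.6 -1. ]
d cm [-2.06 -1.27  0.39] w [-0.16 -0.45 -0.06]
d after turn [-2.04 -1.29  0.46]
[ 28.9  34.  -50.4  88.5  26.5  72.8  54.4]
```

View pics/w12.png

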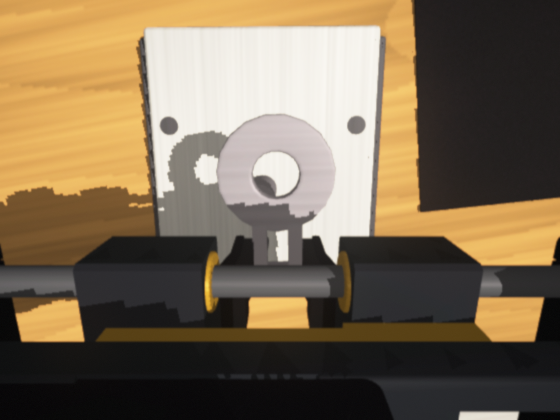

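```bash
python3 -m inch '[{"wx":-0.16,"wy":-0.45,"wz":-0.06,"dx":-0.7,"dy":-0.5,"dz":0,"gripper":255},{"wx":0,"wy":0,"wz":0,"dx":-0.7,"dy":-0.5,"dz":0,"gripper":255},{"wx":0,"wy":0,"wz":0,"dx":-0.4,"dy":-0.3,"dz":0,"gripper":255},{"wx":0,"wy":0,"wz":0,"dx":0,"dy":0,"dz":0,"gripper":255}]'
python3 - <<'E'
from h import *
cam("wrist");cam("wrist");c=cam("wrist","w13");s=arm.observe()
go(593.5+40.5,29.5-6.7,95,170.4)
crop(c,277,180,75,70,5,"w13c")
E
```

```text
t: 20.98
tcp_pos: [630.6, 31.7, 104.7]
tcp_rot: [179.8, -0.1, 171.1]
force: [-0.3, -0.0, -1.3]
opening: 23.9
t 21.13 pos [630.2  32.2 104.6] rot [ 1.7979e+02 -9.0000e-02  1.7108e+02] op 23.9 F [ 0.6  0.1 -1.4]
d cm [-0.53 -0.87  0.96] w [ 0.04 -0.02  0.14]
d after turn [-0.53 -0.86  0.96]
```

View pics/w13c.png

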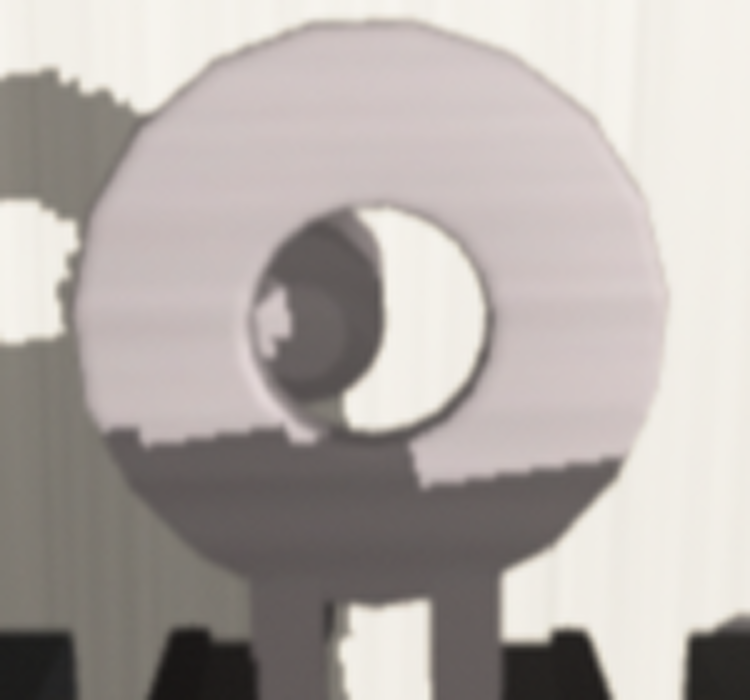

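```bash
cat >> h.py <<'E'
def servo(c,s,hole,shaft,off=5.2,zs=74.):
    M=R.from_euler('xyz',s["tcp_rot"],degrees=True)
    # plate-top plane in tool frame: z_tool=-off
    o,d=ray(c,*hole);ot=M.inv().apply(o-s["tcp_pos"]);dt=M.inv().apply(d);h=ot+dt*(-off-ot[2])/dt[2]
    w=onz(c,*shaft,zs);ws=M.inv().apply(w-s["tcp_pos"])
    print("hole tool",h.round(2),"shaft tool",ws.round(2),"shaft world",w.round(1),"move dx,dy cm",((ws-h)[:2]/10).round(3))
E
python3 - <<'E'
from h import *
c=cam("wrist");s=arm.observe()
servo(c,s,(276,174),(262.4,177.6))
print(s["tcp_pos"],s["tcp_rot"])
E
```

```text
hole tool [43.1  0.8 -5.2] shaft tool [34.94 -7.09 30.66] shaft world [594.5  30.5  74. ] move dx,dy cm [-0.816 -0.789]
[630.17821386  31.97260104 104.63482489] [ 1.79804033e+02 -7.72057042e-02  1.71073152e+02]
```

```bash
python3 -m inch '[{"wx":0.04,"wy":-0.02,"wz":0.14,"dx":-0.4,"dy":-0.4,"dz":0.4,"gripper":255},{"wx":0,"wy":0,"wz":0,"dx":-0.4,"dy":-0.4,"dz":0.4,"gripper":255},{"wx":0,"wy":0,"wz":0,"dx":0,"dy":0,"dz":0.4,"gripper":255},{"wx":0,"wy":0,"wz":0,"dx":0,"dy":0,"dz":0.2,"gripper":255}]'
python3 - <<'E'
from h import *
cam("wrist");cam("wrist");c=cam("wrist","w14");s=arm.observe()
go(593.5+40.5,29.5-6.7,88,170.4)
crop(c,277,180,75,70,5,"w14c")
E
```

```text
t: 21.52
tcp_pos: [637.5, 22.4, 89.6]
tcp_rot: [-180.0, 0.0, 170.3]
force: [-0.3, -0.1, -1.0]
opening: 24.0
t 21.67 pos [637.4  22.6  90.1] rot [-1.7997e+02  3.0000e-02  1.7033e+02] op 23.4 F [-0.8  0.4 -1. ]
d cm [ 0.34 -0.04  0.21] w [-0.01  0.01 -0.01]
d after turn [ 0.34 -0.04  0.21]
```

View pics/w14c.png

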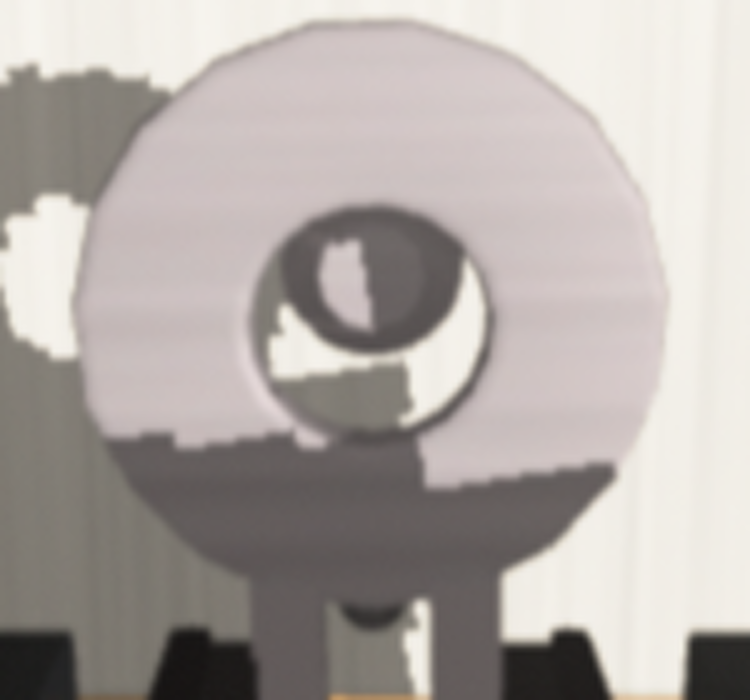

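Run:
```python
from h import *
c=cam("wrist");s=arm.observe()
servo(c,s,(276,174),(276.4,166))
print(s["tcp_pos"],s["tcp_rot"])
```

```text
hole tool [43.2   0.37 -5.2 ] shaft tool [43.75  0.47 16.4 ] shaft world [594.5  30.6  74. ] move dx,dy cm [0.055 0.01 ]
[637.54272732  22.79693802  90.45443769] [-1.79976456e+02  6.57816530e-02  1.70345647e+02]
```

```bash
python3 -m inch '[{"wx":0,"wy":0,"wz":0,"dx":0.06,"dy":0,"dz":0.5,"gripper":255},{"wx":0,"wy":0,"wz":0,"dx":0,"dy":0,"dz":0.5,"gripper":255},{"wx":0,"wy":0,"wz":0,"dx":0,"dy":0,"dz":0.5,"gripper":255}]'
python3 - <<'E'
from h import *
cam("wrist");cam("wrist");c=cam("wrist","w15");s=arm.observe()
go(637.2,22.7,70,170.4)
crop(c,277,180,75,70,5,"w15c")
E
```

```text
t: 21.97
tcp_pos: [637.7, 23.4, 75.9]
tcp_rot: [180.0, 0.2, 170.4]
force: [0.5, 0.8, -0.8]
opening: 23.9
t 22.12 pos [637.2  23.3  75.6] rot [-1.8000e+02  1.2000e-01  1.7036e+02] op 23.9 F [-0.2  1.2 -1.3]
d cm [-0.01 -0.06  0.56] w [-0.    0.02 -0.01]
d after turn [-0.01 -0.06  0.56]
```

View pics/w15c.png

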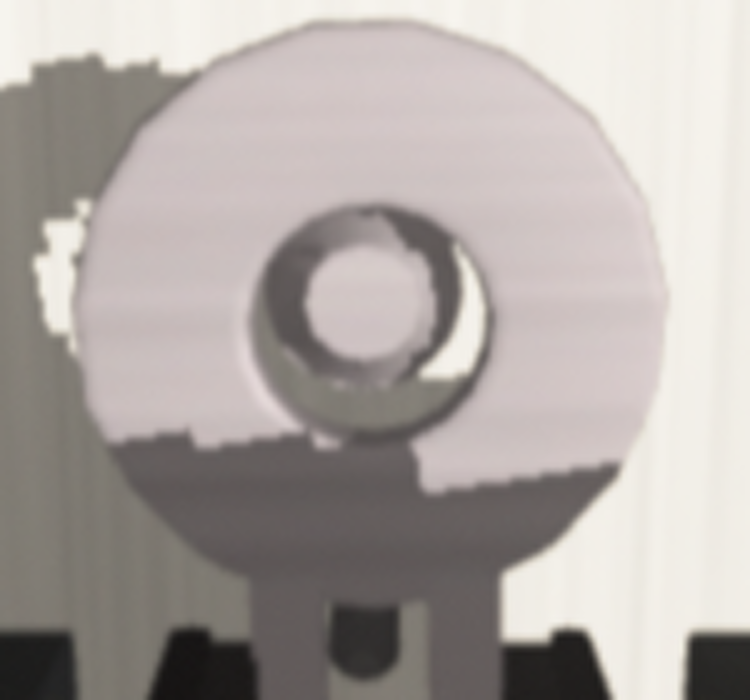

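Run:
```python
from h import *
c=cam("wrist");s=arm.observe()
servo(c,s,(276,174),(275.6,170.6))
servo(c,s,(202+378/5,110+640/5),(202+365/5,110+645/5),zs=66)
```

```text
hole tool [43.37  0.48 -5.2 ] shaft tool [43.82  0.25  1.88] shaft world [594.3  30.9  74. ] move dx,dy cm [ 0.045 -0.023]
hole tool [12.13  1.27 -5.2 ] shaft tool [ 5.98 -0.1   9.98] shaft world [631.6  24.2  66. ] move dx,dy cm [-0.616 -0.137]
```

```bash
python3 -m inch '[{"wx":0,"wy":0,"wz":0.3,"dx":0.04,"dy":-0.13,"dz":0.1,"gripper":255},{"wx":0,"wy":0,"wz":0,"dx":0,"dy":0,"dz":0.2,"gripper":255}]'
python3 - <<'E'
from h import *
cam("wrist");cam("wrist");c=cam("wrist","w16");s=arm.observe()
go(637.2,22.7,70,170.4)
crop(c,277,180,75,70,5,"w16c")
E
```

```text
t: 22.33
tcp_pos: [637.3, 22.2, 73.5]
tcp_rot: [180.0, 0.2, 168.7]
force: [-0.9, 0.3, -1.2]
opening: 23.8
t 22.48 pos [637.1  22.4  73.2] rot [179.97   0.18 168.86] op 24.0 F [ 0.1  0.8 -0.6]
d cm [-0.    0.03  0.32] w [ 0.01  0.04 -0.31]
d after turn [-0.01  0.03  0.32]
```

View pics/w16c.png

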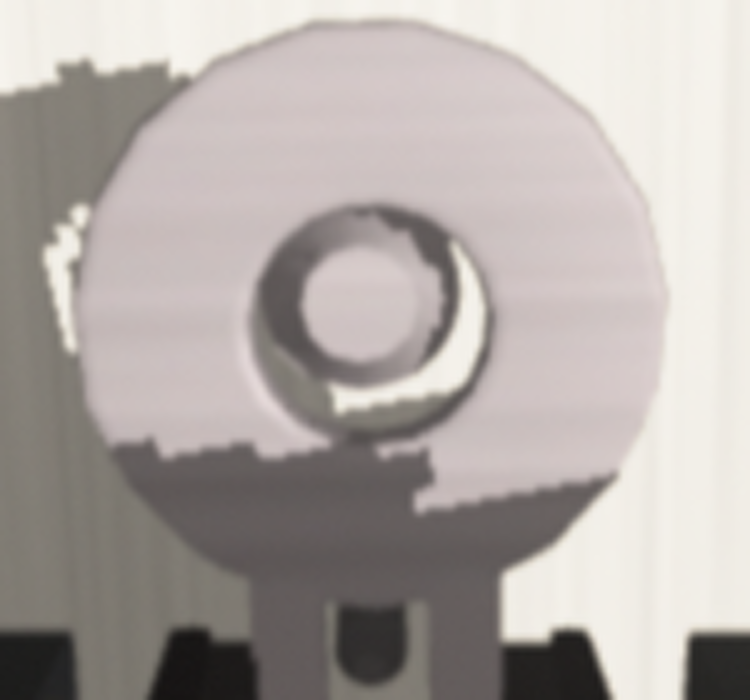

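Run:
```python
from h import *
c=cam("wrist");s=arm.observe()
servo(c,s,(276,174),(202+360/5,110+304/5))
servo(c,s,(202+378/5,110+640/5),(202+371/5,110+645/5),zs=66)
```

```text
hole tool [43.15  0.5  -5.2 ] shaft tool [43.94 -0.46 -0.82] shaft world [593.9  30.5  74. ] move dx,dy cm [ 0.078 -0.097]
hole tool [11.85  1.3  -5.2 ] shaft tool [6.68 0.57 7.3 ] shaft world [630.7  24.3  66. ] move dx,dy cm [-0.517 -0.073]
```

Both offsets now agree: −0.9 mm in y at the hole and −0.7 mm at the pin. I'll shift and descend.

```bash
python3 -m inch '[{"wx":0,"wy":0,"wz":0,"dx":0.06,"dy":-0.09,"dz":0.1,"gripper":255},{"wx":0,"wy":0,"wz":0,"dx":0,"dy":0,"dz":0.3,"gripper":255},{"wx":0,"wy":0,"wz":0,"dx":0,"dy":0,"dz":0.3,"gripper":255}]'
python3 - <<'E'
from h import *
cam("wrist");cam("wrist");c=cam("wrist","w17");s=arm.observe()
go(637.2,22.7,70,168.9)
crop(c,277,180,75,70,5,"w17c")
E
```

```text
t: 22.78
tcp_pos: [636.7, 21.8, 66.8]
tcp_rot: [180.0, 0.2, 168.9]
force: [-2.0, 1.0, 1.1]
opening: 23.5
t 22.93 pos [636.4  21.7  66.4] rot [179.96   0.2  168.89] op 23.8 F [-0.3 -1.5 -2.8]
d cm [-0.06  0.11 -0.36] w [ 0.01  0.04 -0.  ]
d after turn [-0.06  0.11 -0.36]
```

View pics/w17c.png

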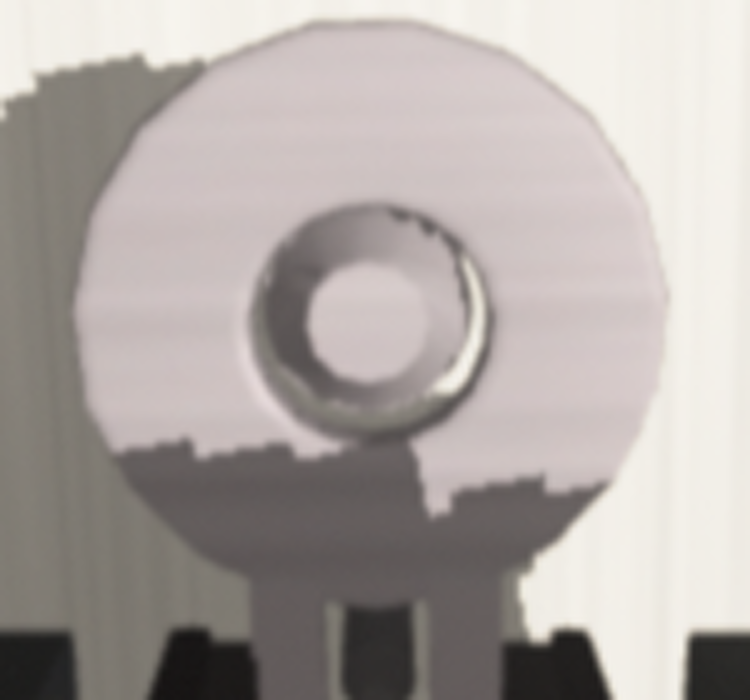

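The shaft is through the hole and the pin is in the slot. Continuing down.

```bash
python3 -m inch '[{"wx":0,"wy":0,"wz":0,"dx":0,"dy":0,"dz":0.5,"gripper":255},{"wx":0,"wy":0,"wz":0,"dx":0,"dy":0,"dz":0.6,"gripper":255},{"wx":0,"wy":0,"wz":0,"dx":0,"dy":0,"dz":0.6,"gripper":255}]'
python3 -m inch '[{"wx":0,"wy":0,"wz":0,"dx":0,"dy":0,"dz":0.6,"gripper":255},{"wx":0,"wy":0,"wz":0,"dx":0,"dy":0,"dz":0.5,"gripper":255}]'
python3 - <<'E'
from h import *
cam("wrist");c=cam("wrist","w18");s=arm.observe()
go(636.4,21.8,23,168.9)
crop(c,277,180,75,70,5,"w18c")
E
```

```text
t: 23.18
tcp_pos: [636.4, 21.9, 49.1]
tcp_rot: [180.0, 0.2, 168.9]
force: [-0.7, -0.0, -1.0]
opening: 23.8
t: 23.35
tcp_pos: [636.4, 21.8, 36.4]
tcp_rot: [180.0, 0.2, 168.9]
force: [-0.5, -0.3, -1.7]
opening: 23.8
t 23.45 pos [635.9  21.7  35.9] rot [1.7999e+02 1.3000e-01 1.6889e+02] op 24.1 F [-0.1 -0.7 -1.3]
d cm [-0.04  0.02  1.29] w [ 0.    0.03 -0.  ]
d after turn [-0.05  0.02  1.29]
```

View pics/w18c.png

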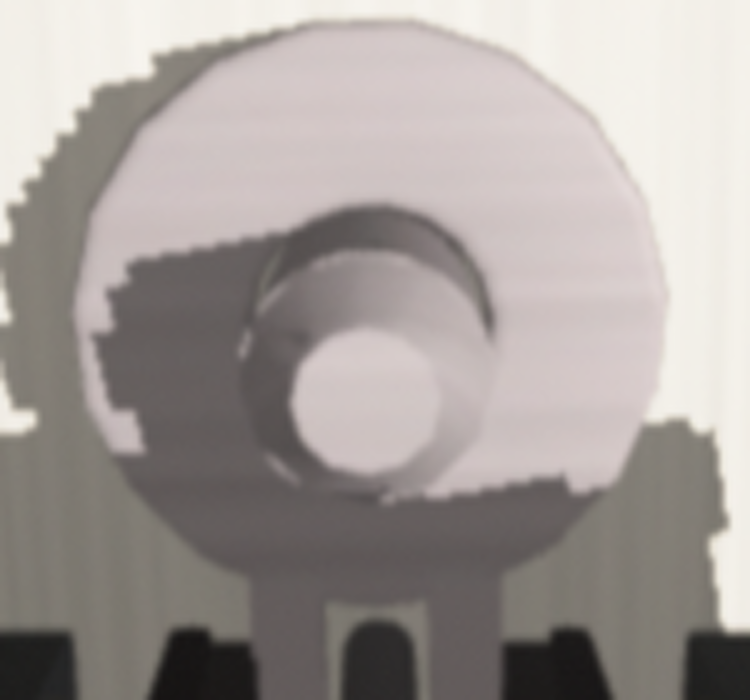

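```bash
python3 -m inch '[{"wx":0,"wy":0,"wz":0,"dx":0,"dy":0,"dz":0.5,"gripper":255},{"wx":0,"wy":0,"wz":0,"dx":0,"dy":0,"dz":0.4,"gripper":255},{"wx":0,"wy":0,"wz":0,"dx":0,"dy":0,"dz":0.3,"gripper":255},{"wx":0,"wy":0,"wz":0,"dx":0,"dy":0,"dz":0.15,"gripper":255},{"wx":0,"wy":0,"wz":0,"dx":0,"dy":0,"dz":0.1,"gripper":255}]'
```

```text
t: 23.87
tcp_pos: [636.4, 21.8, 22.6]
tcp_rot: [-180.0, 0.2, 168.9]
force: [-8.3, -1.9, 16.0]
opening: 23.5
```

```bash
python3 -m inch '[{"wx":0,"wy":0,"wz":0,"dx":0,"dy":0,"dz":0,"gripper":140},{"wx":0,"wy":0,"wz":0,"dx":0,"dy":0,"dz":0,"gripper":140},{"wx":0,"wy":0,"wz":0,"dx":0,"dy":0,"dz":0,"gripper":140},{"wx":0,"wy":0,"wz":0,"dx":0,"dy":0,"dz":0,"gripper":140},{"wx":0,"wy":0,"wz":0,"dx":0,"dy":0,"dz":-1,"gripper":140},{"wx":0,"wy":0,"wz":0,"dx":0,"dy":0,"dz":-2,"gripper":140},{"wx":0,"wy":0,"wz":0,"dx":0,"dy":0,"dz":-2,"gripper":140},{"wx":0,"wy":0,"wz":0,"dx":0,"dy":0,"dz":-2,"gripper":140},{"wx":0,"wy":0,"wz":0,"dx":0,"dy":0,"dz":-2,"gripper":140},{"wx":0,"wy":0,"wz":0,"dx":0,"dy":0,"dz":-2,"gripper":0},{"wx":0,"wy":0,"wz":0,"dx":0,"dy":0,"dz":-2,"gripper":0},{"wx":0,"wy":0,"wz":0,"dx":0,"dy":0,"dz":0,"gripper":0}]'
python3 - <<'E'
from h import *
c=cam("wrist","w19");s=arm.observe()
go(488.2,387.7,160,-163.7)
print(s["joint_pos"].round(1))
E
```

```text
t: 24.87
tcp_pos: [636.4, 22.9, 162.7]
tcp_rot: [179.9, 0.3, 169.0]
force: [1.4, -0.0, 0.6]
opening: 52.2
t 24.92 pos [635.8  22.7 161. ] rot [179.95   0.2  168.95] op 55.8 F [-0.3  0.4  0.6]
d cm [21.49 32.99  0.05] w [ 0.    0.04 -5.47]
d after turn [ 3.93 39.17  0.1 ]
[ 30.8  31.4 -51.4  84.6  24.9  75.8  56.4]
```

View pics/w19.png

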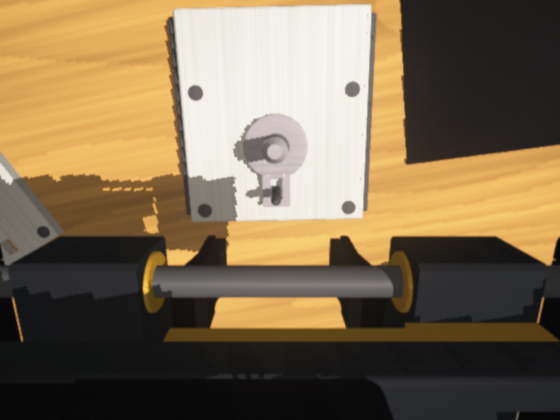

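Plate one lies flat on the housing. Now the second one.

```bash
python3 -m inch '[{"wx":0,"wy":0,"wz":0,"dx":1.2,"dy":1.8,"dz":-0.3,"gripper":0},{"wx":0,"wy":0,"wz":0,"dx":1.9,"dy":2.9,"dz":-0.2,"gripper":0},{"wx":0,"wy":0,"wz":0,"dx":1.9,"dy":2.9,"dz":0,"gripper":0},{"wx":0,"wy":0,"wz":0,"dx":1.9,"dy":2.9,"dz":0,"gripper":0},{"wx":0,"wy":0,"wz":0,"dx":1.9,"dy":2.9,"dz":0,"gripper":0},{"wx":0,"wy":0,"wz":0,"dx":1.9,"dy":2.9,"dz":0,"gripper":0},{"wx":0,"wy":0,"wz":0,"dx":1.9,"dy":2.9,"dz":0,"gripper":0},{"wx":0,"wy":0,"wz":0,"dx":1.9,"dy":2.9,"dz":0,"gripper":0},{"wx":0,"wy":0,"wz":0,"dx":1.9,"dy":2.9,"dz":0,"gripper":0},{"wx":0,"wy":0,"wz":0,"dx":1.9,"dy":2.9,"dz":0,"gripper":0},{"wx":0,"wy":0,"wz":-1.1,"dx":1.2,"dy":1.8,"dz":0,"gripper":0},{"wx":0,"wy":0,"wz":-1.1,"dx":0,"dy":0,"dz":0,"gripper":0},{"wx":0,"wy":0,"wz":-1.1,"dx":0,"dy":0,"dz":0,"gripper":0},{"wx":0,"wy":0,"wz":-1.1,"dx":0,"dy":0,"dz":0,"gripper":0},{"wx":0,"wy":0,"wz":-1.0,"dx":0,"dy":0,"dz":0,"gripper":0},{"wx":0,"wy":0,"wz":0,"dx":0,"dy":0,"dz":0,"gripper":0}]'
python3 - <<'E'
from h import *
cam("wrist");cam("wrist");c=cam("wrist","w20");s=arm.observe()
p=plates(c,10,thr=110)
go(488.2,387.7,100,-163.7)
print(s["joint_pos"].round(1))
E
```

```text
t: 26.25
tcp_pos: [490.4, 363.5, 157.4]
tcp_rot: [-179.9, -0.4, -162.9]
force: [-0.5, -0.5, 0.7]
opening: 86.9
blob (269, 276, 196, 15) []
{'c': array([448.7, 376.6]), 's': array([484.1, 386.6]), 'dia': np.float64(21.6), 'dist': np.float64(36.8), 'yaw': np.float64(15.7), 'sa': np.float64(172.2)}
blob (0, 117, 23, 88) []
t 26.4 pos [490.8 363.2 157.7] rot [-179.84   -0.36 -163.36] op 87.0 F [ 0.4 -0.6 -0.7]
d cm [-0.49  2.44  5.76] w [-0.03 -0.07  0.07]
d after turn [-0.44  2.42  5.77]
[  3.7  32.8 -61.2  88.1  29.1  76.9  46.2]
```

View pics/w20.png

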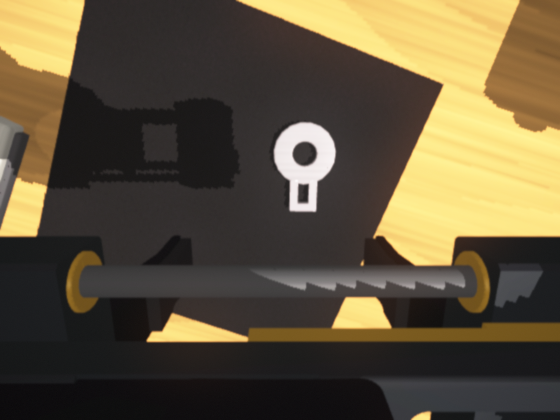

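```bash
python3 -m inch '[{"wx":-0.03,"wy":-0.07,"wz":0,"dx":-0.2,"dy":1.2,"dz":1.5,"gripper":0},{"wx":0,"wy":0,"wz":0,"dx":-0.2,"dy":1.2,"dz":2,"gripper":0},{"wx":0,"wy":0,"wz":0,"dx":0,"dy":0,"dz":2,"gripper":0},{"wx":0,"wy":0,"wz":0,"dx":0,"dy":0,"dz":2,"gripper":0},{"wx":0,"wy":0,"wz":0,"dx":0,"dy":0,"dz":1,"gripper":0},{"wx":0,"wy":0,"wz":0,"dx":0,"dy":0,"dz":0,"gripper":0}]'
python3 - <<'E'
from h import *
cam("wrist");cam("wrist");c=cam("wrist","w21");s=arm.observe()
p=plates(c,10,thr=85)
go(488.1,387.7,5,-164)
E
```

```text
t: 26.9
tcp_pos: [489.8, 387.3, 70.5]
tcp_rot: [-180.0, 0.2, -164.5]
force: [0.2, -0.2, 0.1]
opening: 87.1
blob (273, 271, 190, 19) []
{'c': array([448.4, 376.5]), 's': array([483. , 386.3]), 'dia': np.float64(22.2), 'dist': np.float64(36.0), 'yaw': np.float64(15.8), 'sa': np.float64(188.8)}
t 27.05 pos [490.8 388.4  73.5] rot [ 179.95    0.4  -164.42] op 86.9 F [-0.  -0.1 -0. ]
d cm [ 0.33 -0.01  6.84] w [ 0.01  0.08 -0.08]
d after turn [0.28 0.   6.85]
```

```bash
python3 -m inch '[{"wx":0,"wy":0.08,"wz":-0.05,"dx":0.3,"dy":0,"dz":1.5,"gripper":0},{"wx":0,"wy":0,"wz":0,"dx":0,"dy":0,"dz":1.5,"gripper":60},{"wx":0,"wy":0,"wz":0,"dx":0,"dy":0,"dz":1.2,"gripper":60},{"wx":0,"wy":0,"wz":0,"dx":0,"dy":0,"dz":0.8,"gripper":60},{"wx":0,"wy":0,"wz":0,"dx":0,"dy":0,"dz":0.3,"gripper":60},{"wx":0,"wy":0,"wz":0,"dx":0,"dy":0,"dz":0,"gripper":60}]'
python3 - <<'E'
from h import *
cam("wrist")
go(488.1,387.7,5,-164)
E
```

```text
t: 27.55
tcp_pos: [489.8, 388.3, 18.7]
tcp_rot: [179.9, 0.2, -164.3]
force: [0.9, -0.5, -0.2]
opening: 68.3
t 27.6 pos [489.8 388.4  19. ] rot [ 179.87    0.23 -164.31] op 67.2 F [-0.3  0.4 -0.1]
d cm [ 0.19 -0.02  1.4 ] w [ 0.03  0.05 -0.06]
d after turn [ 0.18 -0.02  1.4 ]
```

```bash
python3 -m inch '[{"wx":0,"wy":0.05,"wz":-0.05,"dx":0.1,"dy":0,"dz":0.5,"gripper":140},{"wx":0,"wy":0,"wz":0,"dx":0.05,"dy":0,"dz":0.5,"gripper":140},{"wx":0,"wy":0,"wz":0,"dx":0,"dy":0,"dz":0.2,"gripper":140},{"wx":0,"wy":0,"wz":0,"dx":0,"dy":0,"dz":0,"gripper":140}]'
python3 - <<'E'
from h import *
go(488.1,387.7,4.8,-164)
E
```

```text
t: 27.93
tcp_pos: [488.8, 388.6, 7.0]
tcp_rot: [179.8, 0.0, -164.0]
force: [0.5, -0.4, 0.5]
opening: 47.7
t 27.93 pos [488.8 388.6   7. ] rot [ 1.7983e+02  4.0000e-02 -1.6404e+02] op 47.7 F [ 0.5 -0.4  0.5]
d cm [ 0.09 -0.07  0.22] w [ 0.03  0.01 -0.01]
d after turn [ 0.09 -0.07  0.22]
```

```bash
python3 -m inch '[{"wx":0.03,"wy":0,"wz":0,"dx":0.05,"dy":-0.06,"dz":0.25,"gripper":140},{"wx":0,"wy":0,"wz":0,"dx":0,"dy":0,"dz":0.05,"gripper":255},{"wx":0,"wy":0,"wz":0,"dx":0,"dy":0,"dz":0,"gripper":255},{"wx":0,"wy":0,"wz":0,"dx":0,"dy":0,"dz":0,"gripper":255},{"wx":0,"wy":0,"wz":0,"dx":0,"dy":0,"dz":0,"gripper":255},{"wx":0,"wy":0,"wz":0,"dx":0,"dy":0,"dz":0,"gripper":255},{"wx":0,"wy":0,"wz":0,"dx":0,"dy":0,"dz":0,"gripper":255},{"wx":0,"wy":0,"wz":0,"dx":0,"dy":0,"dz":0,"gripper":255}]'
python3 - <<'E'
from h import *
cam("wrist")
go(488.1,387.7,5,-164)
E
```

```text
t: 28.6
tcp_pos: [488.6, 388.1, 4.2]
tcp_rot: [180.0, 0.1, -164.0]
force: [-0.5, -0.5, -0.5]
opening: 23.7
t 28.65 pos [488.6 388.1   4.2] rot [ 1.7998e+02  9.0000e-02 -1.6404e+02] op 23.8 F [-0.2  0.7 -1.8]
d cm [ 0.06 -0.02 -0.08] w [ 0.    0.02 -0.01]
d after turn [ 0.06 -0.02 -0.08]
```

```bash
python3 -m inch '[{"wx":0,"wy":0,"wz":0,"dx":0,"dy":0,"dz":-1,"gripper":255},{"wx":0,"wy":0,"wz":0,"dx":0,"dy":0,"dz":-2,"gripper":255},{"wx":0,"wy":0,"wz":0,"dx":0,"dy":0,"dz":-3,"gripper":255},{"wx":0,"wy":0,"wz":0,"dx":0,"dy":0,"dz":-3,"gripper":255},{"wx":0,"wy":0,"wz":0,"dx":0,"dy":0,"dz":-2.5,"gripper":255},{"wx":0,"wy":0,"wz":0,"dx":0,"dy":0,"dz":-1,"gripper":255},{"wx":0,"wy":0,"wz":0,"dx":0,"dy":0,"dz":0,"gripper":255}]'
python3 - <<'E'
from h import *
cam("wrist");c=cam("wrist","w22");s=arm.observe()
crop(c,277,180,75,70,5,"w22c")
go(637,22,115,168.9)
E
```

```text
t: 29.23
tcp_pos: [486.8, 387.3, 136.1]
tcp_rot: [-180.0, -0.1, -163.9]
force: [-0.0, 0.2, -2.1]
opening: 23.7
t 29.33 pos [486.3 386.5 133.4] rot [-179.9    -0.25 -163.94] op 24.0 F [-0.2 -0.4 -2.3]
d cm [ -4.41 -39.2    1.89] w [-0.03 -0.04  5.43]
d after turn [-21.81 -32.87   1.84]
```

View pics/w22.png

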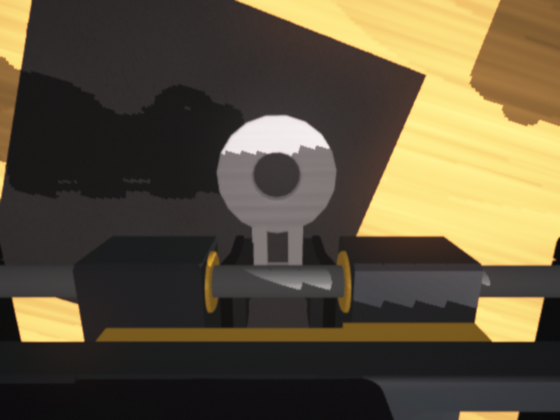

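```bash
python3 -m inch '[{"wx":0,"wy":0,"wz":1.1,"dx":0,"dy":0,"dz":-0.3,"gripper":255},{"wx":0,"wy":0,"wz":1.1,"dx":0,"dy":0,"dz":0,"gripper":255},{"wx":0,"wy":0,"wz":1.1,"dx":0,"dy":0,"dz":0,"gripper":255},{"wx":0,"wy":0,"wz":1.1,"dx":0,"dy":0,"dz":0,"gripper":255},{"wx":0,"wy":0,"wz":0.8,"dx":0,"dy":0,"dz":0,"gripper":255},{"wx":0,"wy":0,"wz":0,"dx":-1.5,"dy":-2,"dz":-0.2,"gripper":255},{"wx":0,"wy":0,"wz":0,"dx":-2,"dy":-3,"dz":-0.2,"gripper":255},{"wx":0,"wy":0,"wz":0,"dx":-2,"dy":-3,"dz":-0.2,"gripper":255},{"wx":0,"wy":0,"wz":0,"dx":-2,"dy":-3,"dz":-0.2,"gripper":255},{"wx":0,"wy":0,"wz":0,"dx":-2,"dy":-3,"dz":-0.2,"gripper":255},{"wx":0,"wy":0,"wz":0,"dx":-2,"dy":-3,"dz":-0.2,"gripper":255},{"wx":0,"wy":0,"wz":0,"dx":-2,"dy":-3,"dz":-0.2,"gripper":255},{"wx":0,"wy":0,"wz":0,"dx":-2,"dy":-3,"dz":-0.2,"gripper":255},{"wx":0,"wy":0,"wz":0,"dx":-2,"dy":-3,"dz":-0.2,"gripper":255},{"wx":0,"wy":0,"wz":0,"dx":-1.5,"dy":-2,"dz":0,"gripper":255},{"wx":0,"wy":0,"wz":0,"dx":0,"dy":0,"dz":0,"gripper":255},{"wx":0,"wy":0,"wz":0,"dx":0,"dy":0,"dz":0,"gripper":255}]'
python3 - <<'E'
from h import *
cam("wrist");cam("wrist");c=cam("wrist","w23");s=arm.observe()
go(637,22,105,168.9)
E
```

```text
t: 30.75
tcp_pos: [610.2, 50.8, 118.9]
tcp_rot: [-178.3, -2.5, 168.9]
force: [-0.3, 1.3, -1.7]
opening: 24.0
t 30.9 pos [609.9  53.1 119.8] rot [-178.37   -2.41  169.11] op 24.0 F [ 0.7 -0.3 -1.2]
d cm [-3.31 -2.5   1.42] w [-0.33 -0.48  0.05]
d after turn [-3.26 -2.53  1.48]
```

```bash
python3 -m inch '[{"wx":-0.33,"wy":-0.48,"wz":0.05,"dx":-1,"dy":-0.8,"dz":0,"gripper":255},{"wx":0,"wy":0,"wz":0,"dx":-1,"dy":-0.8,"dz":0.2,"gripper":255},{"wx":0,"wy":0,"wz":0,"dx":-1,"dy":-0.8,"dz":0.4,"gripper":255},{"wx":0,"wy":0,"wz":0,"dx":0,"dy":0,"dz":0.4,"gripper":255},{"wx":0,"wy":0,"wz":0,"dx":0,"dy":0,"dz":0,"gripper":255}]'
python3 - <<'E'
from h import *
cam("wrist");cam("wrist");c=cam("wrist","w24");s=arm.observe()
go(637,22,105,168.9)
crop(c,277,180,75,70,5,"w24c")
E
```

```text
t: 31.32
tcp_pos: [634.3, 29.7, 108.0]
tcp_rot: [179.9, -0.1, 169.5]
force: [-0.6, -0.0, -1.4]
opening: 23.9
t 31.47 pos [634.4  29.9 109. ] rot [ 1.7989e+02 -6.0000e-02  1.6951e+02] op 24.1 F [ 0.6 -0.2 -0.7]
d cm [-0.4  -0.73  0.4 ] w [ 0.02 -0.01  0.12]
d after turn [-0.4  -0.73  0.4 ]
```

View pics/w24c.png

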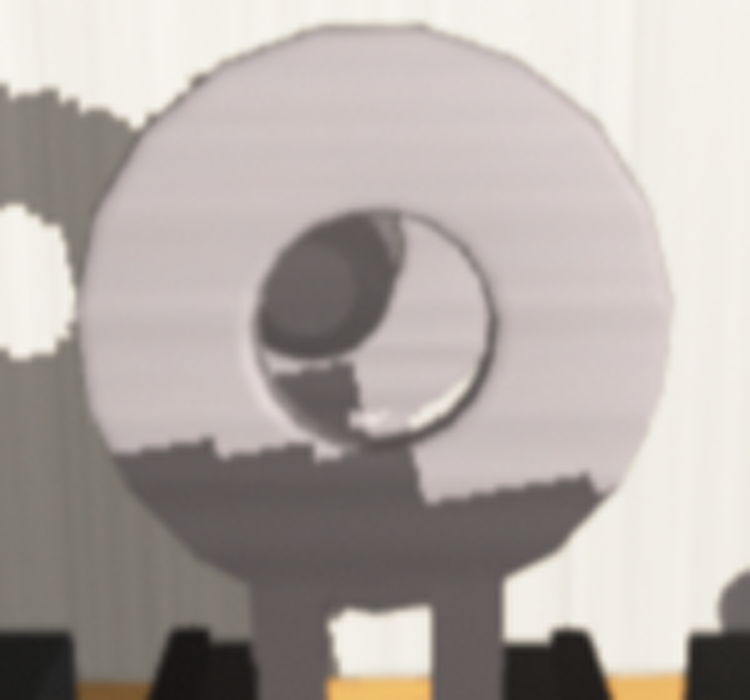

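Run:
```python
from h import *
c=cam("wrist");s=arm.observe()
servo(c,s,(277.2,175.4),(264.4,167.6),off=5.8)
```

```text
hole tool [42.61  1.11 -5.8 ] shaft tool [40.03 -6.32 35.21] shaft world [594.  31.  74.] move dx,dy cm [-0.258 -0.743]
```

```bash
python3 -m inch '[{"wx":0,"wy":0,"wz":0.1,"dx":-0.13,"dy":-0.4,"dz":0.5,"gripper":255},{"wx":0,"wy":0,"wz":0,"dx":-0.13,"dy":-0.4,"dz":0.6,"gripper":255},{"wx":0,"wy":0,"wz":0,"dx":0,"dy":0,"dz":0.6,"gripper":255},{"wx":0,"wy":0,"wz":0,"dx":0,"dy":0,"dz":0.6,"gripper":255},{"wx":0,"wy":0,"wz":0,"dx":0,"dy":0,"dz":0.3,"gripper":255}]'
python3 - <<'E'
from h import *
cam("wrist");cam("wrist");c=cam("wrist","w25");s=arm.observe()
go(637,22,75,168.9)
crop(c,277,180,75,70,5,"w25c")
E
```

```text
t: 31.93
tcp_pos: [635.7, 21.8, 81.7]
tcp_rot: [179.9, 0.0, 169.0]
force: [0.0, 0.0, -2.0]
opening: 23.8
t 32.08 pos [635.9  22.2  82.5] rot [1.7988e+02 5.0000e-02 1.6905e+02] op 23.8 F [ 0.5 -0.1 -1. ]
d cm [-0.12  0.    0.75] w [0.02 0.01 0.03]
d after turn [-0.12  0.    0.75]
```

View pics/w25c.png

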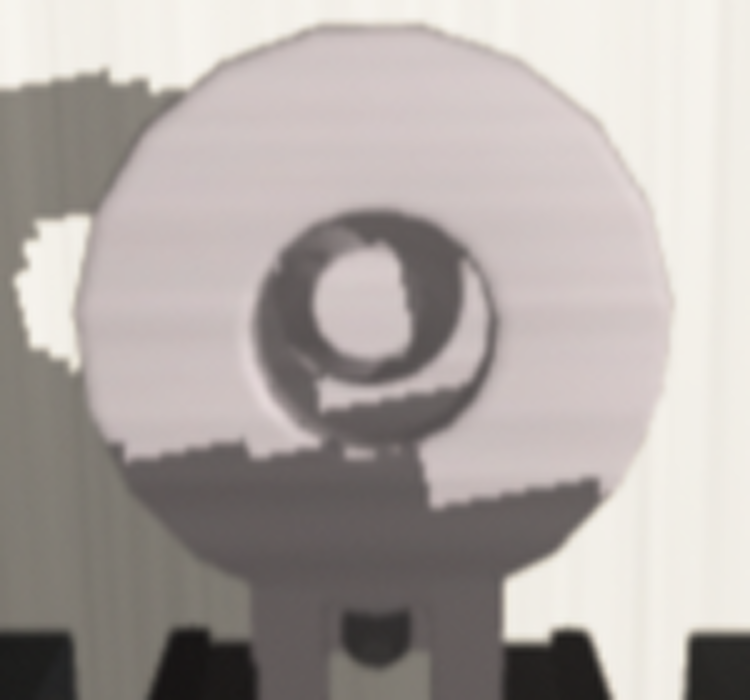

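Run:
```python
from h import *
c=cam("wrist");s=arm.observe()
servo(c,s,(277.2,175.2),(275.4,170.6),off=5.8)
servo(c,s,(202+381/5,110+640/5),(202+377/5,110+630/5),zs=66,off=5.8)
```

```text
hole tool [42.94  0.96 -5.8 ] shaft tool [4.272e+01 3.000e-02 8.920e+00] shaft world [594.2  30.5  74. ] move dx,dy cm [-0.022 -0.092]
hole tool [12.39  1.48 -5.8 ] shaft tool [ 5.16  1.09 16.98] shaft world [631.3  24.4  66. ] move dx,dy cm [-0.722 -0.04 ]
```

```bash
python3 -m inch '[{"wx":0,"wy":0,"wz":-0.08,"dx":-0.02,"dy":-0.05,"dz":0.3,"gripper":255},{"wx":0,"wy":0,"wz":0,"dx":0,"dy":0,"dz":0.4,"gripper":255},{"wx":0,"wy":0,"wz":0,"dx":0,"dy":0,"dz":0.3,"gripper":255}]'
python3 - <<'E'
from h import *
cam("wrist");cam("wrist");c=cam("wrist","w26");s=arm.observe()
go(637,22,66,168.9)
crop(c,277,180,75,70,5,"w26c")
E
```

```text
t: 32.38
tcp_pos: [637.2, 22.2, 73.8]
tcp_rot: [179.8, 0.2, 169.5]
force: [0.0, 1.3, -2.0]
opening: 23.7
t 32.53 pos [636.9  22.1  73.7] rot [179.84   0.18 169.5 ] op 23.8 F [-0.1  1.1 -1.8]
d cm [-0.01 -0.01  0.77] w [0.03 0.04 0.12]
d after turn [-0.01 -0.01  0.77]
```

View pics/w26c.png

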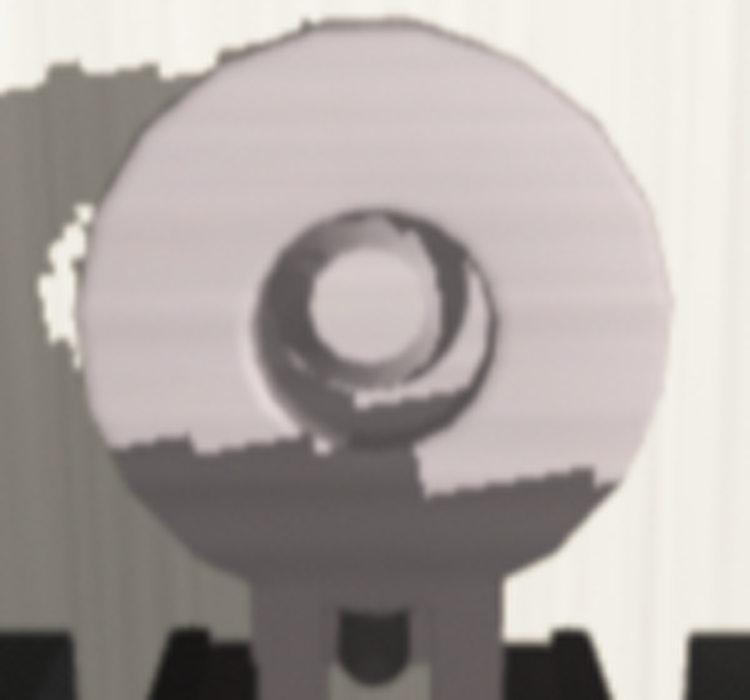

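Run:
```python
from h import *
c=cam("wrist");s=arm.observe()
servo(c,s,(277.2,175.0),(202+372/5,110+306/5),off=5.8)
servo(c,s,(202+381/5,110+640/5),(202+373/5,110+645/5),zs=66,off=5.8)
```

```text
hole tool [42.87  1.05 -5.8 ] shaft tool [43.73  0.66 -0.21] shaft world [594.2  30.8  74. ] move dx,dy cm [ 0.086 -0.039]
hole tool [12.18  1.58 -5.8 ] shaft tool [6.57 0.77 7.92] shaft world [630.8  24.1  66. ] move dx,dy cm [-0.562 -0.081]
```

```bash
python3 -m inch '[{"wx":0,"wy":0,"wz":0.06,"dx":0.07,"dy":-0.07,"dz":0.2,"gripper":255},{"wx":0,"wy":0,"wz":0,"dx":0,"dy":0,"dz":0.3,"gripper":255},{"wx":0,"wy":0,"wz":0,"dx":0,"dy":0,"dz":0.3,"gripper":255}]'
python3 - <<'E'
from h import *
cam("wrist");cam("wrist");c=cam("wrist","w27");s=arm.observe()
go(636.5,21.8,66,168.9)
crop(c,277,180,75,70,5,"w27c")
E
```

```text
t: 32.83
tcp_pos: [636.7, 21.8, 66.5]
tcp_rot: [179.8, 0.3, 169.2]
force: [-1.6, -0.3, 4.1]
opening: 23.5
t 32.98 pos [636.1  21.7  66. ] rot [179.83   0.2  169.18] op 23.6 F [-1.8 -0.4 -1.3]
d cm [-0.03  0.01 -0.  ] w [0.03 0.04 0.06]
d after turn [-0.03  0.01 -0.  ]
```

View pics/w27c.png

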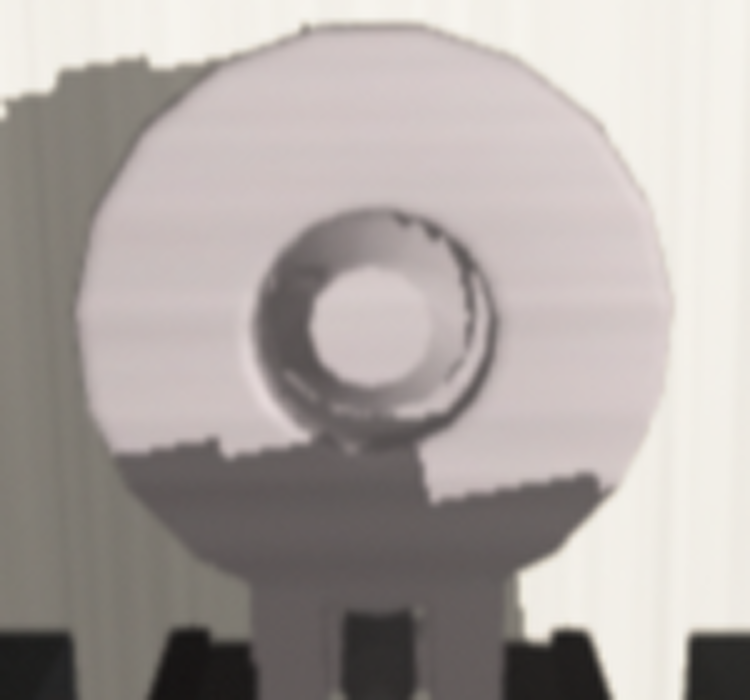

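```bash
python3 -m inch '[{"wx":0,"wy":0,"wz":0,"dx":0,"dy":0,"dz":0.5,"gripper":255},{"wx":0,"wy":0,"wz":0,"dx":0,"dy":0,"dz":0.6,"gripper":255},{"wx":0,"wy":0,"wz":0,"dx":0,"dy":0,"dz":0.6,"gripper":255}]'
python3 -m inch '[{"wx":0,"wy":0,"wz":0,"dx":0,"dy":0,"dz":0.6,"gripper":255},{"wx":0,"wy":0,"wz":0,"dx":0,"dy":0,"dz":0.5,"gripper":255},{"wx":0,"wy":0,"wz":0,"dx":0,"dy":0,"dz":0.4,"gripper":255}]'
```

```text
t: 33.23
tcp_pos: [636.0, 21.9, 48.6]
tcp_rot: [179.9, 0.2, 169.2]
force: [-0.6, 0.6, 0.4]
opening: 23.6
t: 33.48
tcp_pos: [636.0, 21.8, 30.9]
tcp_rot: [179.8, 0.2, 169.2]
force: [-0.4, 0.3, -1.2]
opening: 23.9
```

```bash
python3 -m inch '[{"wx":0,"wy":0,"wz":0,"dx":0,"dy":0,"dz":0.15,"gripper":255}]'
```

```text
t: 33.57
tcp_pos: [636.1, 21.8, 29.8]
tcp_rot: [179.9, 0.2, 169.2]
force: [-11.3, -3.3, 27.9]
opening: 23.8
```

```bash
python3 -m inch '[{"wx":0,"wy":0,"wz":0,"dx":0,"dy":0,"dz":-0.05,"gripper":140},{"wx":0,"wy":0,"wz":0,"dx":0,"dy":0,"dz":0,"gripper":140},{"wx":0,"wy":0,"wz":0,"dx":0,"dy":0,"dz":0,"gripper":140},{"wx":0,"wy":0,"wz":0,"dx":0,"dy":0,"dz":0,"gripper":140},{"wx":0,"wy":0,"wz":0,"dx":0,"dy":0,"dz":-1,"gripper":140},{"wx":0,"wy":0,"wz":0,"dx":0,"dy":0,"dz":-2,"gripper":140},{"wx":0,"wy":0,"wz":0,"dx":0,"dy":0,"dz":-2,"gripper":140},{"wx":0,"wy":0,"wz":0,"dx":0,"dy":0,"dz":-2,"gripper":140},{"wx":0,"wy":0,"wz":0,"dx":0,"dy":0,"dz":-2,"gripper":140},{"wx":0,"wy":0,"wz":0,"dx":0,"dy":0,"dz":-3,"gripper":0},{"wx":0,"wy":0,"wz":0,"dx":0,"dy":0,"dz":-3,"gripper":0},{"wx":0,"wy":0,"wz":0,"dx":0,"dy":0,"dz":-2,"gripper":0},{"wx":0,"wy":0,"wz":0,"dx":0,"dy":0,"dz":-2,"gripper":0},{"wx":0,"wy":0,"wz":0,"dx":0,"dy":0,"dz":0,"gripper":0}]'
python3 - <<'E'
from h import *
cam("wrist");c=cam("wrist","w28");s=arm.observe()
go(602,-256,200,168.9);crop(c,277,140,75,60,5,"w28c")
S=cam("scene");crop(S,240,215,110,60,3.5,"s28")
print(s["joint_pos"].round(1))
E
```

```text
t: 34.73
tcp_pos: [635.4, 22.6, 234.6]
tcp_rot: [179.7, 0.4, 169.3]
force: [0.2, 0.5, 0.2]
opening: 64.5
t 34.83 pos [634.4  22.1 230.7] rot [1.7977e+02 1.4000e-01 1.6929e+02] op 72.4 F [-0.   0.1 -0.1]
d cm [ -1.98 -27.94   2.96] w [0.05 0.03 0.08]
d after turn [ -2.18 -27.92   3.07]
[ 31.4  28.6 -52.9  79.5  22.5  82.7  58.5]
```

View pics/w28c.png

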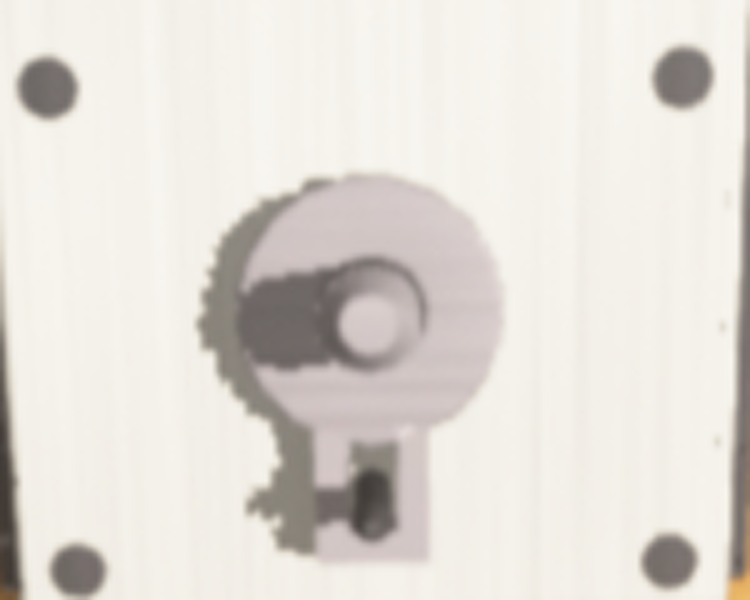

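View pics/s28.png

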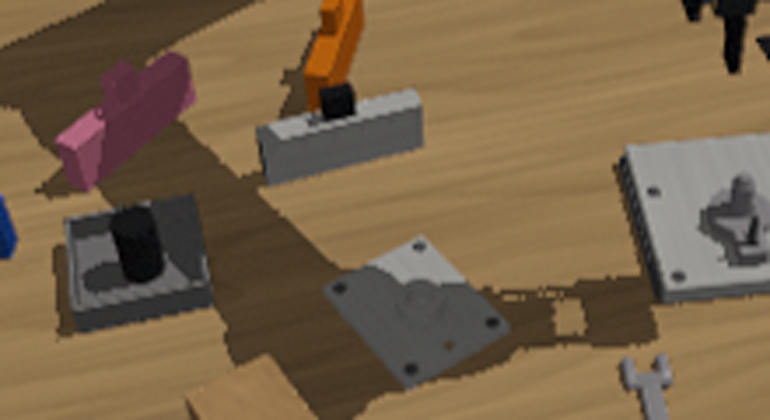

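Both plates are stacked on shaft and pin, and the cap is in the tray. Next is the cover, which needs its pin hole facing the camera, so I'll turn the tool.

```bash
python3 -m inch '[{"wx":0,"wy":0,"wz":1.4,"dx":0,"dy":0,"dz":0,"gripper":0},{"wx":0,"wy":0,"wz":1.4,"dx":0,"dy":0,"dz":0,"gripper":0},{"wx":0,"wy":0,"wz":1.4,"dx":0,"dy":0,"dz":0,"gripper":0},{"wx":0,"wy":0,"wz":1.4,"dx":0,"dy":0,"dz":0,"gripper":0},{"wx":0,"wy":0,"wz":1.4,"dx":0,"dy":0,"dz":0,"gripper":0},{"wx":0,"wy":0,"wz":1.4,"dx":0,"dy":0,"dz":0,"gripper":0},{"wx":0,"wy":0,"wz":1.4,"dx":0,"dy":0,"dz":0,"gripper":0},{"wx":0,"wy":0,"wz":1.4,"dx":0,"dy":0,"dz":0,"gripper":0},{"wx":0,"wy":0,"wz":1.4,"dx":0,"dy":0,"dz":0,"gripper":0},{"wx":0,"wy":0,"wz":1.4,"dx":0,"dy":0,"dz":0,"gripper":0},{"wx":0,"wy":0,"wz":1.4,"dx":0,"dy":0,"dz":0,"gripper":0},{"wx":0,"wy":0,"wz":1.4,"dx":0,"dy":0,"dz":0,"gripper":0},{"wx":0,"wy":0,"wz":1.4,"dx":0,"dy":0,"dz":0,"gripper":0},{"wx":0,"wy":0,"wz":1.4,"dx":0,"dy":0,"dz":0,"gripper":0},{"wx":0,"wy":0,"wz":1.4,"dx":0,"dy":0,"dz":0,"gripper":0},{"wx":0,"wy":0,"wz":1.4,"dx":0,"dy":0,"dz":0,"gripper":0},{"wx":0,"wy":0,"wz":1.4,"dx":0,"dy":0,"dz":0,"gripper":0},{"wx":0,"wy":0,"wz":1.4,"dx":0,"dy":0,"dz":0,"gripper":0},{"wx":0,"wy":0,"wz":1.4,"dx":0,"dy":0,"dz":0,"gripper":0},{"wx":0,"wy":0,"wz":1.4,"dx":0,"dy":0,"dz":0,"gripper":0}]'
python3 - <<'E'
from h import *
s=arm.observe()
go(602,-256,220,16)
print(s["joint_pos"].round(1))
E
```

```text
t: 36.55
tcp_pos: [619.8, 17.2, 198.3]
tcp_rot: [-178.7, 2.3, 26.2]
force: [0.9, 0.5, -0.2]
opening: 86.8
t 36.55 pos [619.8  17.2 198.3] rot [-178.71    2.29   26.18] op 86.8 F [ 0.9  0.5 -0.2]
d cm [-13.72  23.69  -2.16] w [-0.22  0.48  2.03]
d after turn [-9.24 25.77 -2.17]
[ 15.6  23.7 -28.2  82.6  10.5  79.  -76.9]
```

```bash
python3 -m inch '[{"wx":-0.22,"wy":0.48,"wz":1,"dx":0,"dy":0,"dz":-0.5,"gripper":0},{"wx":0,"wy":0,"wz":1,"dx":0,"dy":0,"dz":-0.5,"gripper":0},{"wx":0,"wy":0,"wz":0,"dx":-1,"dy":2.5,"dz":-0.4,"gripper":0},{"wx":0,"wy":0,"wz":0,"dx":-1.2,"dy":3.4,"dz":-0.3,"gripper":0},{"wx":0,"wy":0,"wz":0,"dx":-1.2,"dy":3.4,"dz":-0.3,"gripper":0},{"wx":0,"wy":0,"wz":0,"dx":-1.2,"dy":3.4,"dz":-0.3,"gripper":0},{"wx":0,"wy":0,"wz":0,"dx":-1.2,"dy":3.4,"dz":-0.3,"gripper":0},{"wx":0,"wy":0,"wz":0,"dx":-1.2,"dy":3.4,"dz":-0.3,"gripper":0},{"wx":0,"wy":0,"wz":0,"dx":-1.2,"dy":3.4,"dz":-0.3,"gripper":0},{"wx":0,"wy":0,"wz":0,"dx":-0.5,"dy":1.5,"dz":0,"gripper":0},{"wx":0,"wy":0,"wz":0,"dx":0,"dy":0,"dz":0,"gripper":0}]'
python3 - <<'E'
from h import *
cam("wrist");cam("wrist");c=cam("wrist","w29")
s=arm.observe()
go(602,-256,220,16)
print(s["joint_pos"].round(1))
E
```

```text
t: 37.47
tcp_pos: [590.5, -250.1, 212.7]
tcp_rot: [-179.3, 1.3, 15.4]
force: [0.3, 0.0, -0.2]
opening: 86.9
t 37.62 pos [ 592.1 -244.1  213.4] rot [-179.16    1.18   15.77] op 86.7 F [0.6 0.6 0.4]
d cm [ 0.62  1.4  -0.69] w [-0.17  0.24 -0.05]
d after turn [ 0.63  1.42 -0.66]
[ 33.1  23.7 -20.1  79.6   7.9  79.6 -61.3]
```

View pics/w29.png

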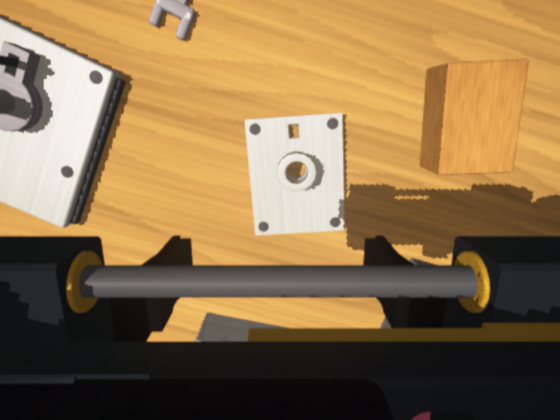

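The cover's outline is (246,120) to (344,232), with the pin hole at (294,131) and the boss at (297,171). The carton is at (475,115), clear of it.

```bash
cat >> h.py <<'E'
def cover(c,z,roi,zb=None,thr=150):
    g=cv2.cvtColor(c["img"],cv2.COLOR_BGR2GRAY);hsv=cv2.cvtColor(c["img"],cv2.COLOR_BGR2HSV)
    m=((g>thr)&(hsv[...,1]<60)).astype(np.uint8)
    k=np.zeros_like(m);k[roi[1]:roi[3],roi[0]:roi[2]]=1;m*=k
    cs,h=cv2.findContours(m,cv2.RETR_CCOMP,cv2.CHAIN_APPROX_NONE)
    i=max([j for j in range(len(cs)) if h[0][j][3]<0],key=lambda j:cv2.contourArea(cs[j]))
    hull=cv2.convexHull(cs[i]);P,r=linecorner(hull,c,z);print("rect",r)
    for j in range(len(cs)):
        if h[0][j][3]==i and cv2.contourArea(cs[j])>15:
            W=np.array([onz(c,*p,z)[:2] for p in cs[j].reshape(-1,2)],np.float32);print("hole",cv2.boundingRect(cs[j]),W.mean(0).round(1),(W.max(0)-W.min(0)).round(1),cv2.contourArea(W))
    return r
E
python3 - <<'E'
from h import *
c=cam("wrist")
cover(c,10,(235,105,355,242))
crop(c,295,170,60,75,5,"w29c")
E
```

```text
rect ((596.265380859375, -261.6051025390625), (126.8518295288086, 100.15422058105469), 19.716474533081055)
hole (259, 222, 12, 11) [ 532.2 -242. ] [12.7 12.8] 114.19386618072167
hole (286, 162, 23, 24) [ 600.9 -259.2] [25.4 22.3] 422.19204629724845
hole (305, 154, 21, 38) [ 608.  -278.3] [38.1 26.9] 308.14364083483815
hole (289, 125, 13, 16) [ 641.9 -244.7] [16.6 14.9] 160.4519578316249
hole (251, 124, 12, 13) [ 632.9 -205.6] [12.4 12. ] 103.4201578181237
hole (328, 119, 13, 13) [ 659.9 -281. ] [12.3 12.5] 107.93572694063187
```

View pics/w29c.png

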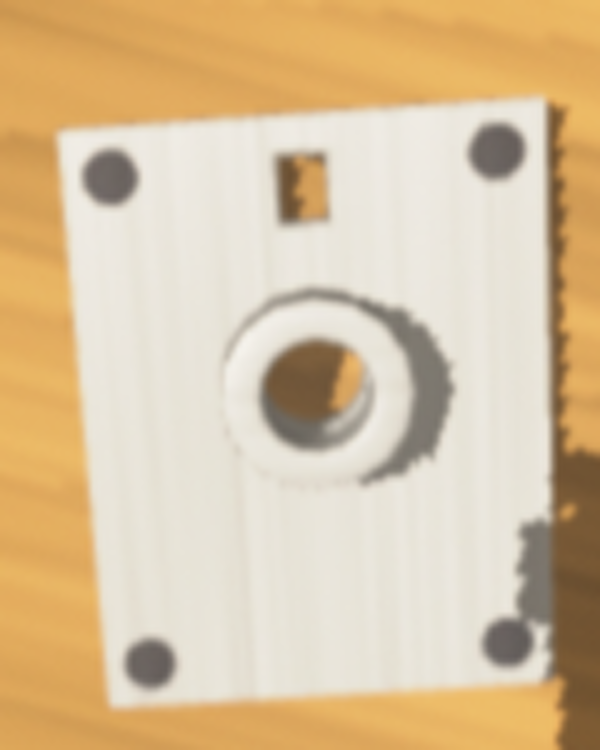

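Run:
```python
from h import *
c=cam("wrist")
print(onz(c,235+318/5,95+394/5,30))
go(604.3,-258.7,13,19.7)
```

```text
[ 604.81602606 -257.93326047   30.        ]
t 37.72 pos [ 592.8 -242.7  214.3] rot [-179.19    1.11   15.91] op 87.2 F [-0.4  0.1 -0.3]
d cm [ 1.05  2.14 20.08] w [-0.17  0.22 -0.76]
d after turn [ 0.54  1.89 20.13]
```

```bash
python3 -m inch '[{"wx":-0.17,"wy":0.22,"wz":-0.76,"dx":0.3,"dy":0.9,"dz":1.5,"gripper":0},{"wx":0,"wy":0,"wz":0,"dx":0.3,"dy":0.9,"dz":2.5,"gripper":0},{"wx":0,"wy":0,"wz":0,"dx":0,"dy":0,"dz":3,"gripper":0},{"wx":0,"wy":0,"wz":0,"dx":0,"dy":0,"dz":3,"gripper":0},{"wx":0,"wy":0,"wz":0,"dx":0,"dy":0,"dz":1.5,"gripper":0},{"wx":0,"wy":0,"wz":0,"dx":0,"dy":0,"dz":0.5,"gripper":0},{"wx":0,"wy":0,"wz":0,"dx":0,"dy":0,"dz":0,"gripper":0}]'
python3 - <<'E'
from h import *
cam("wrist");cam("wrist");c=cam("wrist","w30")
go(604.3,-258.7,13,19.7)
E
```

```text
t: 38.3
tcp_pos: [610.0, -243.8, 92.7]
tcp_rot: [179.9, -0.5, 21.0]
force: [0.3, 0.3, -0.5]
opening: 87.2
t 38.45 pos [ 611.2 -245.2   95.4] rot [179.77  -0.66  20.92] op 87.0 F [-0.  -0.3  0.3]
d cm [-1.22  0.98  8.23] w [ 0.04 -0.13  0.24]
d after turn [-1.11  1.04  8.24]
```

View pics/w30.png

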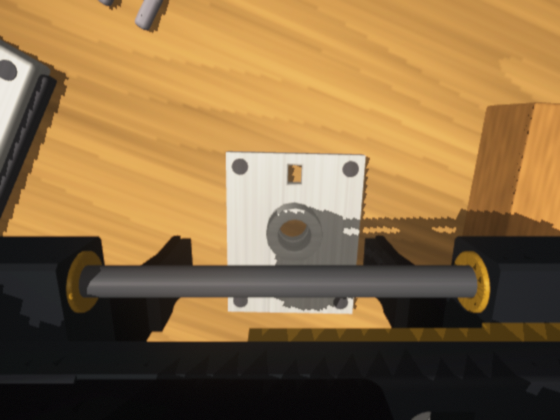

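```bash
python3 -m inch '[{"wx":0.04,"wy":-0.13,"wz":0.24,"dx":-0.55,"dy":0.5,"dz":0.5,"gripper":0},{"wx":0,"wy":0,"wz":0,"dx":-0.55,"dy":0.5,"dz":1,"gripper":0},{"wx":0,"wy":0,"wz":0,"dx":0,"dy":0,"dz":1.5,"gripper":0},{"wx":0,"wy":0,"wz":0,"dx":0,"dy":0,"dz":1.2,"gripper":0},{"wx":0,"wy":0,"wz":0,"dx":0,"dy":0,"dz":0.8,"gripper":0},{"wx":0,"wy":0,"wz":0,"dx":0,"dy":0,"dz":0.3,"gripper":0},{"wx":0,"wy":0,"wz":0,"dx":0,"dy":0,"dz":0,"gripper":0}]'
python3 - <<'E'
from h import *
cam("wrist");cam("wrist");c=cam("wrist","w31")
go(604.3,-258.7,13,19.7)
E
```

```text
t: 39.03
tcp_pos: [605.9, -263.8, 43.4]
tcp_rot: [179.6, -0.2, 19.4]
force: [-0.5, -0.3, 0.3]
opening: 86.9
t 39.18 pos [ 606.7 -263.7   44.9] rot [179.53  -0.32  19.43] op 86.7 F [-0.1  0.1  0.7]
d cm [-0.08 -0.57  3.18] w [ 0.09 -0.06 -0.05]
d after turn [-0.06 -0.55  3.19]
```

View pics/w31.png

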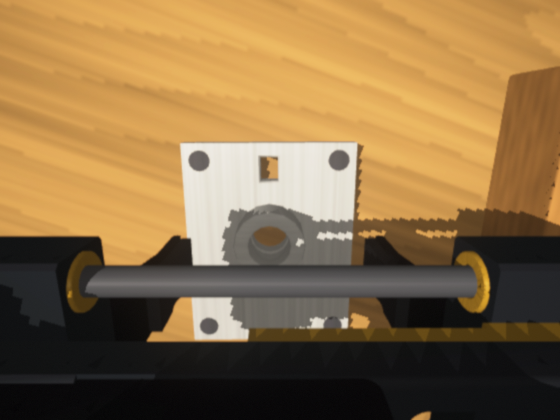

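```bash
python3 -m inch '[{"wx":0.09,"wy":-0.06,"wz":-0.05,"dx":-0.05,"dy":-0.45,"dz":0.8,"gripper":0},{"wx":0,"wy":0,"wz":0,"dx":0,"dy":-0.1,"dz":0.8,"gripper":0},{"wx":0,"wy":0,"wz":0,"dx":0,"dy":0,"dz":0.6,"gripper":0},{"wx":0,"wy":0,"wz":0,"dx":0,"dy":0,"dz":0.5,"gripper":0},{"wx":0,"wy":0,"wz":0,"dx":0,"dy":0,"dz":0,"gripper":0}]'
python3 - <<'E'
from h import *
cam("wrist")
go(604.3,-258.7,13,19.7)
E
```

```text
t: 39.6
tcp_pos: [605.5, -257.8, 16.8]
tcp_rot: [179.9, -0.1, 19.8]
force: [-0.8, 0.0, -0.4]
opening: 87.0
t 39.65 pos [ 605.6 -257.9   17.2] rot [ 1.7993e+02 -1.3000e-01  1.9760e+01] op 86.9 F [0.2 0.2 0.1]
d cm [-0.15  0.03  0.42] w [ 0.01 -0.03  0.01]
d after turn [-0.15  0.03  0.42]
```

```bash
python3 -m inch '[{"wx":0,"wy":-0.03,"wz":0,"dx":-0.15,"dy":0.03,"dz":0.35,"gripper":100},{"wx":0,"wy":0,"wz":0,"dx":0,"dy":0,"dz":0.1,"gripper":100},{"wx":0,"wy":0,"wz":0,"dx":0,"dy":0,"dz":0,"gripper":100},{"wx":0,"wy":0,"wz":0,"dx":0,"dy":0,"dz":0,"gripper":100},{"wx":0,"wy":0,"wz":0,"dx":0,"dy":0,"dz":0,"gripper":120}]'
python3 - <<'E'
from h import *
go(604.3,-258.7,13,19.7)
E
```

```text
t: 40.07
tcp_pos: [604.5, -259.0, 12.8]
tcp_rot: [179.9, -0.0, 19.7]
force: [0.5, 0.4, 0.2]
opening: 61.7
t 40.07 pos [ 604.5 -259.    12.8] rot [179.89  -0.    19.74] op 61.7 F [0.5 0.4 0.2]
d cm [-0.01 -0.04 -0.02] w [ 0.02 -0.    0.01]
d after turn [-0.01 -0.04 -0.02]
```

```bash
python3 -m inch '[{"wx":0,"wy":0,"wz":0,"dx":0,"dy":0,"dz":0,"gripper":255},{"wx":0,"wy":0,"wz":0,"dx":0,"dy":0,"dz":0,"gripper":255},{"wx":0,"wy":0,"wz":0,"dx":0,"dy":0,"dz":0,"gripper":255},{"wx":0,"wy":0,"wz":0,"dx":0,"dy":0,"dz":0,"gripper":255},{"wx":0,"wy":0,"wz":0,"dx":0,"dy":0,"dz":0,"gripper":255},{"wx":0,"wy":0,"wz":0,"dx":0,"dy":0,"dz":0,"gripper":255},{"wx":0,"wy":0,"wz":0,"dx":0,"dy":0,"dz":0,"gripper":255}]'
python3 - <<'E'
from h import *
c=cam("wrist","w32")
go(604.3,-258.7,13,19.7)
E
```

```text
t: 40.65
tcp_pos: [604.9, -259.3, 13.4]
tcp_rot: [179.8, -0.0, 19.7]
force: [-0.2, 0.6, 0.2]
opening: 39.4
t 40.7 pos [ 604.9 -259.3   13.4] rot [ 1.7985e+02 -4.0000e-02  1.9730e+01] op 39.3 F [ 0.5 -0.7  0.6]
d cm [-0.03 -0.08  0.04] w [ 0.03 -0.01  0.01]
d after turn [-0.03 -0.08  0.04]
```

View pics/w32.png

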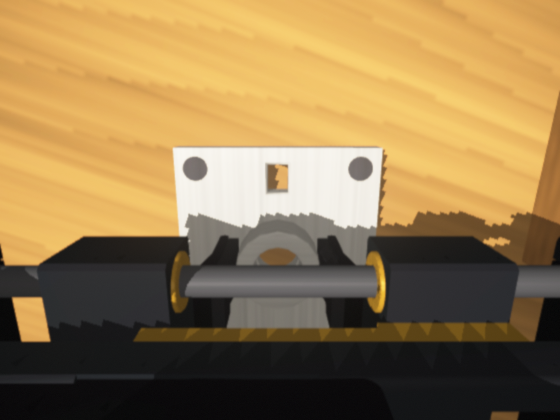

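```bash
python3 -m inch '[{"wx":0,"wy":0,"wz":0,"dx":0,"dy":0,"dz":-0.8,"gripper":255},{"wx":0,"wy":0,"wz":0,"dx":0,"dy":0,"dz":-1.8,"gripper":255},{"wx":0,"wy":0,"wz":0,"dx":0,"dy":0,"dz":-2.5,"gripper":255},{"wx":0,"wy":0,"wz":0,"dx":0,"dy":0,"dz":-2.5,"gripper":255},{"wx":0,"wy":0,"wz":0,"dx":0,"dy":0,"dz":-2.5,"gripper":255},{"wx":0,"wy":0,"wz":0,"dx":0,"dy":0,"dz":-2,"gripper":255},{"wx":0,"wy":0,"wz":0,"dx":0,"dy":0,"dz":-1,"gripper":255},{"wx":0,"wy":0,"wz":0,"dx":0,"dy":0,"dz":0,"gripper":255}]'
python3 - <<'E'
from h import *
cam("wrist");c=cam("wrist","w33")
go(594.3,30.6,130,-9.7)
E
```

```text
t: 41.37
tcp_pos: [601.1, -257.3, 148.1]
tcp_rot: [-179.7, 0.4, 19.8]
force: [0.5, -0.2, -2.3]
opening: 39.4
t 41.47 pos [ 600.1 -257.   145.4] rot [-179.61    0.52   19.79] op 39.6 F [-0.5 -0.2 -3.6]
d cm [  9.21 -27.25   1.64] w [-0.05  0.12  5.9 ]
d after turn [ -5.42 -28.25   1.54]
```

View pics/w33.png

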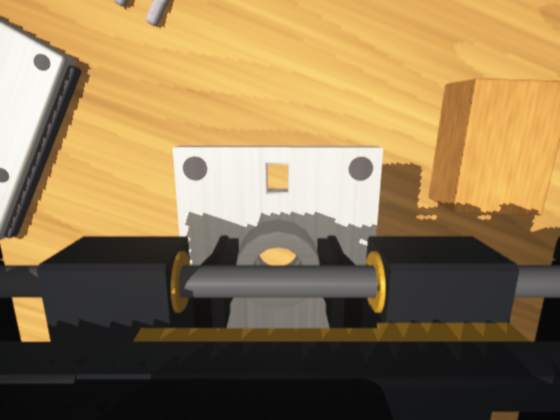

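```bash
python3 -m inch '[{"wx":0,"wy":0.1,"wz":1.2,"dx":0,"dy":0,"dz":0,"gripper":255},{"wx":0,"wy":0,"wz":1.2,"dx":0,"dy":0,"dz":0,"gripper":255},{"wx":0,"wy":0,"wz":1.2,"dx":0,"dy":0,"dz":0,"gripper":255},{"wx":0,"wy":0,"wz":1.2,"dx":0,"dy":0,"dz":0,"gripper":255},{"wx":0,"wy":0,"wz":0.8,"dx":0,"dy":0,"dz":0,"gripper":255},{"wx":0,"wy":0,"wz":0,"dx":-0.4,"dy":-1.5,"dz":0,"gripper":255},{"wx":0,"wy":0,"wz":0,"dx":-0.5,"dy":-2.5,"dz":0,"gripper":255},{"wx":0,"wy":0,"wz":0,"dx":-0.5,"dy":-2.5,"dz":0,"gripper":255},{"wx":0,"wy":0,"wz":0,"dx":-0.5,"dy":-2.5,"dz":0,"gripper":255},{"wx":0,"wy":0,"wz":0,"dx":-0.5,"dy":-2.5,"dz":0,"gripper":255},{"wx":0,"wy":0,"wz":0,"dx":-0.5,"dy":-2.5,"dz":0,"gripper":255},{"wx":0,"wy":0,"wz":0,"dx":-0.5,"dy":-2.5,"dz":0,"gripper":255},{"wx":0,"wy":0,"wz":0,"dx":-0.5,"dy":-2.5,"dz":0,"gripper":255},{"wx":0,"wy":0,"wz":0,"dx":-0.5,"dy":-2.5,"dz":0,"gripper":255},{"wx":0,"wy":0,"wz":0,"dx":-0.4,"dy":-1.5,"dz":0,"gripper":255},{"wx":0,"wy":0,"wz":0,"dx":0,"dy":0,"dz":0,"gripper":255}]'
python3 - <<'E'
from h import *
cam("wrist");cam("wrist");c=cam("wrist","w34")
go(594.3,30.6,110,-9.7)
E
```

```text
t: 42.8
tcp_pos: [572.8, -11.6, 113.4]
tcp_rot: [-179.6, 3.0, -9.9]
force: [-0.7, 0.3, -3.5]
opening: 39.5
t 42.95 pos [573.4 -17.  113.8] rot [-179.72    2.95  -10.24] op 39.6 F [ 0.5 -0.2 -3.3]
d cm [ 1.23 -5.05  0.35] w [-0.06  0.59 -0.11]
d after turn [ 1.25 -5.04  0.38]
```

View pics/w34.png

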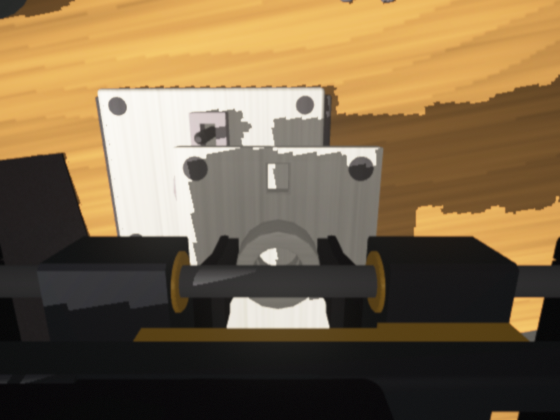

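```bash
python3 -m inch '[{"wx":-0.06,"wy":0.5,"wz":-0.1,"dx":0.3,"dy":-1.2,"dz":-0.3,"gripper":255},{"wx":0,"wy":0.09,"wz":0,"dx":0.3,"dy":-1.3,"dz":-0.2,"gripper":255},{"wx":0,"wy":0,"wz":0,"dx":0.3,"dy":-1.3,"dz":0,"gripper":255},{"wx":0,"wy":0,"wz":0,"dx":0.2,"dy":-1.0,"dz":0,"gripper":255},{"wx":0,"wy":0,"wz":0,"dx":0,"dy":0,"dz":0,"gripper":255},{"wx":0,"wy":0,"wz":0,"dx":0,"dy":0,"dz":0,"gripper":255}]'
python3 - <<'E'
from h import *
cam("wrist");cam("wrist");cam("wrist");c=cam("wrist","w35")
go(594.3,30.6,110,-9.7)
E
```

```text
t: 43.45
tcp_pos: [594.0, 24.0, 116.2]
tcp_rot: [179.8, 0.2, -10.3]
force: [-0.5, -0.4, -4.1]
opening: 39.5
t 43.65 pos [593.7  23.1 116.3] rot [179.79   0.18 -10.37] op 39.5 F [-0.2 -0.1 -3.5]
d cm [-0.07 -0.75  0.63] w [ 0.04  0.04 -0.13]
d after turn [-0.06 -0.75  0.63]
```

View pics/w35.png

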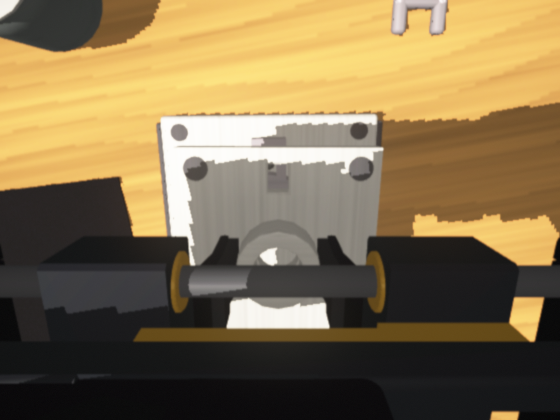

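```bash
python3 -m inch '[{"wx":0.04,"wy":0.04,"wz":-0.1,"dx":0,"dy":-0.35,"dz":0.3,"gripper":255},{"wx":0,"wy":0,"wz":0,"dx":0,"dy":-0.35,"dz":0.3,"gripper":255},{"wx":0,"wy":0,"wz":0,"dx":0,"dy":0,"dz":0.2,"gripper":255},{"wx":0,"wy":0,"wz":0,"dx":0,"dy":0,"dz":0,"gripper":255}]'
python3 - <<'E'
from h import *
cam("wrist");cam("wrist");cam("wrist");c=cam("wrist","w36")
go(594.3,30.6,100,-9.7)
crop(c,278,200,110,75,6.5,"w36c");crop(c,277,215,40,60,9,"w36d")
E
```

```text
t: 43.98
tcp_pos: [594.8, 29.0, 107.4]
tcp_rot: [180.0, -0.0, -9.9]
force: [-0.3, 0.3, -3.3]
opening: 39.1
t 44.18 pos [595.1  29.  108.1] rot [ 1.7999e+02 -8.0000e-02 -9.9500e+00] op 39.2 F [-0.5  0.6 -2.7]
d cm [-0.11 -0.14  0.81] w [ 0.   -0.02 -0.05]
d after turn [-0.11 -0.14  0.81]
```

View pics/w36.png

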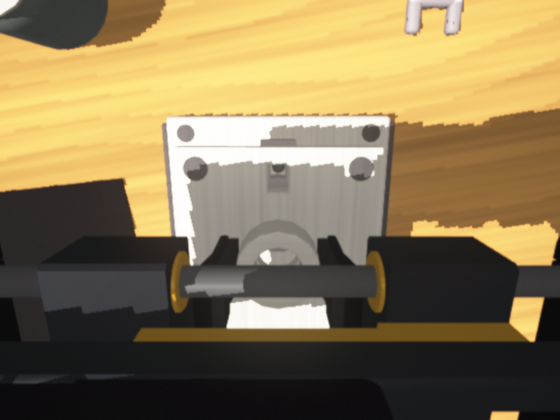

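View pics/w36d.png

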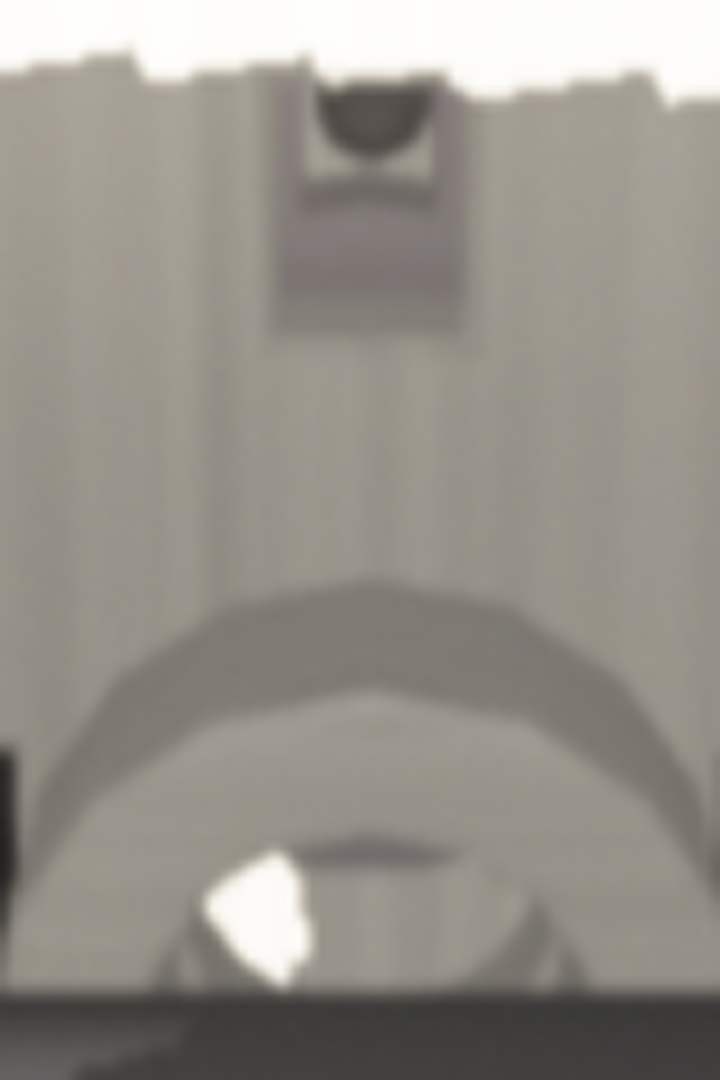

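Run:
```python
from h import *
for i in range(2):
    c=cam("wrist");s=arm.observe()
    M=R.from_euler('xyz',s["tcp_rot"],degrees=True)
    print(M.inv().apply(c["extrinsics"][:3,3]-s["tcp_pos"]),R.from_matrix(M.as_matrix().T@c["extrinsics"][:3,:3]).as_euler('xyz',degrees=True))
x=237
servo(c,s,(x+370/9,155+202/9),(x+372/9,155+95/9),off=-3.4,zs=66)
go(593.8,30,100,-9.7)
```

```text
[  68.84377211   -1.29840218 -162.15448378] [1.65286513e+02 2.34176175e-02 8.98906395e+01]
[  68.85441901   -1.28930358 -162.21225777] [1.65290583e+02 2.41089583e-02 8.98914886e+01]
hole tool [39.21 -0.89  3.4 ] shaft tool [39.44 -0.68 42.28] shaft world [634.3  22.9  66. ] move dx,dy cm [0.023 0.021]
t 44.28 pos [595.2  29.  108.2] rot [ 1.7999e+02 -9.0000e-02 -9.9500e+00] op 39.4 F [-1.2 -0.2 -3.6]
d cm [-0.16 -0.07  0.82] w [ 0.   -0.02 -0.05]
d after turn [-0.16 -0.07  0.82]
```

```bash
python3 -m inch '[{"wx":0,"wy":-0.02,"wz":-0.04,"dx":-0.1,"dy":-0.05,"dz":0.5,"gripper":255},{"wx":0,"wy":0,"wz":0,"dx":0,"dy":0,"dz":0.5,"gripper":255},{"wx":0,"wy":0,"wz":0,"dx":0,"dy":0,"dz":0.4,"gripper":255},{"wx":0,"wy":0,"wz":0,"dx":0,"dy":0,"dz":0,"gripper":255}]'
python3 - <<'E'
from h import *
cam("wrist");cam("wrist");cam("wrist");c=cam("wrist","w37")
go(593.8,30,100,-9.7)
crop(c,277,215,40,60,9,"w37d")
S=cam("scene");D=cam("side");crop(S,345,205,40,40,8,"s37");crop(D,250,240,40,40,8,"d37")
E
```

```text
t: 44.62
tcp_pos: [594.4, 29.6, 93.1]
tcp_rot: [180.0, -0.0, -9.7]
force: [0.1, -0.7, -3.3]
opening: 39.3
t 44.82 pos [595.1  29.7  94.3] rot [-1.7998e+02 -1.1000e-01 -9.7400e+00] op 39.4 F [-0.7 -0.6 -4.2]
d cm [-0.13 -0.01 -0.57] w [-0.   -0.02 -0.01]
d after turn [-0.13 -0.01 -0.57]
```

View pics/w37d.png

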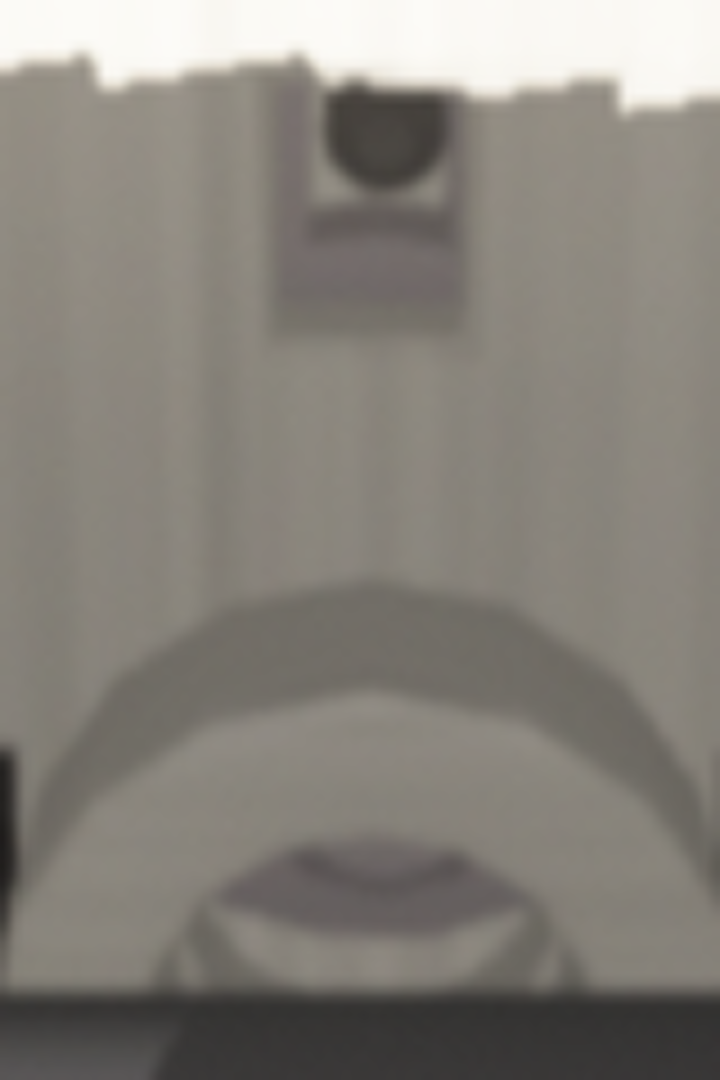

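View pics/s37.png

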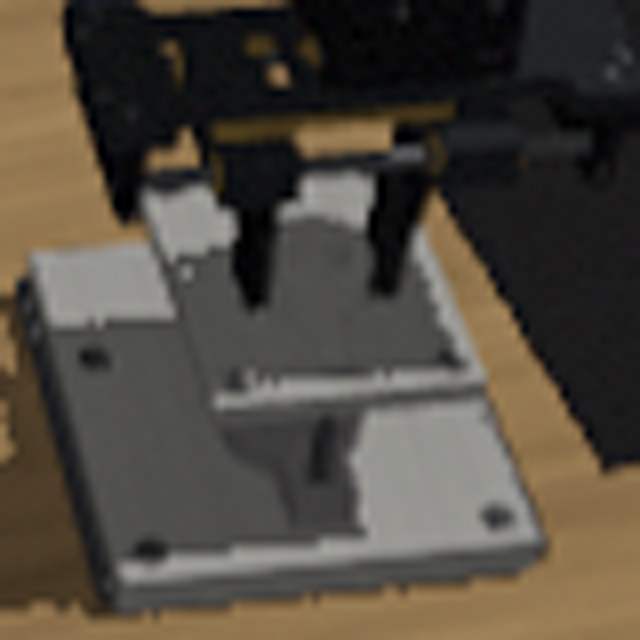

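View pics/d37.png

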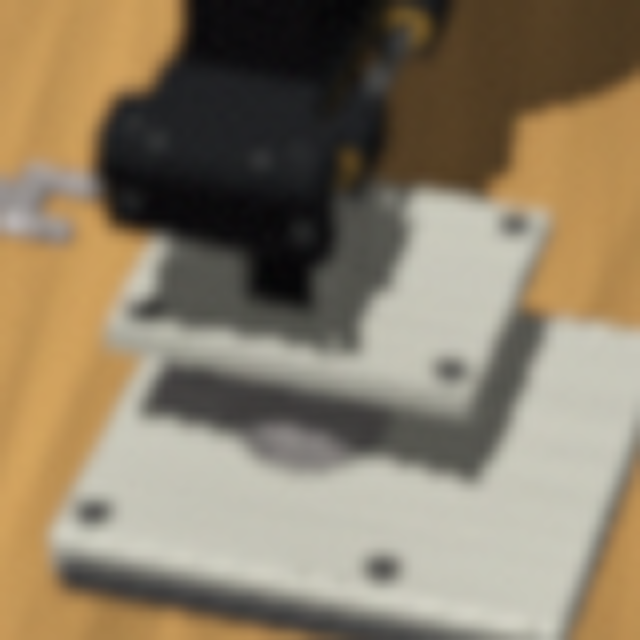

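Run:
```python
from h import *
c=cam("wrist");s=arm.observe()
x=237
servo(c,s,(x+370/9,155+207/9),(x+385/9,155+128/9),off=-3.4,zs=66)
servo(c,s,(x+370/9,155+838/9),(x+378/9,155+937/9),off=16.6,zs=66)
servo(c,s,(x+370/9,155+838/9),(x+378/9,155+885/9),off=16.6,zs=74)
```

```text
hole tool [38.97 -0.88  3.4 ] shaft tool [39.38  0.09 28.61] shaft world [634.   22.9  66. ] move dx,dy cm [0.041 0.098]
hole tool [ 10.43  -0.86 -16.6 ] shaft tool [-14.71  -0.19  28.49] shaft world [580.8  32.4  66. ] move dx,dy cm [-2.513  0.067]
hole tool [ 10.43  -0.86 -16.6 ] shaft tool [-7.65 -0.24 20.51] shaft world [587.7  31.2  74. ] move dx,dy cm [-1.808  0.062]
```

Run:
```python
from h import *
c=cam("wrist");s=arm.observe()
M=R.from_euler('xyz',s["tcp_rot"],degrees=True)
f=lambda p: np.round((np.array(proj(c,M.apply(p)+s["tcp_pos"]))-[237,155])*9)
print("bore bottom -x",f([-11.57,-.9,13.4]),"+x",f([10.4,-.9,13.4]),"bore top -x",f([-11.57,-.9,-16.6]),"flange top bore",f([-11.6,-.9,3.4]))
for cx in (-2,-1,0,.5): print(cx,"taper base -x",f([cx-10,0,s["tcp_pos"][2]-66]),"top disc -x",f([cx-6,0,s["tcp_pos"][2]-74]),"+x",f([cx+6,0,s["tcp_pos"][2]-74]))
print(s["tcp_pos"])
x=237;servo(c,s,(x+370/9,155+838/9),(x+378/9,155+885/9),off=16.6,zs=66)
```

```text
bore bottom -x [368. 990.] +x [368. 650.] bore top -x [ 368. 1233.] flange top bore [ 368. 1063.]
-2 taper base -x [381. 899.] top disc -x [382. 890.] +x [382. 711.]
-1 taper base -x [381. 885.] top disc -x [382. 876.] +x [382. 696.]
0 taper base -x [381. 871.] top disc -x [382. 861.] +x [382. 681.]
0.5 taper base -x [381. 864.] top disc -x [382. 854.] +x [382. 673.]
[595.13488294  29.69751214  94.50242682]
hole tool [ 10.44  -0.86 -16.6 ] shaft tool [-10.97  -0.19  28.48] shaft world [584.4  31.7  66. ] move dx,dy cm [-2.141  0.067]
```

```bash
python3 -m inch '[{"wx":0,"wy":-0.02,"wz":0.08,"dx":-0.1,"dy":0.08,"dz":0.4,"gripper":255},{"wx":0,"wy":0,"wz":0,"dx":0,"dy":0,"dz":0.3,"gripper":255},{"wx":0,"wy":0,"wz":0,"dx":0,"dy":0,"dz":0,"gripper":255}]'
python3 - <<'E'
from h import *
cam("wrist");cam("wrist");cam("wrist");c=cam("wrist","w38");s=arm.observe()
go(593.8,30,100,-9.7)
crop(c,277,215,40,60,9,"w38d")
M=R.from_euler('xyz',s["tcp_rot"],degrees=True)
f=lambda p: np.round((np.array(proj(c,M.apply(p)+s["tcp_pos"]))-[237,155])*9)
for cx in (-1.5,-.6,.3): print(cx,"taper base -x",f([cx-10,-.9,s["tcp_pos"][2]-66]),"top disc -x",f([cx-6,-.9,s["tcp_pos"][2]-74]))
E
```

```text
t: 45.27
tcp_pos: [594.1, 28.9, 87.2]
tcp_rot: [-180.0, -0.1, -10.2]
force: [0.6, 0.2, -3.2]
opening: 39.4
t 45.47 pos [594.5  29.1  87.9] rot [-1.7997e+02 -1.1000e-01 -1.0180e+01] op 39.4 F [ 0.5  0.8 -3.4]
d cm [-0.09 -0.08 -1.21] w [-0.01 -0.02 -0.1 ]
d after turn [-0.09 -0.08 -1.21]
-1.5 taper base -x [367. 931.] top disc -x [367. 924.]
-0.6 taper base -x [367. 918.] top disc -x [367. 910.]
0.3 taper base -x [367. 905.] top disc -x [367. 896.]
```

View pics/w38d.png

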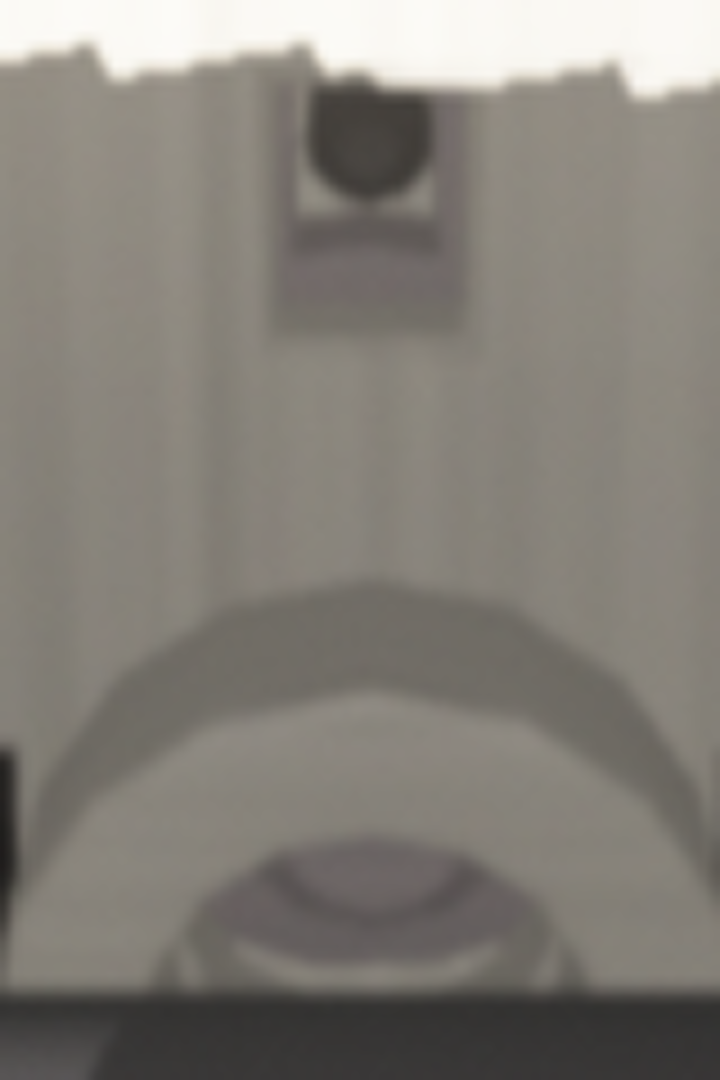

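```bash
python3 -m inch '[{"wx":0,"wy":-0.02,"wz":0,"dx":-0.09,"dy":0,"dz":0.3,"gripper":255},{"wx":0,"wy":0,"wz":0,"dx":0,"dy":0,"dz":0.4,"gripper":255},{"wx":0,"wy":0,"wz":0,"dx":0,"dy":0,"dz":0,"gripper":255}]'
python3 - <<'E'
from h import *
cam("wrist");cam("wrist");cam("wrist");c=cam("wrist","w39");s=arm.observe()
go(593.8,30,100,-9.7)
crop(c,277,215,40,60,9,"w39d")
E
```

```text
t: 45.72
tcp_pos: [593.8, 29.3, 80.6]
tcp_rot: [-180.0, -0.0, -10.2]
force: [-0.5, 0.0, -3.5]
opening: 39.6
t 45.92 pos [594.3  29.4  81.6] rot [-1.7994e+02 -1.0000e-01 -1.0180e+01] op 39.4 F [-0.8 -0.1 -3.3]
d cm [-0.06 -0.05 -1.84] w [-0.01 -0.02 -0.1 ]
d after turn [-0.06 -0.05 -1.84]
```

View pics/w39d.png

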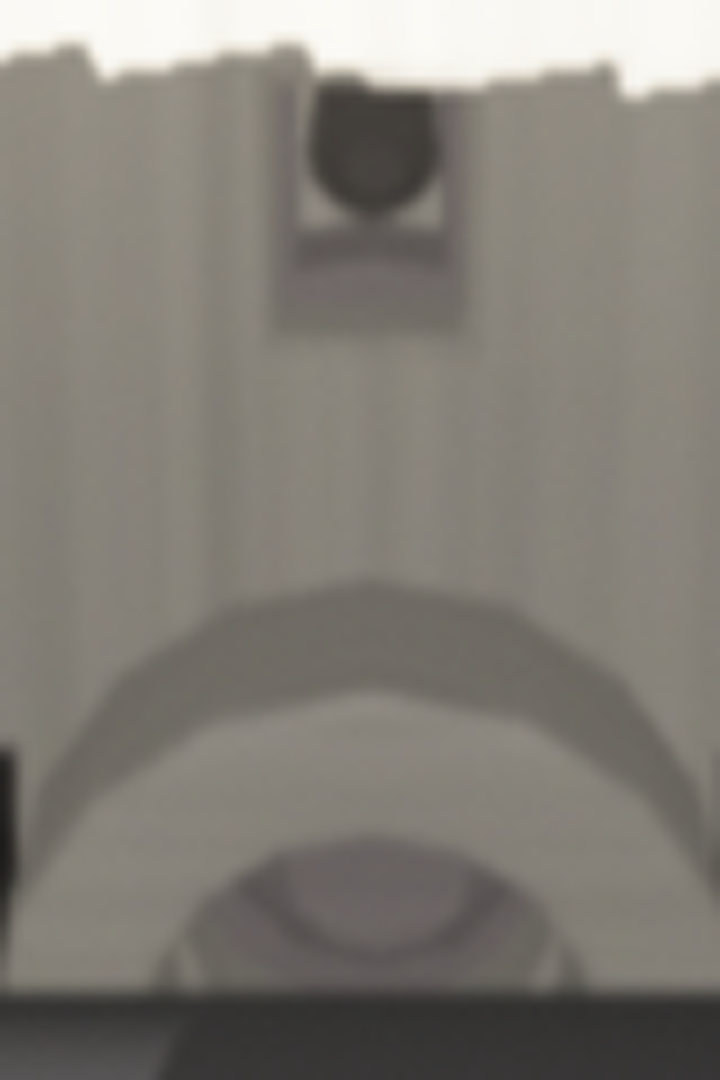

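```bash
python3 -m inch '[{"wx":0,"wy":-0.02,"wz":-0.02,"dx":-0.05,"dy":0,"dz":0.4,"gripper":255},{"wx":0,"wy":0,"wz":0,"dx":0,"dy":0,"dz":0.3,"gripper":255}]'
python3 - <<'E'
from h import *
cam("wrist");c=cam("wrist","w40");s=arm.observe()
go(593.8,29.5,100,-10)
crop(c,277,215,40,60,9,"w40d")
E
```

```text
t: 46.08
tcp_pos: [594.4, 29.5, 75.0]
tcp_rot: [-179.9, -0.1, -10.1]
force: [-0.5, -0.0, -3.6]
opening: 39.6
t 46.18 pos [594.1  29.5  74.6] rot [-1.7993e+02 -3.0000e-02 -1.0080e+01] op 39.4 F [-0.3 -0.3 -3.2]
d cm [-0.03  0.   -2.54] w [-0.01 -0.01 -0.02]
d after turn [-0.03  0.   -2.54]
```

View pics/w40d.png

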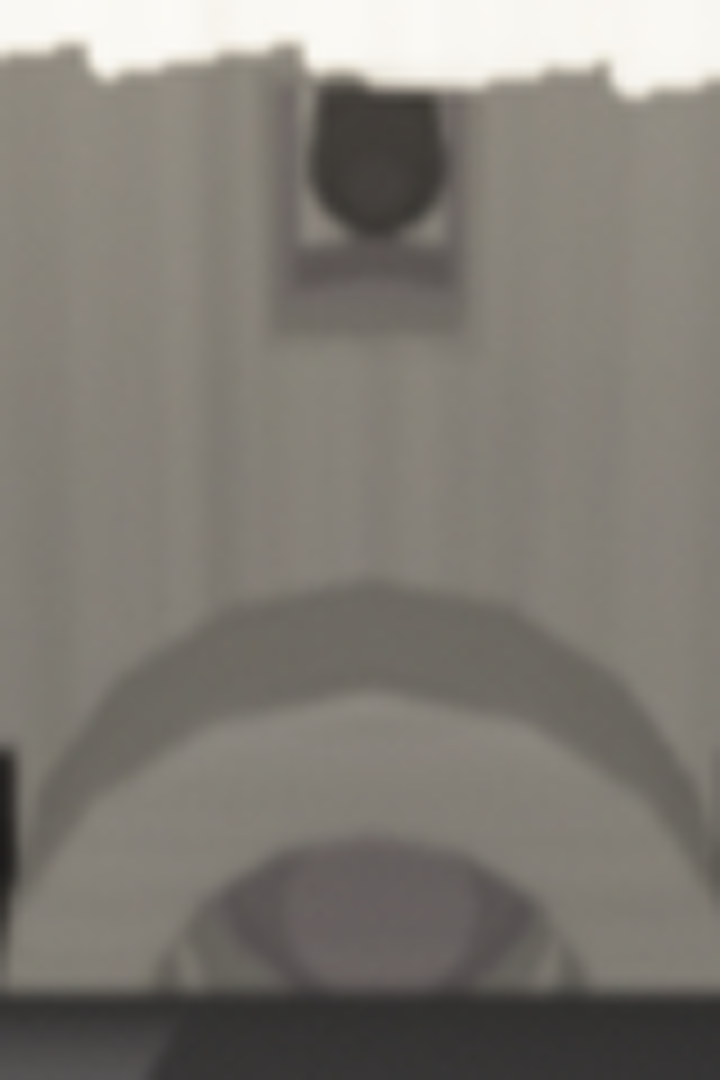

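```bash
python3 -m inch '[{"wx":0,"wy":0,"wz":0,"dx":0,"dy":0,"dz":0.4,"gripper":255},{"wx":0,"wy":0,"wz":0,"dx":0,"dy":0,"dz":0.4,"gripper":255}]'
python3 -m inch '[{"wx":0,"wy":0,"wz":0,"dx":0,"dy":0,"dz":0.4,"gripper":255},{"wx":0,"wy":0,"wz":0,"dx":0,"dy":0,"dz":0.4,"gripper":255},{"wx":0,"wy":0,"wz":0,"dx":0,"dy":0,"dz":0.3,"gripper":255}]'
```

```text
t: 46.35
tcp_pos: [594.6, 29.6, 66.8]
tcp_rot: [-179.9, -0.1, -10.1]
force: [0.3, 0.0, -4.6]
opening: 39.4
t: 46.6
tcp_pos: [594.4, 29.5, 54.1]
tcp_rot: [-179.9, -0.1, -10.1]
force: [-0.6, 0.1, -2.6]
opening: 39.2
```

```bash
python3 -m inch '[{"wx":0,"wy":0,"wz":0,"dx":0,"dy":0,"dz":0.3,"gripper":255}]';python3 -m inch '[{"wx":0,"wy":0,"wz":0,"dx":0,"dy":0,"dz":0.2,"gripper":255}]';python3 -m inch '[{"wx":0,"wy":0,"wz":0,"dx":0,"dy":0,"dz":0.05,"gripper":255}]'
```

```text
t: 46.68
tcp_pos: [594.3, 29.5, 50.6]
tcp_rot: [-179.9, -0.1, -10.1]
force: [-0.0, -1.0, -3.8]
opening: 39.5
t: 46.77
tcp_pos: [594.5, 29.5, 49.1]
tcp_rot: [-179.9, -0.1, -10.1]
force: [-13.0, -0.3, 29.0]
opening: 39.5
t: 46.85
tcp_pos: [594.4, 29.5, 49.2]
tcp_rot: [-180.0, -0.1, -10.1]
force: [-4.6, -0.5, 6.5]
opening: 39.2
```

```bash
python3 -m inch '[{"wx":0,"wy":0,"wz":0,"dx":0,"dy":0,"dz":0,"gripper":80},{"wx":0,"wy":0,"wz":0,"dx":0,"dy":0,"dz":0,"gripper":80},{"wx":0,"wy":0,"wz":0,"dx":0,"dy":0,"dz":0,"gripper":80},{"wx":0,"wy":0,"wz":0,"dx":0,"dy":0,"dz":0,"gripper":80},{"wx":0,"wy":0,"wz":0,"dx":0,"dy":0,"dz":-1,"gripper":80},{"wx":0,"wy":0,"wz":0,"dx":0,"dy":0,"dz":-2,"gripper":80},{"wx":0,"wy":0,"wz":0,"dx":0,"dy":0,"dz":-2,"gripper":80},{"wx":0,"wy":0,"wz":0,"dx":0,"dy":0,"dz":-3,"gripper":80},{"wx":0,"wy":0,"wz":0,"dx":0,"dy":0,"dz":-3,"gripper":80},{"wx":0,"wy":0,"wz":0,"dx":0,"dy":0,"dz":-3,"gripper":0},{"wx":0,"wy":0,"wz":0,"dx":0,"dy":0,"dz":-3,"gripper":0},{"wx":0,"wy":0,"wz":0,"dx":0,"dy":0,"dz":-2,"gripper":0},{"wx":0,"wy":0,"wz":0,"dx":0,"dy":0,"dz":0,"gripper":0},{"wx":0,"wy":0,"wz":0,"dx":0,"dy":0,"dz":0,"gripper":0}]'
python3 - <<'E'
from h import *
cam("wrist");cam("wrist");c=cam("wrist","w41")
go(400,-274,200,-10)
S=cam("scene");crop(S,235,190,45,35,8,"s41");print(arm.observe()["joint_pos"].round(1))
E
```

```text
t: 48.02
tcp_pos: [594.3, 30.3, 256.2]
tcp_rot: [-179.8, -0.4, -10.0]
force: [0.6, -0.3, -1.0]
opening: 83.2
t 48.17 pos [593.6  30.2 254.1] rot [-179.85   -0.23  -10.  ] op 86.0 F [ 0.  -0.4  0.3]
d cm [-13.8   33.33   5.27] w [-0.03 -0.05 -0.  ]
d after turn [-13.78  33.32   5.41]
[  11.6   15.7  -23.1   85.2    6.1   80.2 -111.8]
```

View pics/w41.png

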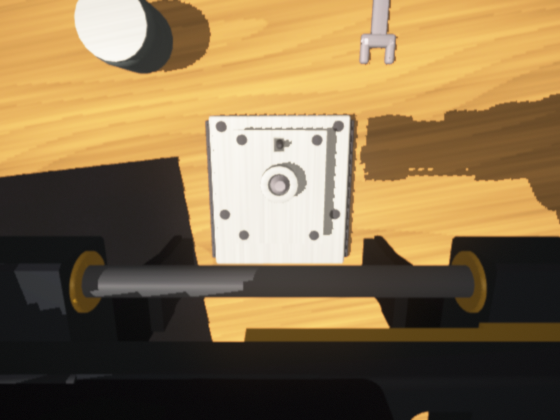

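View pics/s41.png

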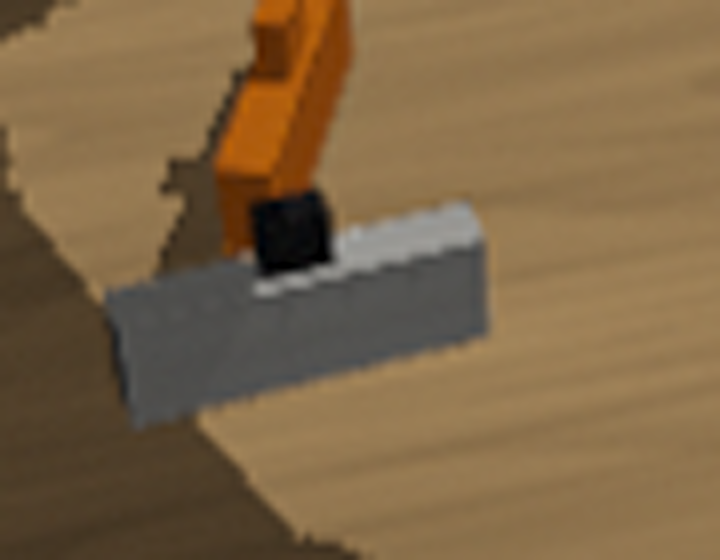

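The cover sits with shaft and pin through its holes. Now the silver straightedge: I'll turn to yaw ≈80° and go over it.

```bash
python3 -m inch '[{"wx":0,"wy":0,"wz":-1.4,"dx":0,"dy":0,"dz":0,"gripper":0},{"wx":0,"wy":0,"wz":-1.4,"dx":0,"dy":0,"dz":0,"gripper":0},{"wx":0,"wy":0,"wz":-1.4,"dx":0,"dy":0,"dz":0,"gripper":0},{"wx":0,"wy":0,"wz":-1.4,"dx":0,"dy":0,"dz":0,"gripper":0},{"wx":0,"wy":0,"wz":-1.4,"dx":0,"dy":0,"dz":0,"gripper":0},{"wx":0,"wy":0,"wz":-1.4,"dx":0,"dy":0,"dz":0,"gripper":0},{"wx":0,"wy":0,"wz":-1.4,"dx":0,"dy":0,"dz":0,"gripper":0},{"wx":0,"wy":0,"wz":-1.4,"dx":0,"dy":0,"dz":0,"gripper":0},{"wx":0,"wy":0,"wz":-1.4,"dx":0,"dy":0,"dz":0,"gripper":0},{"wx":0,"wy":0,"wz":-1.4,"dx":0,"dy":0,"dz":0,"gripper":0},{"wx":0,"wy":0,"wz":-1.4,"dx":0,"dy":0,"dz":0,"gripper":0},{"wx":0,"wy":0,"wz":-1.4,"dx":0,"dy":0,"dz":0,"gripper":0},{"wx":0,"wy":0,"wz":-1.4,"dx":0,"dy":0,"dz":0,"gripper":0},{"wx":0,"wy":0,"wz":0,"dx":0,"dy":0,"dz":0,"gripper":0}]'
python3 - <<'E'
from h import *
S=cam("scene");D=cam("side")
a=[onz(S,190+u/8,155+v/8,55)[:2] for u,v in [(110,295),(470,205)]]
print(a,np.degrees(np.arctan2(*(a[1]-a[0])[::-1])))
go(400,-285,230,85)
E
```

```text
t: 49.38
tcp_pos: [584.9, 29.0, 233.1]
tcp_rot: [-178.3, 0.1, 83.4]
force: [0.3, -0.6, 0.2]
opening: 87.1
[array([ 396.33827532, -350.24004763]), array([ 384.41917203, -203.10081194])] 94.63116737142266
t 49.48 pos [585.   28.9 233.3] rot [-1.7833e+02  8.0000e-02  8.2770e+01] op 86.7 F [ 0.3  0.  -0.7]
d cm [-33.47 -14.39   0.8 ] w [-0.33  0.01 -0.45]
d after turn [-32.88 -15.69   0.33]
```

```bash
python3 -m inch '[{"wx":-0.33,"wy":0,"wz":-0.5,"dx":-1.5,"dy":-0.6,"dz":-0.5,"gripper":0},{"wx":0,"wy":0,"wz":-0.5,"dx":-3,"dy":-1.2,"dz":-0.3,"gripper":0},{"wx":0,"wy":0,"wz":-0.5,"dx":-3,"dy":-1.5,"dz":-0.3,"gripper":0},{"wx":0,"wy":0,"wz":-0.5,"dx":-3,"dy":-1.5,"dz":-0.3,"gripper":0},{"wx":0,"wy":0,"wz":0,"dx":-3,"dy":-1.9,"dz":-0.2,"gripper":0},{"wx":0,"wy":0,"wz":0,"dx":-3,"dy":-1.9,"dz":-0.2,"gripper":0},{"wx":0,"wy":0,"wz":0,"dx":-3,"dy":-1.9,"dz":-0.2,"gripper":0},{"wx":0,"wy":0,"wz":0,"dx":-3,"dy":-1.9,"dz":-0.2,"gripper":0},{"wx":0,"wy":0,"wz":0,"dx":-3,"dy":-1.9,"dz":-0.2,"gripper":0},{"wx":0,"wy":0,"wz":0,"dx":-2,"dy":-1.5,"dz":0,"gripper":0},{"wx":0,"wy":0,"wz":0,"dx":0,"dy":0,"dz":0,"gripper":0},{"wx":0,"wy":0,"wz":0,"dx":0,"dy":0,"dz":0,"gripper":0}]'
python3 - <<'E'
from h import *
cam("wrist");cam("wrist");c=cam("wrist","w42")
go(400,-285,200,94)
print(arm.observe()["joint_pos"].round(1))
E
```

```text
t: 50.48
tcp_pos: [416.0, -256.1, 253.7]
tcp_rot: [-179.8, -0.2, 90.2]
force: [0.5, 0.1, -0.5]
opening: 87.2
t 50.63 pos [ 417.2 -254.5  253.7] rot [-179.83   -0.25   90.55] op 87.2 F [ 0.7  0.5 -0.8]
d cm [-3.06 -1.73  5.36] w [-0.03 -0.05 -0.69]
d after turn [-2.93 -1.93  5.37]
[ 48.7   2.3 -23.   99.7   0.8  78.4  26.1]
```

View pics/w42.png

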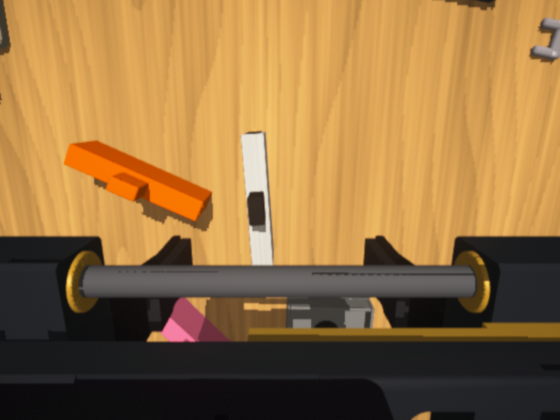

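The bar runs from (243,132) to (272,265+), with its black grip at (257,208). The orange look-alike ends at (210,205), left of it.

```bash
cat >> h.py <<'E'
def bar(c,roi,roig,zb=55,zg=85,thr=170):
    g=cv2.cvtColor(c["img"],cv2.COLOR_BGR2GRAY);hsv=cv2.cvtColor(c["img"],cv2.COLOR_BGR2HSV)
    m=((g>thr)&(hsv[...,1]<70)).astype(np.uint8);k=np.zeros_like(m);k[roi[1]:roi[3],roi[0]:roi[2]]=1;m*=k
    cs,_=cv2.findContours(m,cv2.RETR_EXTERNAL,cv2.CHAIN_APPROX_NONE)
    q=np.vstack([x for x in cs if cv2.contourArea(x)>30]);h=cv2.convexHull(q);P,r=linecorner(h,c,zb);print("bar",r)
    m=((g<75)).astype(np.uint8);k=np.zeros_like(m);k[roig[1]:roig[3],roig[0]:roig[2]]=1;m*=k
    cs,_=cv2.findContours(m,cv2.RETR_EXTERNAL,cv2.CHAIN_APPROX_NONE);q=max(cs,key=cv2.contourArea)
    P,r=linecorner(q,c,zg);print("grip",cv2.boundingRect(q),r)
E
python3 - <<'E'
from h import *
c=cam("wrist")
bar(c,(235,120,285,264),(240,180,275,240))
crop(c,258,200,40,70,5,"w42c")
E
```

```text
bar ((394.02545166015625, -275.0635986328125), (23.288162231445312, 144.12448120117188), 4.014734745025635)
grip (247, 193, 17, 33) ((394.94464111328125, -275.0610656738281), (15.538938522338867, 33.57435607910156), 4.435100078582764)
```

View pics/w42c.png

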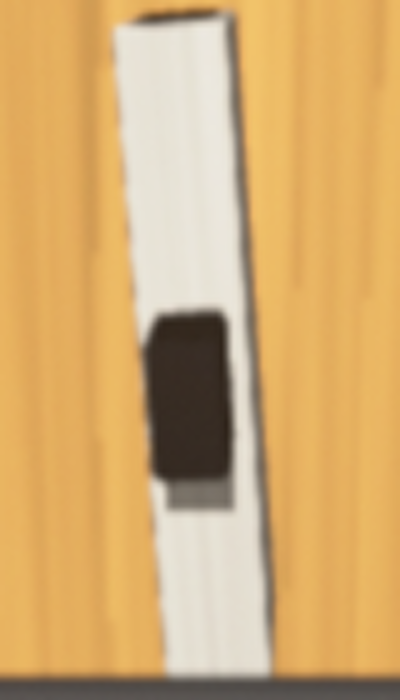

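Run:
```python
from h import *
c=cam("wrist");p=onz(c,256.4,212,85);print(p)
go(p[0],p[1],105,94.1)
```

```text
[ 396.16204615 -277.50537902   85.        ]
t 50.73 pos [ 417.5 -254.   253.7] rot [-179.83   -0.26   90.67] op 87.2 F [ 0.4  1.  -0.2]
d cm [-2.39 -2.12 14.87] w [-0.03 -0.05 -0.69]
d after turn [-2.19 -2.3  14.87]
```

```bash
python3 -m inch '[{"wx":-0.03,"wy":-0.05,"wz":-0.69,"dx":-0.7,"dy":-0.7,"dz":1.5,"gripper":60},{"wx":0,"wy":0,"wz":0,"dx":-0.8,"dy":-0.8,"dz":2.5,"gripper":60},{"wx":0,"wy":0,"wz":0,"dx":-0.7,"dy":-0.8,"dz":3,"gripper":60},{"wx":0,"wy":0,"wz":0,"dx":0,"dy":0,"dz":2.5,"gripper":60},{"wx":0,"wy":0,"wz":0,"dx":0,"dy":0,"dz":1.5,"gripper":60},{"wx":0,"wy":0,"wz":0,"dx":0,"dy":0,"dz":0.5,"gripper":60},{"wx":0,"wy":0,"wz":0,"dx":0,"dy":0,"dz":0,"gripper":60}]'
python3 - <<'E'
from h import *
cam("wrist");cam("wrist");c=cam("wrist","w43")
go(396,-277.5,62,94.1);crop(c,270,190,40,75,5,"w43c")
E
```

```text
t: 51.32
tcp_pos: [401.1, -271.6, 135.5]
tcp_rot: [179.8, 0.1, 94.9]
force: [-0.1, 0.3, 0.1]
opening: 66.9
t 51.47 pos [ 402.  -272.6  137.6] rot [179.61   0.19  94.9 ] op 66.4 F [ 0.4  0.  -0.3]
d cm [-0.42 -0.69  7.56] w [0.08 0.04 0.16]
d after turn [-0.45 -0.64  7.56]
```

View pics/w43.png

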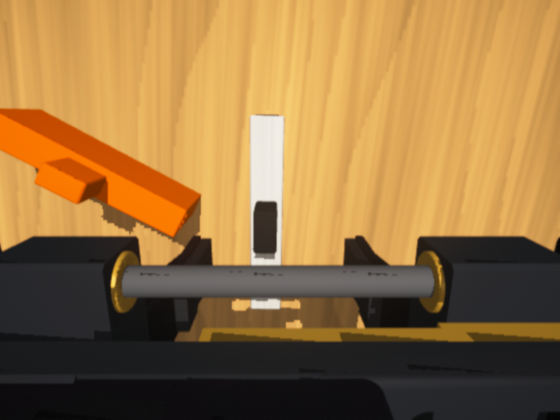

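Run:
```python
from h import *
c=cam("wrist")
bar(c,(240,105,295,264),(248,195,285,262))
p=onz(c,265,236,85);print(p)   # grip top face centre guess
print(onz(c,265,214,85),onz(c,265,257,85))
```

```text
bar ((392.9830322265625, -258.4500732421875), (23.203514099121094, 111.08124542236328), 3.8184561729431152)
grip (253, 201, 23, 51) ((393.614990234375, -274.09912109375), (14.681536674499512, 34.55332946777344), 4.8309149742126465)
[ 394.88539229 -280.6378846    85.        ]
[ 393.70474041 -265.50950047   85.        ] [ 396.05157635 -295.58088415   85.        ]
```

View pics/w43c.png

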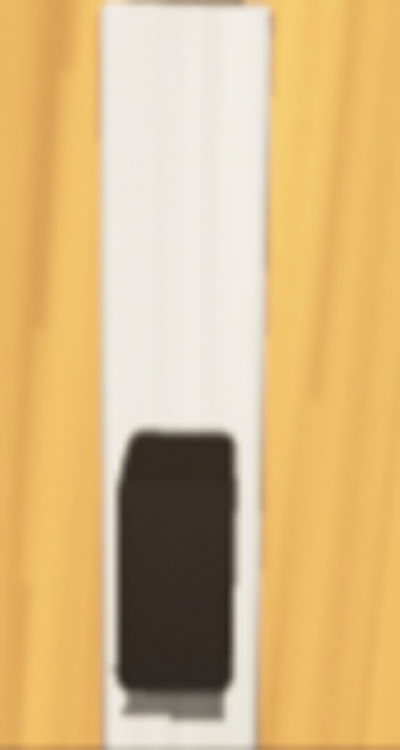

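Run:
```python
from h import *
go(394.7,-277.9,62,93.9)
```

```text
t 51.52 pos [ 402.1 -272.8  137.8] rot [179.59   0.21  94.88] op 66.9 F [0.2 0.7 0.6]
d cm [-0.42 -0.83  7.58] w [0.08 0.04 0.2 ]
d after turn [-0.46 -0.77  7.58]
```

```bash
python3 -m inch '[{"wx":0.08,"wy":0.04,"wz":0.18,"dx":-0.2,"dy":-0.4,"dz":1,"gripper":90},{"wx":0,"wy":0,"wz":0,"dx":-0.2,"dy":-0.4,"dz":1.5,"gripper":90},{"wx":0,"wy":0,"wz":0,"dx":0,"dy":0,"dz":1.5,"gripper":90},{"wx":0,"wy":0,"wz":0,"dx":0,"dy":0,"dz":0.8,"gripper":90},{"wx":0,"wy":0,"wz":0,"dx":0,"dy":0,"dz":0,"gripper":90}]'
python3 - <<'E'
from h import *
cam("wrist");cam("wrist");c=cam("wrist","w44")
go(394.7,-277.9,62,93.9)
E
```

```text
t: 51.93
tcp_pos: [396.4, -280.0, 90.9]
tcp_rot: [179.7, 0.3, 93.7]
force: [0.2, 0.4, 0.1]
opening: 56.7
t 52.08 pos [ 397.5 -280.3   92.8] rot [179.6    0.4   93.77] op 56.3 F [-0.2 -0.6  0.3]
d cm [ 0.28 -0.28  3.08] w [ 0.08  0.08 -0.03]
d after turn [ 0.26 -0.26  3.08]
```

View pics/w44.png

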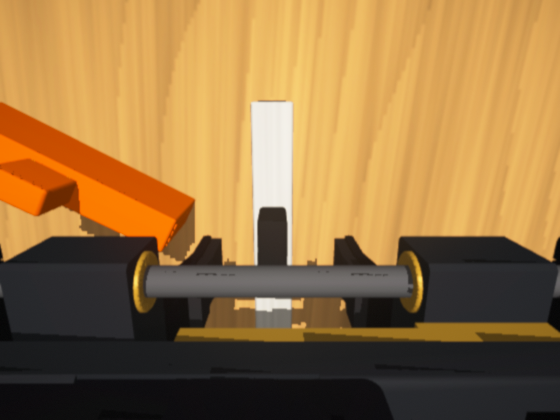

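```bash
python3 -m inch '[{"wx":0.08,"wy":0.08,"wz":-0.03,"dx":0.2,"dy":-0.25,"dz":0.8,"gripper":110},{"wx":0,"wy":0,"wz":0,"dx":0,"dy":0,"dz":1,"gripper":110},{"wx":0,"wy":0,"wz":0,"dx":0,"dy":0,"dz":0.8,"gripper":110},{"wx":0,"wy":0,"wz":0,"dx":0,"dy":0,"dz":0.3,"gripper":130},{"wx":0,"wy":0,"wz":0,"dx":0,"dy":0,"dz":0,"gripper":130}]'
python3 - <<'E'
from h import *
cam("wrist")
go(394.7,-277.9,61,93.9)
E
```

```text
t: 52.5
tcp_pos: [395.9, -279.0, 62.7]
tcp_rot: [179.9, 0.1, 93.9]
force: [0.0, -0.0, 0.4]
opening: 45.1
t 52.55 pos [ 395.8 -279.1   63. ] rot [1.799e+02 9.000e-02 9.393e+01] op 43.9 F [-0.6 -0.6  0.1]
d cm [ 0.12 -0.11  0.2 ] w [0.02 0.02 0.01]
d after turn [ 0.12 -0.11  0.2 ]
```

```bash
python3 -m inch '[{"wx":0.02,"wy":0.02,"wz":0,"dx":0.1,"dy":-0.1,"dz":0.2,"gripper":180},{"wx":0,"wy":0,"wz":0,"dx":0,"dy":0,"dz":0,"gripper":255},{"wx":0,"wy":0,"wz":0,"dx":0,"dy":0,"dz":0,"gripper":255},{"wx":0,"wy":0,"wz":0,"dx":0,"dy":0,"dz":0,"gripper":255},{"wx":0,"wy":0,"wz":0,"dx":0,"dy":0,"dz":0,"gripper":255},{"wx":0,"wy":0,"wz":0,"dx":0,"dy":0,"dz":0,"gripper":255},{"wx":0,"wy":0,"wz":0,"dx":0,"dy":0,"dz":0,"gripper":255},{"wx":0,"wy":0,"wz":0,"dx":0,"dy":0,"dz":0,"gripper":255}]'
python3 - <<'E'
from h import *
c=cam("wrist","w45")
go(394.7,-277.9,61,93.9)
E
```

```text
t: 53.22
tcp_pos: [395.0, -278.2, 61.3]
tcp_rot: [180.0, 0.0, 93.9]
force: [-0.4, 0.1, -1.0]
opening: 16.1
t 53.27 pos [ 395.  -278.2   61.3] rot [1.7997e+02 1.0000e-02 9.3930e+01] op 16.4 F [ 0.5  0.5 -2.2]
d cm [ 0.03 -0.03  0.03] w [0.01 0.   0.01]
d after turn [ 0.03 -0.03  0.03]
```

View pics/w45.png

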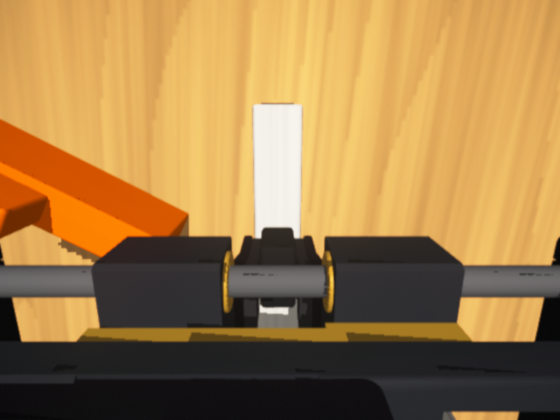

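```bash
python3 -m inch '[{"wx":0,"wy":0,"wz":0,"dx":0,"dy":0,"dz":-0.8,"gripper":255},{"wx":0,"wy":0,"wz":0,"dx":0,"dy":0,"dz":-1.8,"gripper":255},{"wx":0,"wy":0,"wz":0,"dx":0,"dy":0,"dz":-2.5,"gripper":255},{"wx":0,"wy":0,"wz":0,"dx":0,"dy":0,"dz":-2.5,"gripper":255},{"wx":0,"wy":0,"wz":0,"dx":0,"dy":0,"dz":-2.5,"gripper":255},{"wx":0,"wy":0,"wz":0,"dx":0,"dy":0,"dz":-2.5,"gripper":255},{"wx":0,"wy":0,"wz":0,"dx":0,"dy":0,"dz":-1.5,"gripper":255},{"wx":0,"wy":0,"wz":0,"dx":0,"dy":0,"dz":-0.5,"gripper":255},{"wx":0,"wy":0,"wz":0,"dx":0,"dy":0,"dz":0,"gripper":255}]'
python3 - <<'E'
from h import *
c=cam("wrist","w46")
go(505,45,200,79.9)
E
```

```text
t: 54.02
tcp_pos: [392.0, -275.6, 214.6]
tcp_rot: [-179.7, -0.3, 94.0]
force: [0.3, -0.9, -4.5]
opening: 15.6
t 54.07 pos [ 391.8 -275.5  213.9] rot [-179.67   -0.34   94.02] op 15.7 F [ 0.4 -0.2 -2.9]
d cm [31.17 13.55  1.5 ] w [-0.07 -0.06  2.82]
d after turn [33.54  5.53  1.39]
```

View pics/w46.png

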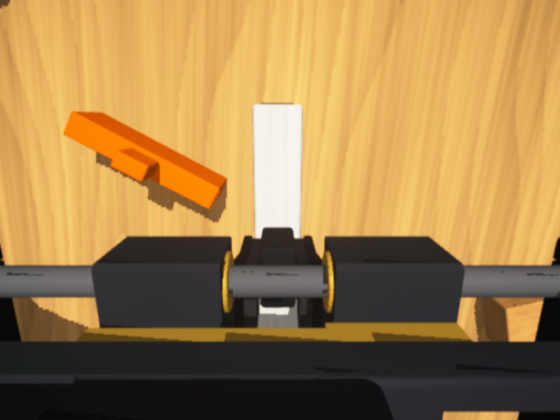

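```bash
python3 -m inch '[{"wx":0,"wy":0,"wz":0.9,"dx":0,"dy":0,"dz":0,"gripper":255},{"wx":0,"wy":0,"wz":0.9,"dx":0.5,"dy":0,"dz":0,"gripper":255},{"wx":0,"wy":0,"wz":0.9,"dx":1.5,"dy":0.3,"dz":0,"gripper":255},{"wx":0,"wy":0,"wz":0,"dx":2.5,"dy":0.4,"dz":0,"gripper":255},{"wx":0,"wy":0,"wz":0,"dx":3,"dy":0.5,"dz":0,"gripper":255},{"wx":0,"wy":0,"wz":0,"dx":3,"dy":0.5,"dz":0,"gripper":255},{"wx":0,"wy":0,"wz":0,"dx":3,"dy":0.5,"dz":0,"gripper":255},{"wx":0,"wy":0,"wz":0,"dx":3,"dy":0.5,"dz":0,"gripper":255},{"wx":0,"wy":0,"wz":0,"dx":3,"dy":0.5,"dz":0,"gripper":255},{"wx":0,"wy":0,"wz":0,"dx":3,"dy":0.5,"dz":0,"gripper":255},{"wx":0,"wy":0,"wz":0,"dx":3,"dy":0.5,"dz":0,"gripper":255},{"wx":0,"wy":0,"wz":0,"dx":2,"dy":0.3,"dz":0,"gripper":255},{"wx":0,"wy":0,"wz":0,"dx":1,"dy":0.2,"dz":0,"gripper":255},{"wx":0,"wy":0,"wz":0,"dx":0,"dy":0,"dz":0,"gripper":255}]'
python3 - <<'E'
from h import *
cam("wrist");cam("wrist");c=cam("wrist","w47")
go(502,45.7,130,80.2)
E
```

```text
t: 55.23
tcp_pos: [478.7, 11.6, 194.4]
tcp_rot: [-177.9, -0.7, 79.5]
force: [0.2, -0.1, -3.8]
opening: 15.7
t 55.38 pos [478.3   7.9 194.8] rot [-177.9    -0.57   79.3 ] op 15.6 F [ 0.3 -0.9 -3.7]
d cm [4.09 1.86 6.46] w [-0.42 -0.12 -0.18]
d after turn [4.13 1.69 6.48]
```

View pics/w47.png

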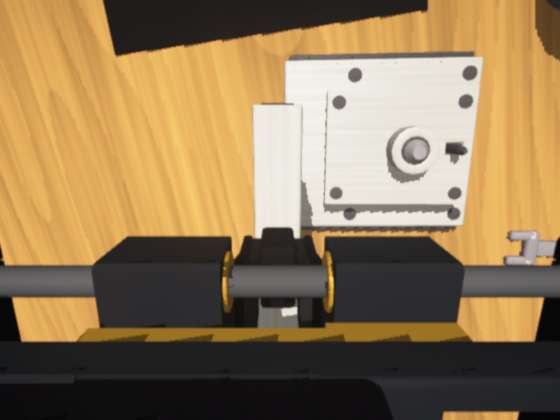

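Run:
```python
from h import *
c=cam("wrist");crop(c,375,145,100,100,4,"w47c")
```

```text
(no output)
```

View pics/w47c.png

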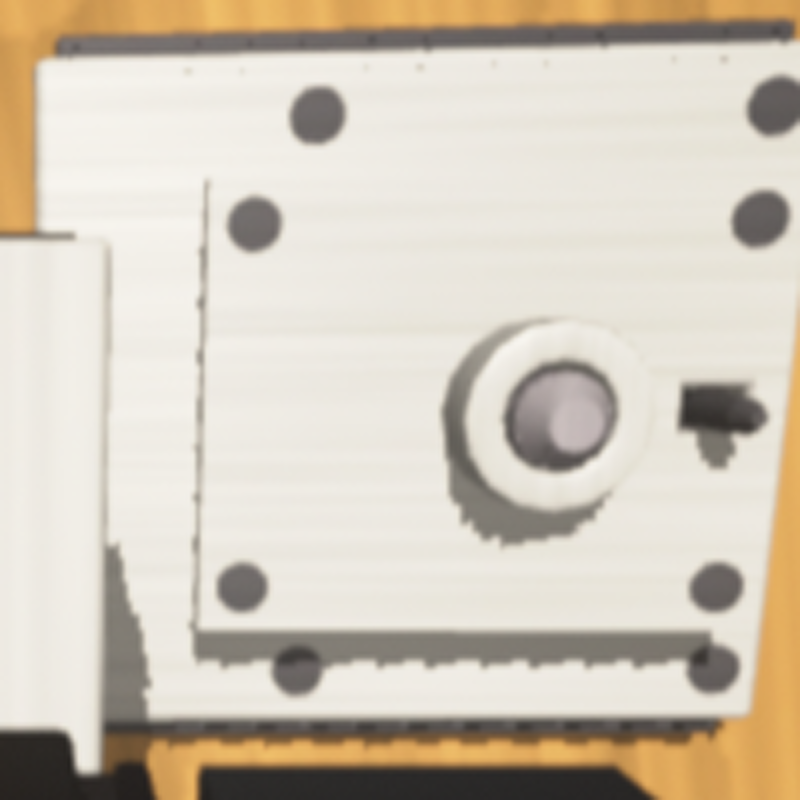

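Run:
```python
from h import *
c=cam("wrist");s=arm.observe()
f=lambda u,v,z:onz(c,275+u/4,45+v/4,z)
a,b=f(207,180,46),f(197,630,46);print(a,b,np.linalg.norm(a-b),np.degrees(np.arctan2(*(a-b)[:2][::-1])),"mid",(a+b)/2)
yaw=np.radians(np.degrees(np.arctan2(*(a-b)[:2][::-1]))-90)
m=(a+b)/2; print("cover origin",m[:2]+72*np.array([np.cos(yaw),np.sin(yaw)]))
p=m[:2]-12*np.array([np.cos(yaw),np.sin(yaw)]);print("flush",p,"standoff 10",m[:2]-22*np.array([np.cos(yaw),np.sin(yaw)]))
# held bar far corners, right edge in tool frame, bar top is TCP-6.3
M=R.from_euler('xyz',s["tcp_rot"],degrees=True)
for u,v in [(107,240),(103,700)]:
    o,d=ray(c,275+u/4,45+v/4);ot=M.inv().apply(o-s["tcp_pos"]);dt=M.inv().apply(d);print((ot+dt*(6.3-ot[2])/dt[2]).round(2))
o,d=ray(c,254,105);ot=M.inv().apply(o-s["tcp_pos"]);dt=M.inv().apply(d);print((ot+dt*(6.3-ot[2])/dt[2]).round(2))
```

```text
[531.62101918  91.18972223  46.        ] [514.4024516   -6.79810521  46.        ] 99.48916220327574 80.03364914066161 mid [523.01173539  42.19580851  46.        ]
cover origin [593.92522405  29.73478423]
flush [511.19282061  44.27264589] standoff 10 [501.34372497  46.00334371]
[74.93 10.77  6.3 ]
[18.41 11.4   6.3 ]
[ 74.88 -11.67   6.3 ]
```

```bash
python3 -m inch '[{"wx":-0.42,"wy":-0.12,"wz":-0.15,"dx":1.2,"dy":0.5,"dz":0,"gripper":255},{"wx":0,"wy":0,"wz":0,"dx":1.5,"dy":0.5,"dz":0,"gripper":255},{"wx":0,"wy":0,"wz":0,"dx":1,"dy":0.4,"dz":1,"gripper":255},{"wx":0,"wy":0,"wz":0,"dx":0,"dy":0,"dz":2,"gripper":255},{"wx":0,"wy":0,"wz":0,"dx":0,"dy":0,"dz":1.5,"gripper":255},{"wx":0,"wy":0,"wz":0,"dx":0,"dy":0,"dz":0.5,"gripper":255},{"wx":0,"wy":0,"wz":0,"dx":0,"dy":0,"dz":0,"gripper":255}]'
python3 - <<'E'
from h import *
cam("wrist");cam("wrist");cam("wrist");c=cam("wrist","w48")
go(501.3,46,110,80.1)
E
```

```text
t: 56.07
tcp_pos: [500.3, 33.3, 144.1]
tcp_rot: [179.7, 0.2, 79.2]
force: [-1.3, 0.5, -2.9]
opening: 15.8
t 56.27 pos [501.5  34.  146. ] rot [179.5    0.19  79.23] op 15.6 F [ 0.9 -0.3 -3.2]
d cm [ 1.19 -0.27  3.59] w [ 0.1   0.04 -0.17]
d after turn [ 1.18 -0.22  3.6 ]
```

View pics/w48.png

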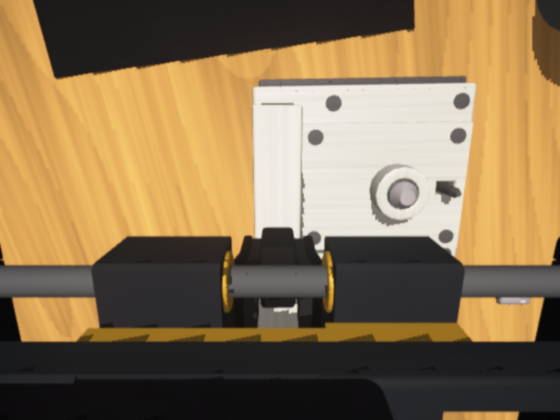

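```bash
python3 -m inch '[{"wx":0.1,"wy":0.04,"wz":-0.17,"dx":0.6,"dy":-0.2,"dz":0.5,"gripper":255},{"wx":0,"wy":0,"wz":0,"dx":0.6,"dy":-0.1,"dz":1,"gripper":255},{"wx":0,"wy":0,"wz":0,"dx":0,"dy":0,"dz":1,"gripper":255},{"wx":0,"wy":0,"wz":0,"dx":0,"dy":0,"dz":0.7,"gripper":255},{"wx":0,"wy":0,"wz":0,"dx":0,"dy":0,"dz":0,"gripper":255}]'
python3 - <<'E'
from h import *
cam("wrist");cam("wrist");cam("wrist");c=cam("wrist","w49")
go(501.3,46,82,80.1)
crop(c,300,180,60,90,5,"w49c")
E
```

```text
t: 56.68
tcp_pos: [501.9, 47.7, 112.8]
tcp_rot: [179.8, -0.1, 80.2]
force: [-0.4, -0.2, -4.3]
opening: 16.0
t 56.88 pos [503.1  47.5 114.9] rot [ 1.7967e+02 -7.0000e-02  8.0110e+01] op 16.0 F [ 0.6  0.1 -3.6]
d cm [-0.18 -0.17  3.29] w [ 0.07 -0.01  0.  ]
d after turn [-0.18 -0.15  3.29]
```

View pics/w49c.png

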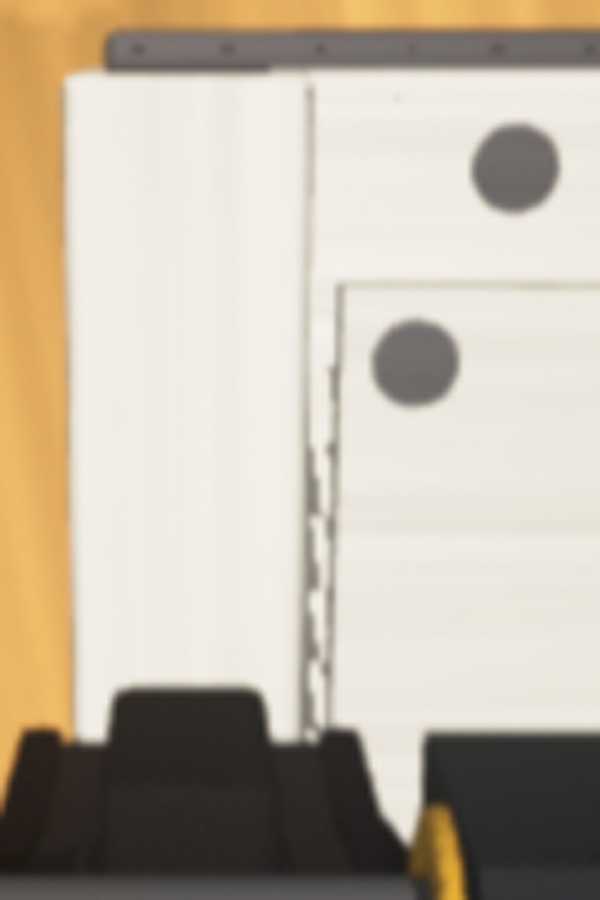

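Run:
```python
from h import *
c=cam("wrist");s=arm.observe();z=s["tcp_pos"][2]
f=lambda u,v,zz:onz(c,240+u/5,90+v/5,zz)[:2]
ang=lambda p,q:np.degrees(np.arctan2(*(p-q)[::-1]))
a,b=f(340,285,46),f(328,735,46);print("cover",a,b,ang(a,b))
zb=z-6.3
r1,r2=f(310,85,zb),f(302,735,zb);l1,l2=f(65,80,zb),f(77,735,zb)
print("bar R",r1,r2,ang(r1,r2),"L",ang(l1,l2),np.linalg.norm(r1-l1),"tool",s["tcp_rot"][2])
n=np.array([np.cos(np.radians(-9.95)),np.sin(np.radians(-9.95))])
print("gap", (a-r1)@n,(b-r2)@n)
```

```text
cover [531.67331276  92.87395808] [520.60135942  30.32642518] 79.9616821507848
bar R [526.79724487 118.38802246] [516.10140178  54.3442078 ] 80.51863853411578 L 80.27359418564387 23.08091519704738 tool 80.10867531838052
gap 9.2112686741071 8.582274940355031
```

```bash
python3 -m inch '[{"wx":0.07,"wy":0,"wz":0.08,"dx":-0.15,"dy":0,"dz":0.8,"gripper":255},{"wx":0,"wy":0,"wz":0,"dx":0,"dy":0,"dz":1,"gripper":255},{"wx":0,"wy":0,"wz":0,"dx":0,"dy":0,"dz":0.7,"gripper":255},{"wx":0,"wy":0,"wz":0,"dx":0,"dy":0,"dz":0.4,"gripper":255},{"wx":0,"wy":0,"wz":0,"dx":0,"dy":0,"dz":0,"gripper":255}]'
python3 - <<'E'
from h import *
cam("wrist");cam("wrist");c=cam("wrist","w50")
go(501.3,46,81.5,79.7)
crop(c,300,180,60,90,5,"w50c")
E
```

```text
t: 57.35
tcp_pos: [503.5, 45.2, 83.6]
tcp_rot: [179.9, -0.1, 79.6]
force: [-0.4, -0.2, -3.6]
opening: 15.6
t 57.5 pos [504.2  45.3  85. ] rot [ 1.7986e+02 -8.0000e-02  7.9600e+01] op 15.7 F [-0.2  0.4 -2.9]
d cm [ 0.01 -0.3   0.35] w [ 0.03 -0.02 -0.02]
d after turn [ 0.01 -0.3   0.35]
```

View pics/w50c.png

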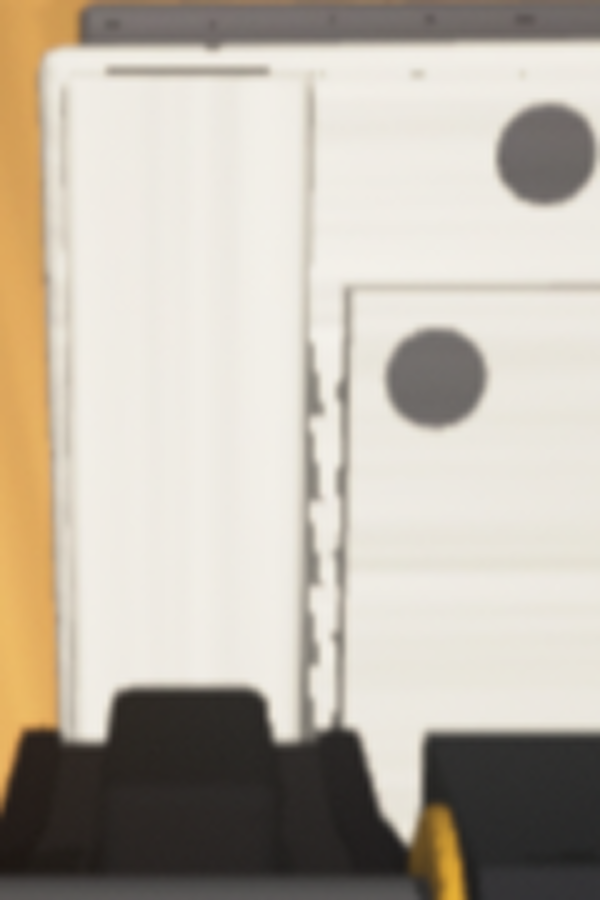

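```bash
python3 -m inch '[{"wx":0.03,"wy":-0.02,"wz":0,"dx":0,"dy":0.1,"dz":0.25,"gripper":255},{"wx":0,"wy":0,"wz":0,"dx":0,"dy":0.1,"dz":0.1,"gripper":255},{"wx":0,"wy":0,"wz":0,"dx":0,"dy":0.1,"dz":0,"gripper":255}]'
python3 - <<'E'
from h import *
cam("wrist");cam("wrist");c=cam("wrist","w51");s=arm.observe();z=s["tcp_pos"][2]
go(511.2,44.3,81.5,79.7)
crop(c,300,180,60,90,5,"w51c")
E
```

```text
t: 57.75
tcp_pos: [508.0, 44.9, 82.0]
tcp_rot: [179.9, 0.0, 79.6]
force: [0.3, -0.7, -4.0]
opening: 15.6
t 57.9 pos [508.   44.9  82.1] rot [1.7993e+02 2.0000e-02 7.9600e+01] op 15.9 F [ 0.4 -0.  -4.8]
d cm [-0.    0.33  0.07] w [ 0.01  0.   -0.02]
d after turn [-0.    0.33  0.06]
```

View pics/w51c.png

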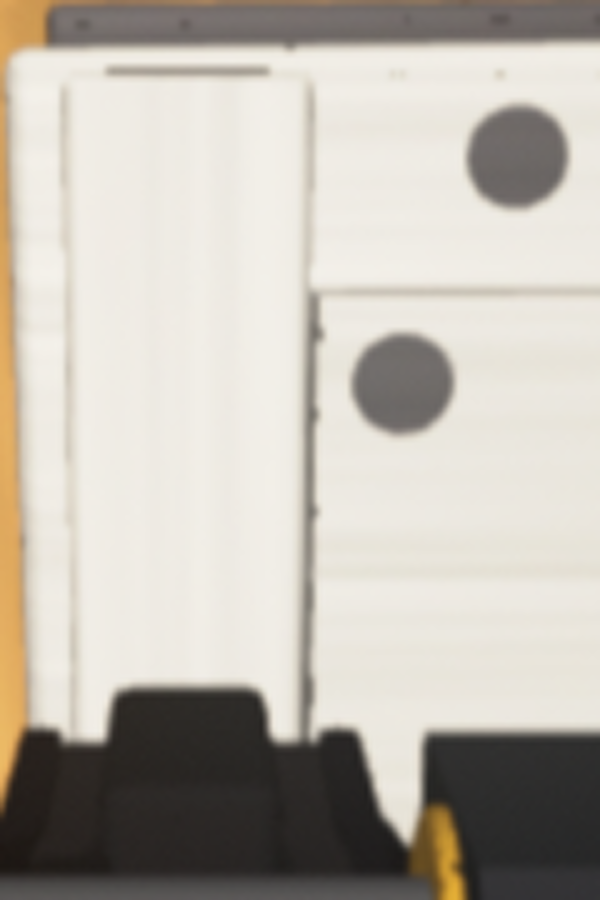

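```bash
python3 -m inch '[{"wx":0,"wy":0,"wz":-0.03,"dx":0,"dy":0.1,"dz":0,"gripper":255},{"wx":0,"wy":0,"wz":0,"dx":0,"dy":0.1,"dz":0,"gripper":255}]'; python3 -m inch '[{"wx":0,"wy":0,"wz":0,"dx":0,"dy":0.08,"dz":0,"gripper":255}]';python3 -m inch '[{"wx":0,"wy":0,"wz":0,"dx":0,"dy":0.08,"dz":0,"gripper":255}]'
```

```text
t: 58.07
tcp_pos: [510.0, 44.6, 82.3]
tcp_rot: [179.9, 0.0, 79.8]
force: [-0.3, 0.3, -3.5]
opening: 15.7
t: 58.15
tcp_pos: [510.9, 44.4, 82.4]
tcp_rot: [179.9, 0.0, 79.8]
force: [0.6, -0.8, -3.3]
opening: 15.9
t: 58.23
tcp_pos: [511.4, 44.3, 82.3]
tcp_rot: [180.0, 0.0, 79.8]
force: [-4.2, 0.5, -2.1]
opening: 16.1
```

```bash
python3 -m inch '[{"wx":0,"wy":0,"wz":0,"dx":0,"dy":0.03,"dz":0.08,"gripper":255}]';python3 -m inch '[{"wx":0,"wy":0,"wz":0,"dx":0,"dy":0.03,"dz":0.05,"gripper":255}]'
python3 - <<'E'
from h import *
cam("wrist");cam("wrist");c=cam("wrist","w52");s=arm.observe();z=s["tcp_pos"][2]
go(511.2,44.3,81.5,79.7)
crop(c,300,180,60,90,5,"w52c")
E
```

```text
t: 58.32
tcp_pos: [511.4, 44.3, 81.5]
tcp_rot: [-180.0, 0.0, 79.8]
force: [-3.2, 0.3, -1.4]
opening: 15.9
t: 58.4
tcp_pos: [511.5, 44.3, 81.3]
tcp_rot: [-180.0, 0.1, 79.8]
force: [-7.2, -1.6, 10.3]
opening: 16.0
t 58.55 pos [511.5  44.3  81.4] rot [-1.7997e+02  7.0000e-02  7.9780e+01] op 15.9 F [-5.3 -0.4  5.4]
d cm [-0.   -0.03 -0.01] w [-0.01  0.01  0.02]
d after turn [-0.   -0.03 -0.01]
```

View pics/w52c.png

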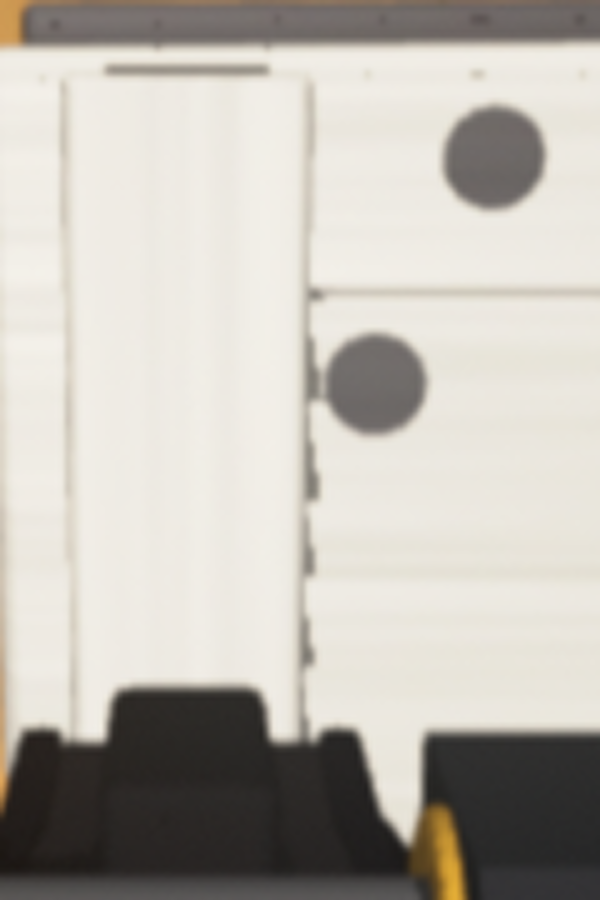

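```bash
python3 -m inch '[{"wx":0,"wy":0,"wz":0,"dx":0,"dy":0,"dz":0,"gripper":150},{"wx":0,"wy":0,"wz":0,"dx":0,"dy":0,"dz":0,"gripper":150},{"wx":0,"wy":0,"wz":0,"dx":0,"dy":0,"dz":0,"gripper":150},{"wx":0,"wy":0,"wz":0,"dx":0,"dy":0,"dz":0,"gripper":150},{"wx":0,"wy":0,"wz":0,"dx":0,"dy":0,"dz":-1,"gripper":150},{"wx":0,"wy":0,"wz":0,"dx":0,"dy":0,"dz":-1.5,"gripper":150},{"wx":0,"wy":0,"wz":0,"dx":0,"dy":0,"dz":-2,"gripper":150},{"wx":0,"wy":0,"wz":0,"dx":0,"dy":0,"dz":-2.5,"gripper":150},{"wx":0,"wy":0,"wz":0,"dx":0,"dy":0,"dz":-2.5,"gripper":150},{"wx":0,"wy":0,"wz":0,"dx":0,"dy":0,"dz":-2.5,"gripper":150},{"wx":0,"wy":0,"wz":0,"dx":0,"dy":0,"dz":-2,"gripper":150},{"wx":0,"wy":0,"wz":0,"dx":-1,"dy":0,"dz":-2,"gripper":150},{"wx":0,"wy":0,"wz":0,"dx":-2,"dy":0,"dz":-2,"gripper":150},{"wx":0,"wy":0,"wz":0,"dx":-2,"dy":0,"dz":-1,"gripper":150},{"wx":0,"wy":0,"wz":0,"dx":0,"dy":0,"dz":0,"gripper":150}]'
python3 - <<'E'
from h import *
cam("wrist");cam("wrist");cam("wrist");c=cam("wrist","w53");
go(511.2,44.3,81.5,79.7)
S=cam("scene","s53");D=cam("side","d53")
crop(S,335,210,50,45,7,"s53c");crop(D,260,250,50,45,7,"d53c")
E
```

```text
t: 59.8
tcp_pos: [503.8, -3.5, 289.8]
tcp_rot: [179.4, -0.1, 80.2]
force: [0.6, -1.6, -0.1]
opening: 36.0
t 60.0 pos [502.9   1.  286.4] rot [179.69  -0.21  80.46] op 35.9 F [ 0.3  0.1 -0.5]
d cm [ 4.340e+00 -2.000e-02  2.051e+01] w [ 0.06 -0.04  0.15]
d after turn [ 4.41  0.04 20.49]
```

View pics/w53.png

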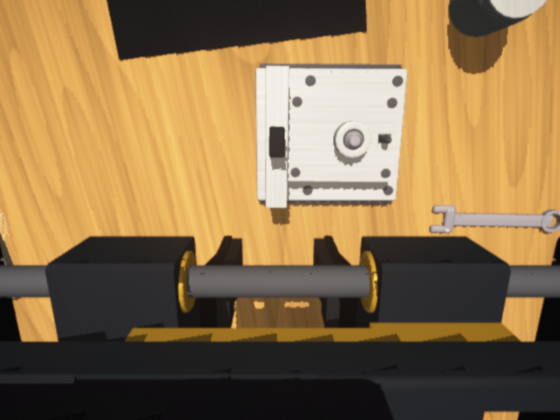

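View pics/s53c.png

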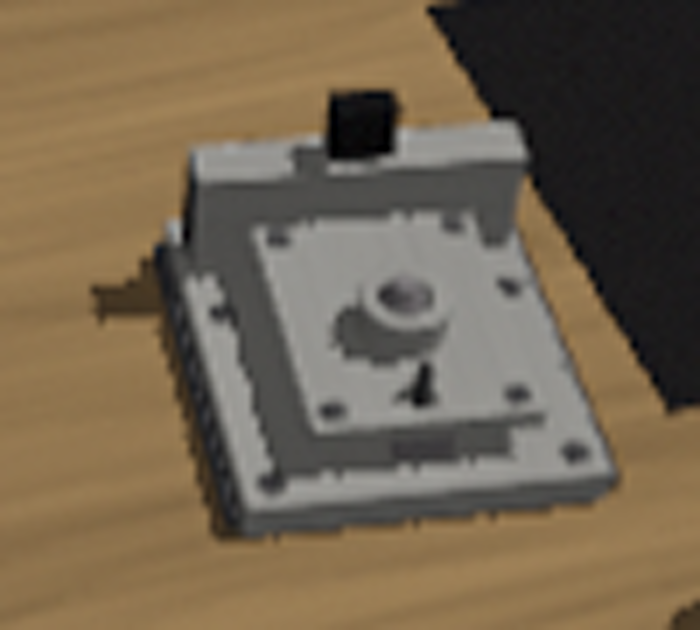

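View pics/d53c.png

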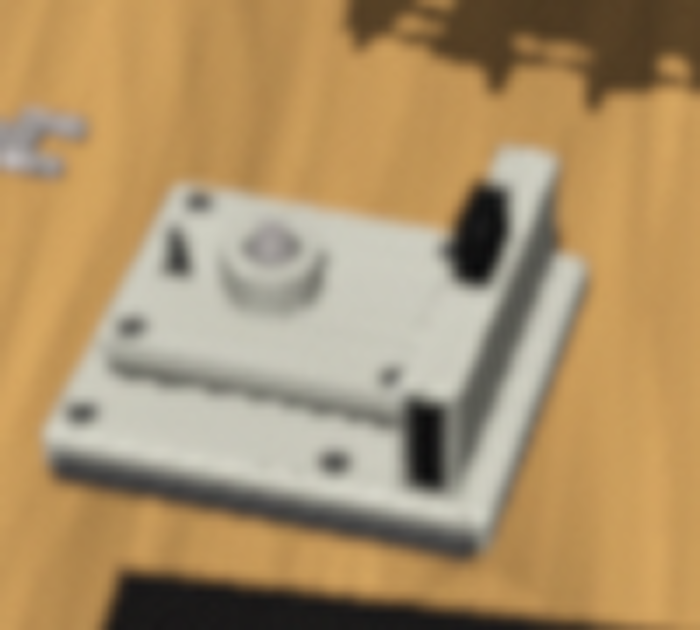

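View pics/s53.png

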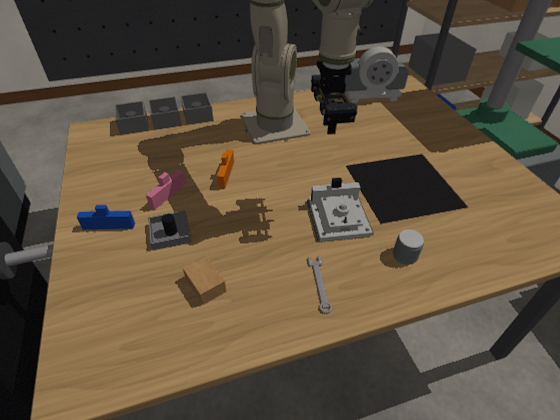

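```bash
python3 -m inch '[{"wx":0,"wy":0,"wz":0,"dx":0.5,"dy":2,"dz":0.5,"gripper":150},{"wx":0,"wy":0,"wz":0,"dx":0.5,"dy":3,"dz":1,"gripper":150},{"wx":0,"wy":0,"wz":0,"dx":0,"dy":3,"dz":2,"gripper":150},{"wx":0,"wy":0,"wz":0,"dx":0,"dy":1,"dz":2,"gripper":150},{"wx":0,"wy":0,"wz":0,"dx":0,"dy":0,"dz":0,"gripper":150},{"wx":0,"wy":0,"wz":0,"dx":0,"dy":0,"dz":0,"gripper":150}]'
python3 - <<'E'
from h import *
cam("wrist");cam("wrist");cam("wrist");c=cam("wrist","w54");s=arm.observe()
print(s["tcp_pos"])
u,v=proj(c,[522,43,46]);print(u,v);crop(c,u,v,60,80,5,"w54c")
E
```

```text
t: 60.6
tcp_pos: [596.2, 0.8, 226.7]
tcp_rot: [179.9, -0.2, 80.8]
force: [-0.6, -0.4, 0.8]
opening: 35.6
[5.96299556e+02 2.64917256e-01 2.28924489e+02]
196.97050874229518 156.5581905274719
```

View pics/w54c.png

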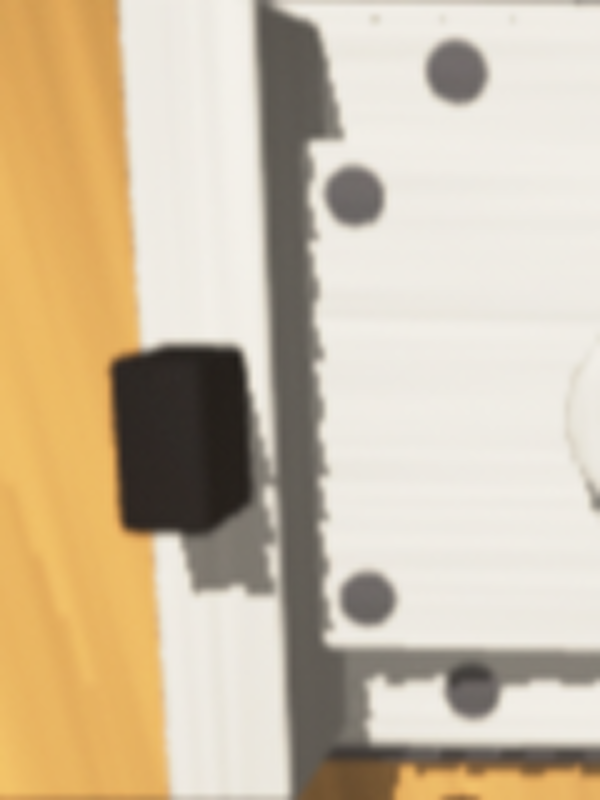

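Run:
```python
import cv2,numpy as np
i=cv2.imread("pics/w54.png")[76:236,180:230]
i=np.clip((i.astype(float)-50)*2.2,0,255).astype(np.uint8)
cv2.imwrite("pics/w54e.png",cv2.resize(i,None,fx=3.7,fy=3.7,interpolation=cv2.INTER_CUBIC)[:590])
```

```text
(no output)
```

View pics/w54e.png

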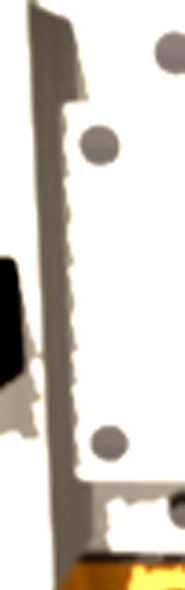

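Even contact is visible along the whole edge, the mat is empty, and the cap is in the tray. Handing in.

Run:
```python
from h import *
s=arm.observe();print(s["t"],s["tcp_pos"],s["force"]);print(arm.sign_off())
```

```text
60.8 [5.96299556e+02 2.64917256e-01 2.28924489e+02] [0.21285844 0.07921269 0.79872549]
the job is handed in; nothing more can be done
None
```

The job is done and handed in at 60.8 s; the sign-off reports no verdict. The cap stands in the grey tray. Both clutch plates present were fitted over shaft and pin, followed by the cover, boss up. The straightedge stands on the ledge against the cover's front edge.

- **Seating:** The first plate, second plate and cover met contact forces of 16, 28 and 29 N. Each stopped within about 0.5 mm of the expected height.
- **Straightedge:** It met the cover about 0.2 mm from the position I had worked out. The last pictures show no gap along the edge, though the bar's shadow partly covers that strip.
- **Rest of the scene:** In the last overview the mat is empty, and the tin, wrench, carton and coloured look-alikes were never touched. The arm is clear of everything.

**Disagreements:**
- The overview and side cameras together put the shaft top at 65 mm instead of 74 mm. I used the wrist camera, which matched the given sizes.
- The wrist camera's estimates of shaft and hole positions differed by up to about 1 mm, so I centred the plates and cover by sight during insertion.

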